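# Soldering bench changeover: probe tubes board-up

## Robot

A 7-joint arm with a two-finger parallel gripper is mounted at the origin on the work surface. World frame = base frame: x ahead of the robot, y to its left, z up, the work surface at z = 0. Lengths are in m, angles in rad, forces in N, time in s.
With the tool pointing down it reaches from about 0.4 to 0.925 m from the base axis. Payload 4.1 kg.
Tool frame: the origin (TCP) lies midway between the tips of the shut fingers; the grasp point (between the pads) lies 19 mm behind it; z points along the fingers, y is the line along which they close (so a half turn about z gives the same grasp; the last joint's range is limited). The gripper opens to 85 mm and grips with 20 to 120 N. Pads are 22 mm wide; open, the fingers measure 114 mm over their backs; the gripper's body (76 mm by 85 mm) begins 54 mm behind the grasp point. The pads swing forward as they close: fully open they stand 13 mm farther back than shut.
Start: joints at [-1.375, 0.398, 0.045, 1.537, -0.019, 1.207, -0.051], TCP at [0.189, 0.622, 0.231] pointing down, gripper open.
Joint ranges: [-2.82, 2.82], [-0.49, 2.23], [-1.37, 1.46], [0, 2.46], [-1.36, 4.5], [0.23, 2], [-2.94, 2.94]. Speed limits (rad/s): [2.57, 2.57, 3.14, 3.14, 3.14, 3.14, 3.14].

## Interface

Orientations are given as a unit quaternion [w, x, y, z].
In Python, from cell import ctrl gives the robot as it stands. The module is installed in compiled form; this text tells all that it offers.
- The arm moves only by the tool drive_tool, never from a script. Its argument "steps" is a list of rows, each an object of numbers: "tx", "ty", "tz": the shift along the tool's x, y, z normalised to -1 to 1, where 1 is 0.025 m; "rx", "ry", "rz": the turn, a rotation vector about the tool's x, y, z normalised to -1 to 1, where 1 is 360 degrees. In form: [{"tx": .., "ty": .., "tz": .., "rx": .., "ry": .., "rz": ..}, ...]. A call has 1 to 10 rows; each row shifts and turns the commanded pose from where the row before left it, along the tool's axes as they then stand; what a row does not reach is not made up. A row lasts 1/12 s, in which the tool goes at most 41.7 mm and 7.16 degrees, less where a joint would pass 70% of its speed; a pose out of reach is approached as far as the arm can. A call with a number of a shift or a turn outside -1 to 1 is refused whole. A call with a gripper value outside its range is refused whole. "hand" is the closure, from 0 (fully open) to 1 (shut), set as the call begins (left out, the last holds). The fingers move at their own pace and stop on an object; "newtons" is the grip in N (left out, the last holds). Time passes only in rows, so rows that do not move let the fingers close. It gives the time, the measured TCP pose, the force, the opening and the grip force at its end, in the units of the state.
- ctrl.get_obs(): the state, without advancing time (a new reading comes with each control period).
- ctrl.camera(name): name is "scene" or "top" or "wrist"; returns the picture (400x640x3 uint8, red, green, blue); there is no depth.
- ctrl.get_calibration(name): a dict with "mtx" (3x3 intrinsics, pixels), "position" and "rotation" of the camera in the world. Camera axes: x right, y up, looking along -z (the intrinsics and any distortion apply to the point x, -y, -z); pixel columns grow to the right and rows downward; lengths in m; the calibration is good to about 2 mm. A picture is of the moment at which its call begins: read the wrist's pose just before it. get_calibration takes no time and is no camera call; for the wrist camera it gives the pose at the moment of the call.
- ctrl.hand_in(): hands the job in; it is judged then, once.
Trained networks look in the newest picture that a camera, given by its name, has taken for a name from the list of things; names that differ only in an ending like _2 or _b are one class to them, and where a whole thing is asked for, a point or a joint stands for the part that bears it (a point fixed in the world has none). Each returns a list of dicts, best first, with "confidence" (0 to 1); they miss things now and then, are a little off and sometimes report something else, mostly with a low value. They report only what shows in the picture. A call takes as long as a camera call.
- ctrl.boxes_of(query, camera): "xy" ([column, row] in pixels, amid what is visible of it).
- ctrl.tip_of(query, camera): "xy" ([column, row] in pixels: a listed point, or the origin of a listed thing).
The state is a dict: "t": time; "joint_positions": joint angles; "qd": joint speeds; "effort": joint torques, N m; "eef_pos": TCP position; "orientation": TCP orientation; "force": force on the tool from outside, world axes, zero at the start; "wrist_torque": the same for the moment, N m; "grip_width": finger opening in m; "finger_force": force on a finger pad.
Only numpy, scipy, OpenCV 4.12 (cv2) and the standard library are available. Lean on these libraries where they do the work, as an engineer would, in place of code of your own. Each camera call takes 0.05 s, during which the arm holds its last target. There are 200 camera calls.

## Task

Change over the soldering bench: slide back the tailstock of the rework stand, take out the finished green-banded tube and lay it in an empty notch of the grey rack; lay each blue-banded tube (one or two) centred in its own V slot of the blue soldering rest and roll it until its green board faces straight up. Then lay the red-banded tube in the stand's yellow saddles with the tailstock well back, let go of it with its board straight up, and only then slide the tailstock up so that the tube is held snugly home between both end cups, board still up; leave the other things on the bench alone.

Things in the scene. Friction and masses are not known exactly. Their poses are not given: they have to be found in the camera images.
- red_a: Aluminium probe tube with red end bands, 190 mm long, 32 mm diameter, 0.2 to 0.35 kg. Origin mid-axis, x along the axis, z out of its green board (z up = board up). Board spans x 20 to 55 mm, y -22 to 22, z 17 to 20, parts on it to 23. Grip the bare round part on the black rubber band, x -26 to +2 mm. Exactly one of red_a, red_b is present, the other reads None.
- red_b: Aluminium probe tube with red end bands, same shape as red_a. Exactly one of red_a and red_b is present, the other reads None.
- blue_a: Aluminium probe tube with blue end bands, same shape as red_a. One or both of blue_a and blue_b are present, an absent one reads None.
- blue_b: Aluminium probe tube with blue end bands, same shape as red_a. One or both of blue_a and blue_b are present, an absent one reads None.
- green: Finished aluminium probe tube with green end bands, same shape as red_a, board any way round. It starts in the rework stand with its far end inside the headstock cup (8 mm deep) and the tailstock drawn up to it, so it must be slid back along the saddles, out of the cup, before it can be lifted.
- rack: Grey transit rack, 200 x 310 mm, fixed; origin under its centre. Red and blue tubes start in it, along its x, boards any way round; four shallow notches (sides at 20 degrees), one or two empty, at y -114, -38, 38, 114 mm. A notch is two 12 mm plates at x -74 and 74 mm with 85 mm tall fins between notches, open between the plates down to the 10 mm base. Tube axes lie 75 mm up. It stands left, middle or right.
- vrest: Soldering rest, fixed: aluminium base 200 x 190 x 10 mm, origin under its centre, with two parallel blue 90-degree V slots along its x, 120 mm apart. Each slot is two 12 mm V plates at x -74 and 74 mm that rise to tube-axis height (75 mm); between them it is open down to the base.
- slot_a (a point): First V slot of the soldering rest: where the middle of a tube centred in it lies, 75 mm above the table; x along the slot, z up.
- slot_b (a point): Second V slot of the soldering rest, 120 mm to the -y side of slot_a, otherwise the same.
- stand: Rework stand, fixed: dark bed 75 mm wide, 12 mm thick, with two yellow 90-degree V saddles (12 mm plates rising to axis height, 75 mm), a grey headstock at the far end and a sliding tailstock at the end near the robot, each with a steel cup (inside radius 19, outside 25, 8 mm deep) on the axis. Tubes can be rolled in the saddles. x runs from tailstock to headstock.
- stand_mid (a point): Point on the stand's axis where the middle of a clamped tube lies, 75 mm up; x towards the headstock, z up. Saddles at x 67 and -80 mm; headstock cup mouth at 87, floor at 95; tailstock cup mouth at -123 when fully back. So lay a tube with its middle at x -18 (8 mm play either way); the tailstock then pushes it along the saddles into the headstock cup.
- tail (a joint): Sliding tailstock of the stand, m: 0 = fully back (towards the robot), grows towards the headstock; 0.036 with a tube clamped between the cups, 0.042 at its stop when empty. About 3 N of friction; stays where it is left; starts between 0.018 and 0.035.
- tail_knob (a point): Middle of the upright red knob on the tailstock: a cylinder 20 mm in diameter from 100 to 145 mm above the table (this point at 125 mm), on a grey block 52 mm wide, 30 mm long, top at 100 mm. Grip it from above and slide it along the stand's x.
- reel_1: Bystander: solder reel, 54 mm diameter, 40 mm tall, white flanges, grey wire; origin at its underside. Leave it alone.
- reel_2: Bystander: reel of copper wire, 54 mm diameter, 40 mm tall, white flanges; origin at its underside. Leave it alone.
- meter: Bystander: orange hand multimeter 160 x 85 x 35 mm lying on its back; origin at its underside. Leave it alone.
- driver: Bystander: red-handled screwdriver 190 mm long lying on the table; origin at its underside. Leave it alone.
- tin: Bystander: small brass tip-cleaner tin, 42 mm diameter, 22 mm tall; origin at its underside. Leave it alone.
- pcb: Bystander: loose green circuit board, 100 x 140 mm, lying flat; origin at its underside. Leave it alone.

How it is judged:
By the outcome, as a careful person would: the job done as asked, in the order asked, and still so for the second after the job is handed in, with the robot touching nothing.
Of red_a, red_b only 1 to 1 are there at a start; the rules pass over those that are not, and their reading is None.
Of blue_a, blue_b only 1 to 2 are there at a start; the rules pass over those that are not, and their reading is None.
At some moment in a run one of red_a, red_b, blue_a, blue_b may be knocked a few centimetres aside while the robot is not near it.
Once in a run the grip may slacken for a moment while it holds something.
It also fails if it takes over 210 s, if anything falls off the work surface, if the arm or the gripper's body presses on something with over 40 N, if the wrist force passes 120 N, or if a joint passes its speed limit or range.

## Working session

There is one attempt and no reset: what is moved stays moved. The work goes in short steps, Python scripts to look and compute and a tool call to move; the robot and the scene stay as the last step left them, time stands still between calls to the robot, and variables do not carry over. Pictures are saved under pics/ and viewed, at most 14 in all, crops included, and the job is handed in when it is done.

Besides the shell and the picture viewer there is one more tool, called after "Emit:" as name(argument=value, ...) on one line, values as JSON. drive_tool: Moves the arm, as the interface text tells. Scaled input: -1 to 1 covers 0.025 m each way for a shift and 360 degrees each way for a turn. Its arguments: {"type":"object","properties":{"steps":{"type":"array","items":{"type":"object","properties":{"tx":{"type":"number","minimum":-1,"maximum":1},"ty":{"type":"number","minimum":-1,"maximum":1},"tz":{"type":"number","minimum":-1,"maximum":1},"rx":{"type":"number","minimum":-1,"maximum":1},"ry":{"type":"number","minimum":-1,"maximum":1},"rz":{"type":"number","minimum":-1,"maximum":1}}}},"hand":{"type":"number"},"newtons":{"type":"number"}},"required":["steps"]}

```bash
mkdir -p pics; ls; cat > h.py <<'E'
import numpy as np, cv2
from cell import ctrl
def cal(n):
    c=ctrl.get_calibration(n); return np.array(c["mtx"]),np.array(c["position"]),np.array(c["rotation"]),c
def ray(n,uv):
    K,p,R,c=cal(n)
    d=np.linalg.inv(K)@np.array([uv[0],uv[1],1.]); return p,R@np.array([d[0],-d[1],-d[2]])
def at(n,uv,z):
    p,d=ray(n,uv); return p+d*(z-p[2])/d[2]
def proj(n,P):
    K,p,R,c=cal(n); q=R.T@(np.array(P)-p); q=K@np.array([q[0],-q[1],-q[2]]); return q[:2]/q[2]
def save(n,f):
    im=ctrl.camera(n); cv2.imwrite("pics/"+f,im[:,:,::-1]); return im
E
python3 - <<'E'
from h import *
for n in ("top","scene"):
    save(n,n+"0.png"); print(n,{k:np.round(v,4).tolist() for k,v in cal(n)[3].items() if k in("mtx","position","rotation")}, list(cal(n)[3]))
o=ctrl.get_obs(); print({k:np.round(v,4).tolist() for k,v in o.items()})
for q in ["red_a","blue_a","green","rack","slot_a","slot_b","vrest","stand_mid","stand","tail_knob"]:
    for n in ("top",):
        for d in ctrl.tip_of(q,n)[:4]: 
            print(q,np.round(d["xy"],1),round(d["confidence"],2),np.round(at(n,d["xy"],{"rack":0,"vrest":0,"stand":0,"tail_knob":.125}.get(q,.075))[:2],4))
E
```

```text
pics
top {'mtx': [[493.3726, 0.0, 315.3593], [0.0, 493.3726, 201.8154], [0.0, 0.0, 1.0]], 'position': [0.3966, 0.01, 1.5973], 'rotation': [0.7095, 0.0276, -0.0395, -0.7031]} ['mtx', 'position', 'rotation']
scene {'mtx': [[397.0573, 0.0, 321.3439], [0.0, 397.0573, 204.7955], [0.0, 0.0, 1.0]], 'position': [1.4766, 0.7057, 1.0203], 'rotation': [0.4137, 0.1924, 0.3937, 0.798]} ['mtx', 'position', 'rotation']
{'t': 0.1, 'joint_positions': [-1.375, 0.3991, 0.045, 1.5377, -0.0187, 1.2069, -0.0507], 'qd': [0.0, -0.0033, 0.0016, -0.0047, 0.0006, -0.0006, 0.0011], 'effort': [0.0038, -47.626, 1.3701, -25.4945, 0.0119, 0.005, 0.0], 'eef_pos': [0.1887, 0.6214, 0.2304], 'orientation': [-0.0001, 0.1468, 0.9892, -0.0009], 'force': [-1.0717, 0.6929, -0.1718], 'wrist_torque': [-0.0418, -0.006, -0.0021], 'finger_force': 0.0, 'grip_width': 0.0854}Traceback (most recent call last):
  File "<stdin>", line 8, in <module>
  File "h.py", line 9, in at
    p,d=ray(n,uv); return p+d*(z-p[2])/d[2]
        ~~~^^^^^^
  File "h.py", line 7, in ray
    d=np.linalg.inv(K)@np.array([uv[0],uv[1],1.]); return p,R@np.array([d[0],-d[1],-d[2]])
                                                            ~^~~~~~~~~~~~~~~~~~~~~~~~~~~~~
ValueError: matmul: Input operand 1 has a mismatch in its core dimension 0, with gufunc signature (n?,k),(k,m?)->(n?,m?) (size 3 is different from 4)
```

```bash
python3 - <<'E'
s=open('h.py').read()
s=s.replace('np.array(c["rotation"]),c','Rot.from_quat(c["rotation"],scalar_first=True).as_matrix(),c').replace("import numpy as np, cv2","import numpy as np, cv2\nfrom scipy.spatial.transform import Rotation as Rot")
open('h.py','w').write(s)
E
python3 - <<'E'
from h import *
ctrl.camera("top")
for q in ["red_a","blue_a","green","rack","slot_a","slot_b","vrest","stand_mid","stand","tail_knob"]:
    for n in ("top",):
        for d in ctrl.tip_of(q,n)[:4]: 
            print(q,np.round(d["xy"],1),round(d["confidence"],2),np.round(at(n,d["xy"],{"rack":0,"vrest":0,"stand":0,"tail_knob":.125}.get(q,.075))[:2],4))
E
```

```text
red_a [232.6 193.6] 0.75 [0.5646 0.2413]
blue_a [179.3 190.5] 0.65 [0.5726 0.4059]
green [402.1 173.4] 0.97 [ 0.6335 -0.2856]
green [179.  191.6] 0.29 [0.5691 0.4067]
rack [330.7 193.4] 0.72 [ 0.5768 -0.0662]
rack [223.8 195.2] 0.67 [0.5674 0.2811]
slot_a [290.9 186.5] 0.95 [0.5886 0.0612]
slot_a [332.2 193.3] 0.85 [ 0.5687 -0.0673]
slot_b [290.9 186.5] 0.95 [0.5886 0.0612]
slot_b [332.2 193.3] 0.85 [ 0.5687 -0.0673]
vrest [309.6 196.5] 0.82 [0.5659 0.0025]
vrest [291.9 187.8] 0.34 [0.5939 0.0605]
stand_mid [402.6 170.6] 0.84 [ 0.6424 -0.2873]
stand_mid [396.8 189.9] 0.51 [ 0.5814 -0.2686]
stand [399.4 191.1] 0.8 [ 0.5866 -0.2909]
stand [401.9 172.4] 0.54 [ 0.6485 -0.2996]
stand [313.3 195.3] 0.23 [ 0.57   -0.0095]
tail_knob [406.8 207.6] 0.73 [ 0.5221 -0.2892]
tail_knob [221.6 196.3] 0.68 [0.5506 0.2663]
tail_knob [306.8 194.4] 0.53 [0.5589 0.0116]
```

View pics/top0.png

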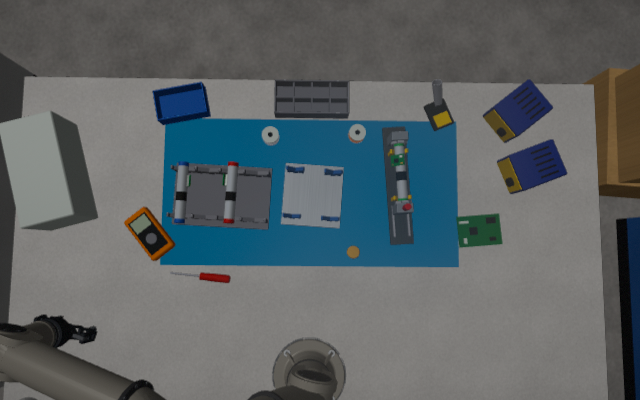

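View pics/scene0.png

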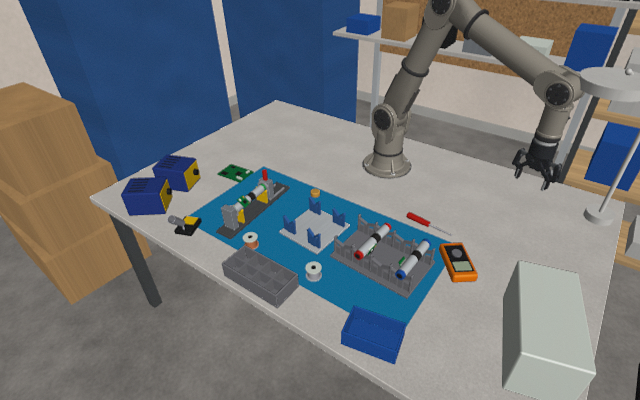

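Emit:
drive_tool(steps=[{"tz": -0.8,"rz": -0.0157},{"tz": -0.8,"rz": -0.0157},{"tz": -0.8,"rz": -0.0157},{"tx": -0.8,"ty": -0.8,"tz": -0.5},{"tx": -0.8,"ty": -0.8,"tz": -0.5},{"tx": -0.8,"ty": -0.8,"tz": -0.5},{"tx": -0.8,"ty": -0.8,"tz": -0.5},{"tx": -0.8,"ty": -0.8,"tz": -0.5},{"tx": -0.8,"ty": -0.8,"tz": -0.5},{"tx": -0.8,"ty": -0.8,"tz": -0.5}])

```text
validation failed for argument at $.st...
```

Emit:
drive_tool(steps=[{"tx": -0.8,"ty": -0.8},{"tx": -0.8,"ty": -0.8},{"tx": -0.8,"ty": -0.8},{"tx": -0.8,"ty": -0.8},{"tx": -0.8,"ty": -0.8},{"tx": -0.8,"ty": -0.8},{"tx": -0.8,"ty": -0.8},{},{}])

```text
validation failed for argument at $.st...
```

```bash
cat >> h.py <<'E'
def st():
    o=ctrl.get_obs(); R=Rot.from_quat(o["orientation"],scalar_first=True).as_matrix()
    print("t",round(float(o["t"]),2),"tcp",np.round(o["eef_pos"],4),"x",np.round(R[:,0],3),"z",np.round(R[:,2],3),"w",round(float(o["grip_width"]),4),"F",np.round(o["force"],1),"q",np.round(o["joint_positions"],2)); return np.array(o["eef_pos"]),R
def tips(n,qs,zs):
    for q in qs:
        for d in ctrl.tip_of(q,n)[:4]:
            print(q,np.round(d["xy"],1),round(d["confidence"],2),np.round(at(n,d["xy"],zs.get(q,.075))[:2],4))
E
python3 - <<'E'
from h import *
p,R=st(); c=cal("wrist"); print("cam in tool",np.round(R.T@(c[1]-p),4),"\n",np.round(R.T@c[2],3),c[0])
save("wrist","w0.png")
tips("wrist",["red_a","blue_a","rack"],{"rack":0})
E
```

```text
t 0.7 tcp [0.1888 0.622  0.2314] x [-0.957  0.29   0.   ] z [ 0.  0. -1.] w 0.0852 F [ 0.  -0.1 -0.6] q [-1.37  0.4   0.05  1.54 -0.02  1.21 -0.05]
cam in tool [ 0.0686 -0.0003 -0.1436] 
 [[-0.     0.963  0.269]
 [ 1.     0.     0.   ]
 [-0.     0.269 -0.963]] [[297.68601838   0.         320.65875026]
 [  0.         297.68601838 198.29144904]
 [  0.           0.           1.        ]]
```

View pics/w0.png

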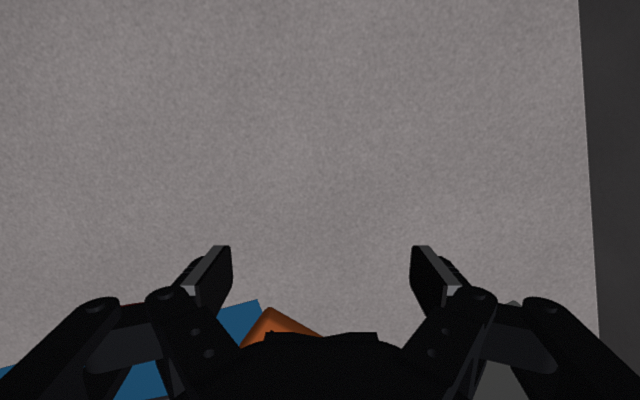

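Emit:
drive_tool(steps=[{"tx": 0,"ty": 0,"tz": -0.8,"rx": 0,"ry": 0,"rz": -0.0157},{"tx": 0,"ty": 0,"tz": -0.8,"rx": 0,"ry": 0,"rz": -0.0157},{"tx": 0,"ty": 0,"tz": -0.8,"rx": 0,"ry": 0,"rz": -0.0157}], hand=0, newtons=60)

```text
t: 1.15
eef_pos: [0.1887, 0.6217, 0.2917]
orientation: [-0.0, -0.003, 1.0, -0.0]
force: [0.2, -0.1, 0.5]
grip_width: 0.0854
finger_force: 0.0
```

Emit:
drive_tool(steps=[{"tx": -0.8,"ty": -0.8,"tz": -0.5},{"tx": -0.8,"ty": -0.8,"tz": -0.5},{"tx": -0.8,"ty": -0.8,"tz": -0.5},{"tx": -0.8,"ty": -0.8,"tz": -0.5},{"tx": -0.8,"ty": -0.8,"tz": -0.5},{"tx": -0.8,"ty": -0.8,"tz": -0.5},{"tx": -0.8,"ty": -0.8,"tz": -0.5},{"tx": -0.8,"ty": -0.8,"tz": -0.5},{"tx": -0.8,"ty": -0.8},{"tx": -0.8,"ty": -0.8}], hand=0, newtons=60)

```text
validation failed for argument at $.st...
```

Emit:
drive_tool(steps=[{"tx": -1,"ty": -1,"tz": -0.5,"rx": 0,"ry": 0,"rz": 0},{"tx": -1,"ty": -1,"tz": -0.5,"rx": 0,"ry": 0,"rz": 0},{"tx": -1,"ty": -1,"tz": -0.5,"rx": 0,"ry": 0,"rz": 0},{"tx": -1,"ty": -1,"tz": -0.5,"rx": 0,"ry": 0,"rz": 0},{"tx": -1,"ty": -1,"tz": -0.5,"rx": 0,"ry": 0,"rz": 0},{"tx": -1,"ty": -1,"tz": -0.5,"rx": 0,"ry": 0,"rz": 0},{"tx": -1,"ty": -1,"tz": -0.5,"rx": 0,"ry": 0,"rz": 0},{"tx": -1,"ty": -1,"tz": -0.5,"rx": 0,"ry": 0,"rz": 0},{"tx": -1,"ty": -1,"tz": -0.5,"rx": 0,"ry": 0,"rz": 0},{"tx": -1,"ty": -1,"tz": 0,"rx": 0,"ry": 0,"rz": 0}])

```text
t: 1.98
eef_pos: [0.441, 0.3715, 0.407]
orientation: [0.002, -0.001, 1.0, 0.002]
force: [0.7, 0.3, 0.7]
grip_width: 0.0854
finger_force: 0.0
```

Emit:
drive_tool(steps=[{"tx": -1,"ty": -1,"tz": 0,"rx": 0,"ry": 0,"rz": 0},{"tx": -1,"ty": -1,"tz": 0,"rx": 0,"ry": 0,"rz": 0},{"tx": -0.4,"ty": -0.8,"tz": 0,"rx": 0,"ry": 0,"rz": 0},{"tx": 0,"ty": 0,"tz": 0,"rx": 0,"ry": 0,"rz": 0}])

```text
t: 2.32
eef_pos: [0.5031, 0.2954, 0.4042]
orientation: [0.001, 0.005, 1.0, -0.002]
force: [0.8, -1.2, 0.1]
grip_width: 0.0852
finger_force: 0.0
```

```bash
python3 - <<'E'
from h import *
p,R=st()
save("wrist","w1.png")
tips("wrist",["red_a","blue_a","rack"],{"rack":0})
E
```

```text
t 2.32 tcp [0.5031 0.2954 0.4042] x [-1.     0.01  -0.002] z [ 0.002 -0.003 -1.   ] w 0.0852 F [ 0.8 -1.2  0.1] q [-0.81  0.21  0.25  1.43 -0.05  1.51  1.  ]
red_a [293.7 197.6] 0.59 [0.5619 0.2571]
blue_a [383.  198.4] 0.61 [0.5621 0.4062]
blue_a [70.9 86.3] 0.55 [ 0.3893 -0.0691]
rack [316.3 185.2] 0.89 [0.5569 0.2961]
```

View pics/w1.png

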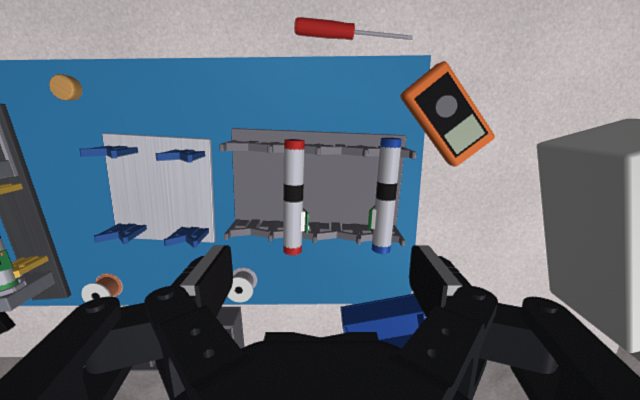

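Emit:
drive_tool(steps=[{"tx": 0,"ty": -1,"tz": 0,"rx": 0,"ry": 0,"rz": 0},{"tx": 0,"ty": -1,"tz": 0,"rx": 0,"ry": 0,"rz": 0},{"tx": 0,"ty": -1,"tz": 0,"rx": 0,"ry": 0,"rz": 0},{"tx": 0,"ty": -1,"tz": 0,"rx": 0,"ry": 0,"rz": 0},{"tx": 0,"ty": -1,"tz": 0,"rx": 0,"ry": 0,"rz": 0},{"tx": 0,"ty": -1,"tz": 0,"rx": 0,"ry": 0,"rz": 0},{"tx": 0,"ty": -1,"tz": 0,"rx": 0,"ry": 0,"rz": 0},{"tx": 0,"ty": -1,"tz": 0,"rx": 0,"ry": 0,"rz": 0},{"tx": 0,"ty": -1,"tz": 0,"rx": 0,"ry": 0,"rz": 0},{"tx": 0,"ty": -1,"tz": 0,"rx": 0,"ry": 0,"rz": 0}])

```text
t: 3.35
eef_pos: [0.4991, 0.0533, 0.4039]
orientation: [0.0, -0.003, 1.0, 0.0]
force: [0.6, 0.2, 0.5]
grip_width: 0.0854
finger_force: 0.0
```

Emit:
drive_tool(steps=[{"tx": 0,"ty": -1,"tz": 0,"rx": 0,"ry": 0,"rz": 0},{"tx": 0,"ty": -1,"tz": 0,"rx": 0,"ry": 0,"rz": 0},{"tx": 0,"ty": -1,"tz": 0,"rx": 0,"ry": 0,"rz": 0},{"tx": 0,"ty": -1,"tz": 0,"rx": 0,"ry": 0,"rz": 0},{"tx": 0,"ty": -1,"tz": 0,"rx": 0,"ry": 0,"rz": 0},{"tx": 0,"ty": -1,"tz": 0,"rx": 0,"ry": 0,"rz": 0},{"tx": 0,"ty": -1,"tz": 0,"rx": 0,"ry": 0,"rz": 0},{"tx": 0,"ty": -1,"tz": 0,"rx": 0,"ry": 0,"rz": 0},{"tx": 0,"ty": -0.5,"tz": 0,"rx": 0,"ry": 0,"rz": 0},{"tx": 0,"ty": 0,"tz": 0,"rx": 0,"ry": 0,"rz": 0}])

```text
t: 4.18
eef_pos: [0.4995, -0.1621, 0.404]
orientation: [0.0, 0.001, 1.0, -0.001]
force: [0.7, 0.9, 1.1]
grip_width: 0.0853
finger_force: 0.0
```

```bash
python3 - <<'E'
from h import *
p,R=st()
save("wrist","w2.png")
tips("wrist",["green","slot_a","vrest","stand_mid","stand","tail_knob"],{"vrest":0,"stand":0,"tail_knob":.125})
# analyse w1 (camera pose then)
E
```

```text
t 4.18 tcp [ 0.4995 -0.1621  0.404 ] x [-1.     0.002 -0.   ] z [ 0.    -0.001 -1.   ] w 0.0853 F [0.7 0.9 1.1] q [-0.33  0.1   0.62  1.57 -0.06  1.49  1.86]
green [252.5 239.8] 0.81 [ 0.638  -0.2745]
slot_a [378.8 200.5] 0.79 [ 0.5673 -0.0611]
slot_a [337.2  86.5] 0.59 [ 0.3907 -0.1332]
slot_a [453.4 199.7] 0.56 [0.5654 0.062 ]
vrest [403.2 191.7] 0.93 [ 5.711e-01 -3.000e-04]
stand_mid [251.7 238.9] 0.84 [ 0.6366 -0.275 ]
stand_mid [250.3 237.5] 0.73 [ 0.634  -0.2773]
stand_mid [463.1 280.8] 0.5 [0.7157 0.0979]
stand [254.1 200.3] 0.82 [ 0.5893 -0.2849]
tail_knob [236.1 181. ] 0.94 [ 0.5241 -0.281 ]
```

View pics/w2.png

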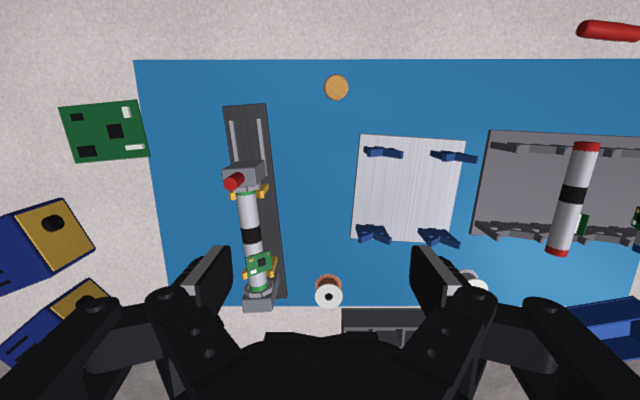

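```bash
python3 - <<'E'
from h import *
im=cv2.imread("pics/w2.png"); 
# rectify plane z=0.01 to world ortho at 1mm/px: X 0.38..0.74, Y -0.36..0.12
K,p,R,c=cal("wrist")
def rect(im,z,x0,x1,y0,y1,s=2000):
    Xs=np.arange(x0,x1,1/s);Ys=np.arange(y1,y0,-1/s)
    X,Y=np.meshgrid(Xs,Ys,indexing="ij")
    P=np.stack([X,Y,np.full_like(X,z)],-1)-p; q=P@R; u=K[0,0]*q[...,0]/-q[...,2]+K[0,2]; v=K[1,1]*-q[...,1]/-q[...,2]+K[1,2]
    return cv2.remap(im,u.astype(np.float32),v.astype(np.float32),cv2.INTER_LINEAR)
g=rect(im,.010,.44,.70,-.12,.12)
m=((g.min(2)>150)).astype(np.uint8)
n,l,s,ce=cv2.connectedComponentsWithStats(m); k=1+np.argmax(s[1:,4])
cn=cv2.findContours((l==k).astype(np.uint8),0,2)[0]; r=cv2.minAreaRect(max(cn,key=cv2.contourArea)); print("vrest",r,"centre",.44+r[0][1]/2000,.12-r[0][0]/2000)
g=rect(im,.012,.38,.76,-.36,-.2)
m=((g.max(2)<90)).astype(np.uint8); m=cv2.morphologyEx(m,cv2.MORPH_OPEN,np.ones((9,9)))
n,l,s,ce=cv2.connectedComponentsWithStats(m); k=1+np.argmax(s[1:,4])
cv2.imwrite("pics/bed.png",np.hstack([g,np.repeat((l==k)[...,None]*255,3,2).astype(np.uint8)]))
g2=rect(im,.075,.38,.76,-.36,-.2); cv2.imwrite("pics/bed2.png",np.hstack([g,g2]))
# right bed edge at z .012 (hand-picked)
for uv in [(266,103),(276,196),(287,297),(222,105)]: print(uv,at("wrist",uv,.012))
E
```

```text
vrest ((241.08982849121094, 255.29974365234375), (397.4368896484375, 377.0405578613281), 86.6050796508789) centre 0.5676498718261719 -0.000544914245605474
(266, 103) [ 0.41207216 -0.25248396  0.012     ]
(276, 196) [ 0.57718008 -0.24138586  0.012     ]
(287, 297) [ 0.7925359  -0.22662247  0.012     ]
(222, 105) [ 0.41563748 -0.32815854  0.012     ]
```

View pics/bed2.png

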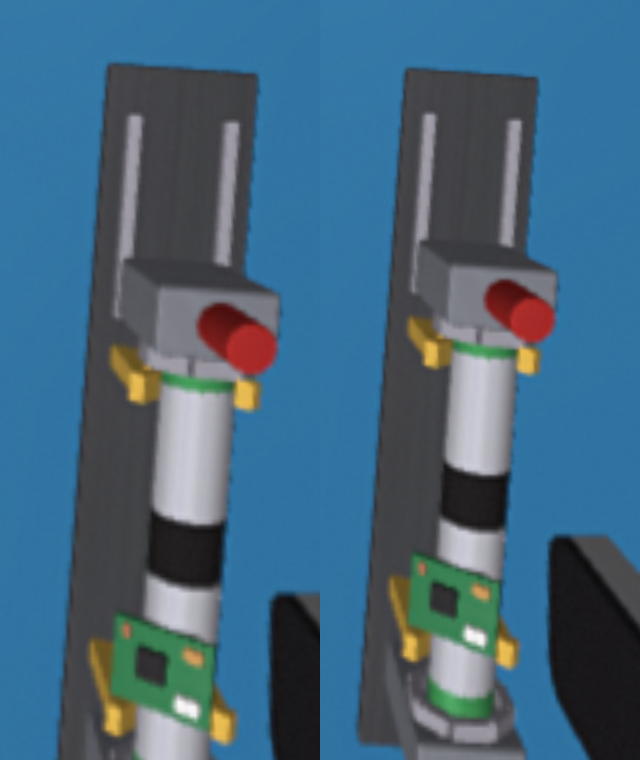

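Emit:
drive_tool(steps=[{"tx": 0,"ty": 0,"tz": 0,"rx": 0,"ry": 0,"rz": -0.0112},{"tx": -0.13,"ty": -0.97,"tz": 1,"rx": 0,"ry": 0,"rz": 0},{"tx": -0.13,"ty": -0.97,"tz": 1,"rx": 0,"ry": 0,"rz": 0},{"tx": -0.13,"ty": -0.97,"tz": 1,"rx": 0,"ry": 0,"rz": 0},{"tx": -0.13,"ty": -0.97,"tz": 1,"rx": 0,"ry": 0,"rz": 0},{"tx": -0.13,"ty": -0.97,"tz": 1,"rx": 0,"ry": 0,"rz": 0},{"tx": 0,"ty": 0,"tz": 1,"rx": 0,"ry": 0,"rz": 0},{"tx": 0,"ty": 0,"tz": 1,"rx": 0,"ry": 0,"rz": 0},{"tx": 0,"ty": 0,"tz": 0,"rx": 0,"ry": 0,"rz": 0}])

```text
t: 5.28
eef_pos: [0.5221, -0.2775, 0.2235]
orientation: [-0.005, -0.036, 0.999, 0.002]
force: [-1.0, 2.4, -1.7]
grip_width: 0.0855
finger_force: 0.0
```

```bash
cat >> h.py <<'E'
def go(x,y,z,yaw=None):
    """units to move in tool axes after turning so that tool x = -(cos yaw, sin yaw)"""
    p,R=st()
    if yaw is not None:
        a=np.radians(yaw); T=np.array([[-np.cos(a),-np.sin(a),0],[-np.sin(a),np.cos(a),0],[0,0,-1]]).T
        print("turn r",np.round((Rot.from_matrix(R.T@T).as_rotvec())/2/np.pi,4)); R=T
    print("units",np.round(R.T@(np.array([x,y,z])-p)/.025,2))
E
python3 - <<'E'
from h import *
save("wrist","w3.png")
tips("wrist",["tail_knob","green","stand_mid"],{"tail_knob":.125})
go(.5241,-.2822,.112,4)
E
```

```text
tail_knob [310.7 199.9] 0.62 [ 0.5273 -0.2874]
green [309.9 287.9] 0.65 [ 0.6473 -0.2832]
t 5.48 tcp [ 0.526  -0.2799  0.2307] x [-0.997 -0.073 -0.003] z [ 0.003 -0.001 -1.   ] w 0.0854 F [ 0.1 -0.9  1.1] q [-0.09  0.36  0.65  1.69 -0.23  1.17  2.27]
turn r [-0.0002  0.0005  0.0005]
units [ 0.08 -0.09  4.75]
```

View pics/w3.png

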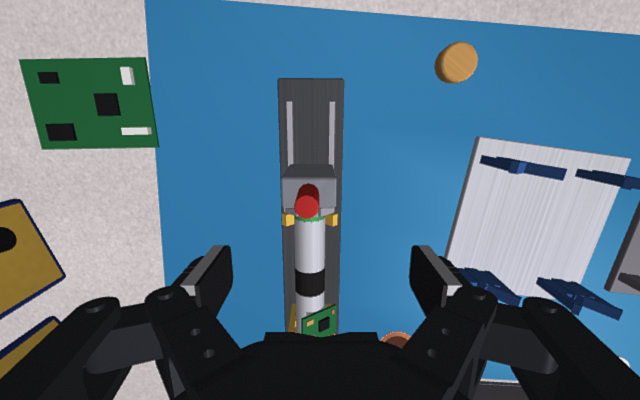

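```bash
python3 - <<'E'
from h import *
im=save("wrist","w4.png").astype(int)
go(.5241,-.2822,.112,4)
m=((im[...,0]>150)&(im[...,1]<60)&(im[...,2]<60)).astype(np.uint8); m[:,:240]=0;m[:,400:]=0
n,l,s,ce=cv2.connectedComponentsWithStats(m); k=1+np.argmax(s[1:,4]); print(s[k],ce[k])
for r in (90,110,130): 
    c=np.where(im[r,250:380,2]<85)[0]+250; u=[c.min()-.5,c.max()+.5]; a=at("wrist",(u[0],r),.012);b=at("wrist",(u[1],r),.012); print(r,u,a,b,(a+b)/2)
c=np.where(im[170:340,300:318].sum(2).mean(1)<150)[0]+170; print("black rows",c.min(),c.max())
# knob: top disc z .145
for v in (s[k][0],s[k][0]+s[k][2]): print(at("wrist",(v,s[k][1]+s[k][3]-8),.145))
print(at("wrist",ce[k],.13))
tips("wrist",["tail_knob","green","stand_mid"],{"tail_knob":.125})
E
```

```text
t 5.53 tcp [ 0.526  -0.28    0.2309] x [-0.997 -0.073 -0.004] z [ 0.004 -0.001 -1.   ] w 0.0852 F [0.1 0.2 0. ] q [-0.09  0.36  0.65  1.69 -0.23  1.17  2.27]
turn r [-0.0002  0.0006  0.0004]
units [ 0.08 -0.08  4.76]
[300 188  23  21 370] [310.51351351 198.05135135]
90 [np.float64(281.5), np.float64(346.5)] [ 0.43403463 -0.33220095  0.012     ] [ 0.42865287 -0.25785028  0.012     ] [ 0.43134375 -0.29502562  0.012     ]
110 [np.float64(282.5), np.float64(345.5)] [ 0.45594414 -0.33023368  0.012     ] [ 0.45062973 -0.25690491  0.012     ] [ 0.45328693 -0.2935693   0.012     ]
130 [np.float64(283.5), np.float64(345.5)] [ 0.47863727 -0.32819605  0.012     ] [ 0.47330689 -0.25474132  0.012     ] [ 0.47597208 -0.29146869  0.012     ]
black rows 185 339
[ 0.52537157 -0.29697914  0.145     ]
[ 0.52402856 -0.27856339  0.145     ]
[ 0.52657146 -0.28896104  0.13      ]
tail_knob [315.5 192.3] 0.86 [ 0.5224 -0.2851]
green [311.1 280.1] 0.66 [ 0.6381 -0.2831]
stand_mid [527.5 220.5] 0.26 [ 0.5495 -0.0578]
```

Emit:
drive_tool(steps=[{"tx": 0.08,"ty": -0.3,"tz": 0.6,"rx": 0,"ry": 0,"rz": 0},{"tx": 0,"ty": 0,"tz": 0.8,"rx": 0,"ry": 0,"rz": 0},{"tx": 0,"ty": 0,"tz": 0.8,"rx": 0,"ry": 0,"rz": 0},{"tx": 0,"ty": 0,"tz": 0.8,"rx": 0,"ry": 0,"rz": 0},{"tx": 0,"ty": 0,"tz": 0.8,"rx": 0,"ry": 0,"rz": 0},{"tx": 0,"ty": 0,"tz": 0.8,"rx": 0,"ry": 0,"rz": 0},{"tx": 0,"ty": 0,"tz": 0.2,"rx": 0,"ry": 0,"rz": 0},{"tx": 0,"ty": 0,"tz": 0,"rx": 0,"ry": 0,"rz": 0}])

```text
t: 6.35
eef_pos: [0.5226, -0.2869, 0.1079]
orientation: [-0.001, -0.036, 0.999, 0.001]
force: [-0.4, 0.1, 0.1]
grip_width: 0.0854
finger_force: 0.0
```

Emit:
drive_tool(steps=[{"tx": 0,"ty": 0,"tz": 0,"rx": 0,"ry": 0,"rz": 0},{"tx": 0,"ty": 0,"tz": 0,"rx": 0,"ry": 0,"rz": 0},{"tx": 0,"ty": 0,"tz": 0,"rx": 0,"ry": 0,"rz": 0},{"tx": 0,"ty": 0,"tz": 0,"rx": 0,"ry": 0,"rz": 0},{"tx": 0,"ty": 0,"tz": 0,"rx": 0,"ry": 0,"rz": 0},{"tx": 0,"ty": 0,"tz": 0,"rx": 0,"ry": 0,"rz": 0},{"tx": 0,"ty": 0,"tz": 0,"rx": 0,"ry": 0,"rz": 0},{"tx": 0,"ty": 0,"tz": 0,"rx": 0,"ry": 0,"rz": 0}], hand=1, newtons=30)

```text
t: 7.02
eef_pos: [0.5237, -0.2885, 0.1096]
orientation: [0.001, -0.036, 0.999, -0.001]
force: [-0.5, -0.7, 3.4]
grip_width: 0.0192
finger_force: 30.5
```

Emit:
drive_tool(steps=[{"tx": 0.16,"ty": 0,"tz": 0,"rx": 0,"ry": 0,"rz": 0},{"tx": 0.16,"ty": 0,"tz": 0,"rx": 0,"ry": 0,"rz": 0},{"tx": 0.16,"ty": 0,"tz": 0,"rx": 0,"ry": 0,"rz": 0},{"tx": 0.16,"ty": 0,"tz": 0,"rx": 0,"ry": 0,"rz": 0},{"tx": 0.16,"ty": 0,"tz": 0,"rx": 0,"ry": 0,"rz": 0},{"tx": 0,"ty": 0,"tz": 0,"rx": 0,"ry": 0,"rz": 0}])

```text
t: 7.52
eef_pos: [0.5025, -0.2898, 0.1095]
orientation: [0.0, -0.035, 0.999, -0.0]
force: [1.4, -3.5, 6.7]
grip_width: 0.0194
finger_force: 30.9
```

Emit:
drive_tool(steps=[{"tx": 0.16,"ty": 0,"tz": 0,"rx": 0,"ry": 0,"rz": 0},{"tx": 0.16,"ty": 0,"tz": 0,"rx": 0,"ry": 0,"rz": 0},{"tx": 0,"ty": 0,"tz": 0,"rx": 0,"ry": 0,"rz": 0}])

```text
t: 7.77
eef_pos: [0.4946, -0.2903, 0.1095]
orientation: [0.0, -0.035, 0.999, -0.0]
force: [0.9, -3.4, 6.8]
grip_width: 0.0193
finger_force: 30.9
```

Emit:
drive_tool(steps=[{"tx": 0.12,"ty": 0,"tz": 0,"rx": 0,"ry": 0,"rz": 0},{"tx": 0.12,"ty": 0,"tz": 0,"rx": 0,"ry": 0,"rz": 0},{"tx": 0,"ty": 0,"tz": 0,"rx": 0,"ry": 0,"rz": 0}])

```text
t: 8.02
eef_pos: [0.4929, -0.2905, 0.1096]
orientation: [0.004, -0.036, 0.999, -0.002]
force: [10.7, -4.5, -1.1]
grip_width: 0.019
finger_force: 30.3
```

```bash
python3 - <<'E'
from h import *
st()
E
```

```text
t 8.02 tcp [ 0.4929 -0.2905  0.1096] x [-0.997 -0.072 -0.008] z [ 0.008 -0.003 -1.   ] w 0.019 F [10.7 -4.5 -1.1] q [-0.02  0.44  0.61  1.87 -0.32  0.91  2.38]
```

Emit:
drive_tool(steps=[{"tx": -0.12,"ty": 0,"tz": 0,"rx": 0,"ry": 0,"rz": 0},{"tx": 0,"ty": 0,"tz": 0,"rx": 0,"ry": 0,"rz": 0}])

```text
t: 8.18
eef_pos: [0.4928, -0.2905, 0.1095]
orientation: [0.001, -0.036, 0.999, -0.001]
force: [3.3, -2.7, 7.1]
grip_width: 0.0188
finger_force: 30.9
```

Emit:
drive_tool(steps=[{"tx": 0,"ty": 0,"tz": 0,"rx": 0,"ry": 0,"rz": 0},{"tx": 0,"ty": 0,"tz": 0,"rx": 0,"ry": 0,"rz": 0},{"tx": 0,"ty": 0,"tz": 0,"rx": 0,"ry": 0,"rz": 0},{"tx": 0,"ty": 0,"tz": 0,"rx": 0,"ry": 0,"rz": 0},{"tx": 0,"ty": 0,"tz": 0,"rx": 0,"ry": 0,"rz": 0},{"tx": 0,"ty": 0,"tz": -0.8,"rx": 0,"ry": 0,"rz": 0},{"tx": 0,"ty": 0,"tz": -1,"rx": 0,"ry": 0,"rz": 0},{"tx": 0,"ty": 0,"tz": -1,"rx": 0,"ry": 0,"rz": 0},{"tx": -1,"ty": 0,"tz": -1,"rx": 0,"ry": 0,"rz": 0},{"tx": -1,"ty": 0,"tz": -1,"rx": 0,"ry": 0,"rz": 0}], hand=0)

```text
t: 9.02
eef_pos: [0.5409, -0.2865, 0.23]
orientation: [-0.0, -0.034, 0.999, 0.001]
force: [0.7, -1.3, 0.4]
grip_width: 0.0853
finger_force: 0.0
```

Emit:
drive_tool(steps=[{"tx": -1,"ty": 0,"tz": -1,"rx": 0,"ry": 0,"rz": 0},{"tx": 0,"ty": 0,"tz": 0,"rx": 0,"ry": 0,"rz": 0},{"tx": 0,"ty": 0,"tz": 0,"rx": 0,"ry": 0,"rz": 0},{"tx": 0,"ty": 0,"tz": 0,"rx": 0,"ry": 0,"rz": 0}])

```text
t: 9.35
eef_pos: [0.5658, -0.2843, 0.2527]
orientation: [-0.001, -0.036, 0.999, 0.0]
force: [-0.4, -0.2, -0.5]
grip_width: 0.0857
finger_force: 0.0
```

```bash
python3 - <<'E'
from h import *
im=save("wrist","w5.png").astype(int)
st()
tips("wrist",["tail_knob","green","stand_mid"],{"tail_knob":.125})
E
```

```text
t 9.4 tcp [ 0.5652 -0.2844  0.2523] x [-0.998 -0.07   0.003] z [-0.003  0.001 -1.   ] w 0.0854 F [ 0.2  0.3 -0.2] q [-0.07  0.42  0.65  1.56 -0.26  1.25  2.26]
tail_knob [319.4 109.6] 0.62 [ 0.4918 -0.2906]
green [316.8 240.2] 0.65 [ 0.6367 -0.2839]
green [456.7  27. ] 0.53 [ 0.4054 -0.1638]
stand_mid [319.9 239.8] 0.72 [ 0.6365 -0.2803]
```

View pics/w5.png

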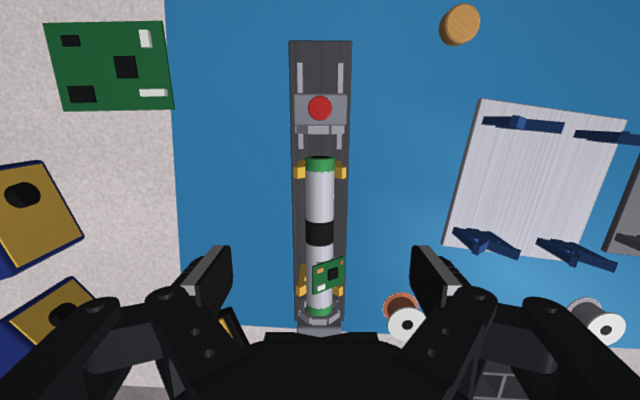

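```bash
python3 - <<'E'
from h import *
for uv,z in [((319.5,221),.091),((319.5,245),.091),((319.5,233),.09),((319.5,157),.085),((319.5,233),.075)]: print(uv,at("wrist",uv,z))
go(.624,-.2805,.056,4)
E
```

```text
(319.5, 221) [ 0.60755823 -0.28273704  0.091     ]
(319.5, 245) [ 0.63581608 -0.2807874   0.091     ]
(319.5, 233) [ 0.62193029 -0.28174805  0.09      ]
(319.5, 157) [ 0.53895661 -0.28748583  0.085     ]
(319.5, 233) [ 0.6280271  -0.28136655  0.075     ]
t 9.55 tcp [ 0.5656 -0.2845  0.2527] x [-0.998 -0.07   0.002] z [-0.002  0.001 -1.   ] w 0.0855 F [-0.6  0.6  0.9] q [-0.07  0.42  0.65  1.56 -0.26  1.25  2.26]
turn r [ 0.0002 -0.0003  0.0001]
units [-2.34 -0.    7.87]
```

Emit:
drive_tool(steps=[{"tx": -0.75,"ty": 0,"tz": 1,"rx": 0,"ry": 0,"rz": 0},{"tx": -0.75,"ty": -0.04,"tz": 1,"rx": 0,"ry": 0,"rz": 0},{"tx": -0.75,"ty": 0,"tz": 1,"rx": 0,"ry": 0,"rz": 0},{"tx": 0,"ty": 0,"tz": 1,"rx": 0,"ry": 0,"rz": 0},{"tx": 0,"ty": 0,"tz": 1,"rx": 0,"ry": 0,"rz": 0},{"tx": 0,"ty": 0,"tz": 1,"rx": 0,"ry": 0,"rz": 0},{"tx": 0,"ty": 0,"tz": 1,"rx": 0,"ry": 0,"rz": 0},{"tx": 0,"ty": 0,"tz": 0.6,"rx": 0,"ry": 0,"rz": 0},{"tx": 0,"ty": 0,"tz": 0.4,"rx": 0,"ry": 0,"rz": 0},{"tx": 0,"ty": 0,"tz": 0,"rx": 0,"ry": 0,"rz": 0}])

```text
t: 10.38
eef_pos: [0.6216, -0.2806, 0.0514]
orientation: [-0.002, -0.036, 0.999, 0.001]
force: [0.1, 0.2, -0.4]
grip_width: 0.0851
finger_force: 0.0
```

Emit:
drive_tool(steps=[{"tx": 0,"ty": 0,"tz": 0,"rx": 0,"ry": 0,"rz": 0},{"tx": 0,"ty": 0,"tz": 0,"rx": 0,"ry": 0,"rz": 0},{"tx": 0,"ty": 0,"tz": 0,"rx": 0,"ry": 0,"rz": 0},{"tx": 0,"ty": 0,"tz": 0,"rx": 0,"ry": 0,"rz": 0},{"tx": 0,"ty": 0,"tz": 0,"rx": 0,"ry": 0,"rz": 0},{"tx": 0,"ty": 0,"tz": 0,"rx": 0,"ry": 0,"rz": 0},{"tx": 0,"ty": 0,"tz": 0,"rx": 0,"ry": 0,"rz": 0}], hand=1, newtons=60)

```text
t: 10.97
eef_pos: [0.6241, -0.2819, 0.0553]
orientation: [0.001, -0.036, 0.999, -0.0]
force: [-1.1, 0.9, 6.5]
grip_width: 0.0302
finger_force: 59.2
```

Emit:
drive_tool(steps=[{"tx": 0.17,"ty": 0,"tz": 0,"rx": 0,"ry": 0,"rz": 0},{"tx": 0.17,"ty": 0,"tz": 0,"rx": 0,"ry": 0,"rz": 0},{"tx": 0.17,"ty": 0,"tz": 0,"rx": 0,"ry": 0,"rz": 0},{"tx": 0.17,"ty": 0,"tz": 0,"rx": 0,"ry": 0,"rz": 0},{"tx": 0,"ty": 0,"tz": 0,"rx": 0,"ry": 0,"rz": 0},{"tx": 0,"ty": 0,"tz": 0,"rx": 0,"ry": 0,"rz": 0}])

```text
t: 11.47
eef_pos: [0.608, -0.2829, 0.0552]
orientation: [0.002, -0.036, 0.999, -0.001]
force: [3.6, -0.2, 6.3]
grip_width: 0.0303
finger_force: 59.4
```

Emit:
drive_tool(steps=[{"tx": 0,"ty": 0,"tz": -0.3,"rx": 0,"ry": 0,"rz": 0},{"tx": 0,"ty": 0,"tz": -0.3,"rx": 0,"ry": 0,"rz": 0},{"tx": 0,"ty": 0,"tz": 0,"rx": 0,"ry": 0,"rz": 0}])

```text
t: 11.72
eef_pos: [0.6053, -0.2827, 0.0692]
orientation: [-0.001, -0.036, 0.999, 0.0]
force: [0.6, -0.1, -2.3]
grip_width: 0.0304
finger_force: 44.4
```

Emit:
drive_tool(steps=[{"tx": 0,"ty": 0,"tz": -0.7,"rx": 0,"ry": 0,"rz": 0},{"tx": 0,"ty": 0,"tz": -1,"rx": 0,"ry": 0,"rz": 0},{"tx": 0,"ty": 0,"tz": -1,"rx": 0,"ry": 0,"rz": 0},{"tx": 0,"ty": 0,"tz": -1,"rx": 0,"ry": 0,"rz": 0},{"tx": 0,"ty": 0,"tz": -1,"rx": 0,"ry": 0,"rz": 0},{"tx": 0.25,"ty": 0.8,"tz": -0.5,"rx": 0,"ry": 0,"rz": 0},{"tx": 0.25,"ty": 0.8,"tz": -0.5,"rx": 0,"ry": 0,"rz": 0},{"tx": 0.25,"ty": 0.8,"tz": -0.5,"rx": 0,"ry": 0,"rz": 0},{"tx": 0.25,"ty": 0.8,"tz": -0.5,"rx": 0,"ry": 0,"rz": 0},{"tx": 0.25,"ty": 0.8,"tz": -0.5,"rx": 0,"ry": 0,"rz": 0}], newtons=80)

```text
t: 12.55
eef_pos: [0.5661, -0.1842, 0.2482]
orientation: [-0.002, -0.035, 0.999, 0.0]
force: [0.3, 0.7, -2.7]
grip_width: 0.03
finger_force: 79.6
```

Emit:
drive_tool(steps=[{"tx": 0.25,"ty": 0.9,"tz": -0.5,"rx": 0,"ry": 0,"rz": 0},{"tx": 0.25,"ty": 0.9,"tz": -0.5,"rx": 0,"ry": 0,"rz": 0},{"tx": 0.25,"ty": 0.9,"tz": -0.5,"rx": 0,"ry": 0,"rz": 0},{"tx": 0.25,"ty": 0.9,"tz": -0.5,"rx": 0,"ry": 0,"rz": 0},{"tx": 0.25,"ty": 0.9,"tz": -0.5,"rx": 0,"ry": 0,"rz": 0},{"tx": 0.25,"ty": 0.9,"tz": -0.5,"rx": 0,"ry": 0,"rz": 0},{"tx": 0.25,"ty": 0.9,"tz": -0.5,"rx": 0,"ry": 0,"rz": 0},{"tx": 0.25,"ty": 0.9,"tz": -0.5,"rx": 0,"ry": 0,"rz": 0},{"tx": 0.25,"ty": 0.9,"tz": -0.5,"rx": 0,"ry": 0,"rz": 0},{"tx": 0,"ty": 0.9,"tz": 0,"rx": 0,"ry": 0,"rz": 0}])

```text
t: 13.38
eef_pos: [0.4948, 0.0354, 0.3631]
orientation: [0.001, -0.035, 0.999, 0.001]
force: [0.4, 0.7, -3.7]
grip_width: 0.0303
finger_force: 79.6
```

Emit:
drive_tool(steps=[{"tx": 0,"ty": 0.9,"tz": 0,"rx": 0,"ry": 0,"rz": 0.0112},{"tx": 0,"ty": 0.9,"tz": 0,"rx": 0,"ry": 0,"rz": 0},{"tx": 0,"ty": 0.9,"tz": 0,"rx": 0,"ry": 0,"rz": 0},{"tx": 0,"ty": 0.9,"tz": 0,"rx": 0,"ry": 0,"rz": 0},{"tx": 0,"ty": 0,"tz": 0,"rx": 0,"ry": 0,"rz": 0},{"tx": 0,"ty": 0,"tz": 0,"rx": 0,"ry": 0,"rz": 0},{"tx": 0,"ty": 0,"tz": 0,"rx": 0,"ry": 0,"rz": 0},{"tx": 0,"ty": 0,"tz": 0,"rx": 0,"ry": 0,"rz": 0}])

```text
t: 14.05
eef_pos: [0.4939, 0.1236, 0.3609]
orientation: [-0.001, 0.001, 1.0, -0.0]
force: [0.2, -0.3, -3.6]
grip_width: 0.0301
finger_force: 79.7
```

```bash
python3 - <<'E'
from h import *
im=save("wrist","w6.png").astype(int)
st()
tips("wrist",["red_a","blue_a","rack","vrest","slot_a"],{"rack":0,"vrest":0})
E
```

```text
t 14.1 tcp [0.494  0.1237 0.3611] x [-1.     0.001  0.001] z [-0.001 -0.001 -1.   ] w 0.0306 F [-0.7 -0.3 -2.7] q [-0.75  0.07  0.45  1.68 -0.03  1.4   1.27]
red_a [405.  212.4] 0.79 [0.568  0.2517]
blue_a [505.9 212.4] 0.64 [0.5682 0.4053]
blue_a [196.1 209.8] 0.22 [ 0.5636 -0.065 ]
blue_a [402.9 215.2] 0.16 [0.5725 0.2492]
vrest [245.2 199.8] 0.84 [ 0.5695 -0.0087]
slot_a [277.1 215.3] 0.88 [0.5727 0.0582]
slot_a [195.  211.6] 0.79 [ 0.5668 -0.0662]
slot_a [ 66.2 251. ] 0.67 [ 0.6322 -0.2769]
slot_a [414.6 196.9] 0.4 [0.5436 0.2654]
```

View pics/w6.png

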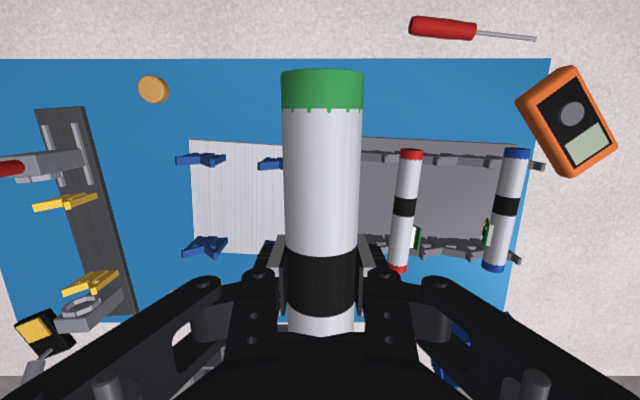

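```bash
python3 - <<'E'
from h import *
im=cv2.imread("pics/w6.png")[:,:,::-1].astype(int)
def blobs(m,amin=60):
    n,l,s,ce=cv2.connectedComponentsWithStats(m.astype(np.uint8)); return [(ce[i],s[i]) for i in range(1,n) if s[i][4]>amin]
r,g,b=im[...,0],im[...,1],im[...,2]
red=(r>120)&(g<60)&(b<60); red[:100]=0; red[:,:380]=0; red[:,430:]=0
blu=(b>100)&(r<60)&(g<90); blu[:100]=0; blu[:,:480]=0; blu[:,535:]=0; blu[290:]=0
blk=(im.max(2)<45); blk[:185]=0; blk[225:]=0; blk[:,:385]=0
for nm,m in (("red",red),("blue",blu),("black",blk)):
    for c,s in blobs(m,50): print(nm,s,np.round(c,1),"z.075",np.round(at("wrist",c,.075)[:2],4),"z.09",np.round(at("wrist",c,.09)[:2],4))
for uv in [(365,137),(545,146)]: print(at("wrist",uv,.01))
E
```

```text
red [406 150  17  10 118] [414.1 154.4] z.075 [0.4802 0.2592] z.09 [0.4783 0.2545]
blue [512 149  19   9 131] [521.5 153.4] z.075 [0.4787 0.4137] z.09 [0.4769 0.4036]
blue [487 264  12   8  57] [492.8 268.2] z.075 [0.6623 0.401 ] z.09 [0.654  0.3914]
black [493 195  26  20 399] [504.9 205.4] z.075 [0.557  0.4029] z.09 [0.5524 0.3932]
black [393 196  23  20 349] [403.8 206.7] z.075 [0.5589 0.2504] z.09 [0.5543 0.246 ]
[0.46007286 0.19702252 0.01      ]
[0.47458559 0.49384555 0.01      ]
```

Emit:
drive_tool(steps=[{"tx": -0.72,"ty": 0.72,"tz": 0,"rx": 0,"ry": 0,"rz": 0},{"tx": -0.72,"ty": 0.72,"tz": 0,"rx": 0,"ry": 0,"rz": 0.0092},{"tx": -0.7,"ty": 0.72,"tz": 0.5,"rx": 0,"ry": 0,"rz": 0},{"tx": 0,"ty": 0,"tz": 1,"rx": 0,"ry": 0,"rz": 0},{"tx": 0,"ty": 0,"tz": 1,"rx": 0,"ry": 0,"rz": 0},{"tx": 0,"ty": 0,"tz": 1,"rx": 0,"ry": 0,"rz": 0},{"tx": 0,"ty": 0,"tz": 1,"rx": 0,"ry": 0,"rz": 0},{"tx": 0,"ty": 0,"tz": 1,"rx": 0,"ry": 0,"rz": 0},{"tx": 0,"ty": 0,"tz": 1,"rx": 0,"ry": 0,"rz": 0},{"tx": 0,"ty": 0,"tz": 0,"rx": 0,"ry": 0,"rz": 0}])

```text
t: 15.18
eef_pos: [0.5448, 0.1772, 0.1936]
orientation: [-0.005, 0.028, 1.0, -0.002]
force: [-0.4, 0.6, -3.7]
grip_width: 0.0297
finger_force: 79.7
```

```bash
python3 - <<'E'
from h import *
im=save("wrist","w7.png").astype(int)
go(.5505,.1746,.1,-3.3)
for P in [(.486,.178,.075),(.6255,.170,.075)]: print(proj("wrist",P))
E
```

```text
t 15.23 tcp [0.5465 0.1778 0.1964] x [-0.998  0.057  0.006] z [-0.006 -0.003 -1.   ] w 0.0302 F [ 0.2  1.  -2.5] q [-0.73  0.32  0.42  1.77 -0.15  1.09  1.26]
turn r [-0.0005 -0.0009  0.0002]
units [-0.17 -0.12  3.85]
[317.63028433 125.69118442]
[317.93841921 270.86140989]
```

View pics/w7.png

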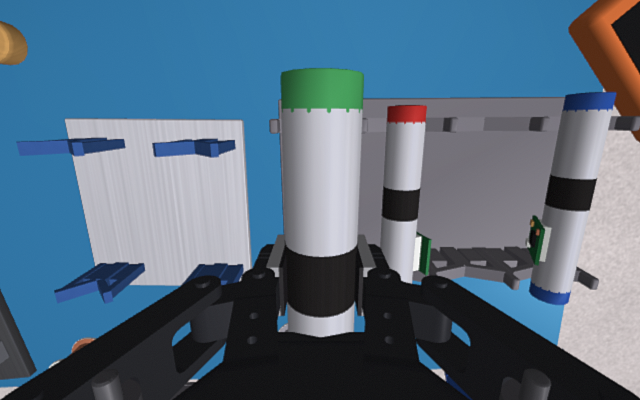

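Emit:
drive_tool(steps=[{"tx": -0.17,"ty": -0.08,"tz": 0.7,"rx": 0,"ry": 0,"rz": 0},{"tx": 0,"ty": 0,"tz": 0.8,"rx": 0,"ry": 0,"rz": 0},{"tx": 0,"ty": 0,"tz": 0.8,"rx": 0,"ry": 0,"rz": 0},{"tx": 0,"ty": 0,"tz": 0.8,"rx": 0,"ry": 0,"rz": 0},{"tx": 0,"ty": 0,"tz": 0.8,"rx": 0,"ry": 0,"rz": 0},{"tx": 0,"ty": 0,"tz": 0.4,"rx": 0,"ry": 0,"rz": 0},{"tx": 0,"ty": 0,"tz": 0.4,"rx": 0,"ry": 0,"rz": 0},{"tx": 0,"ty": 0,"tz": 0.4,"rx": 0,"ry": 0,"rz": 0},{"tx": 0,"ty": 0,"tz": 0.2,"rx": 0,"ry": 0,"rz": 0},{"tx": 0,"ty": 0,"tz": 0,"rx": 0,"ry": 0,"rz": 0}])

```text
t: 16.07
eef_pos: [0.5525, 0.1761, 0.0658]
orientation: [-0.0, 0.028, 1.0, -0.0]
force: [-0.9, 0.4, -2.4]
grip_width: 0.0297
finger_force: 79.7
```

Emit:
drive_tool(steps=[{"tx": 0,"ty": 0,"tz": 0.1,"rx": 0,"ry": 0,"rz": 0},{"tx": 0,"ty": 0,"tz": 0,"rx": 0,"ry": 0,"rz": 0}])

```text
t: 16.23
eef_pos: [0.5531, 0.1762, 0.0642]
orientation: [0.0, 0.028, 1.0, 0.0]
force: [-0.4, -0.5, -3.9]
grip_width: 0.0301
finger_force: 79.7
```

Emit:
drive_tool(steps=[{"tx": 0,"ty": 0,"tz": 0.1,"rx": 0,"ry": 0,"rz": 0},{"tx": 0,"ty": 0,"tz": 0.1,"rx": 0,"ry": 0,"rz": 0},{"tx": 0,"ty": 0,"tz": 0.1,"rx": 0,"ry": 0,"rz": 0},{"tx": 0,"ty": 0,"tz": 0,"rx": 0,"ry": 0,"rz": 0},{"tx": 0,"ty": 0,"tz": 0,"rx": 0,"ry": 0,"rz": 0}])

```text
t: 16.65
eef_pos: [0.553, 0.1762, 0.0568]
orientation: [0.0, 0.028, 1.0, 0.0]
force: [-0.9, -0.9, 1.2]
grip_width: 0.0298
finger_force: 80.3
```

```bash
python3 - <<'E'
from h import *
st()
E
```

```text
t 16.65 tcp [0.553  0.1762 0.0568] x [-0.998  0.057 -0.   ] z [ 0.  0. -1.] w 0.0298 F [-0.9 -0.9  1.2] q [-0.67  0.49  0.37  1.88 -0.24  0.81  1.34]
```

Emit:
drive_tool(steps=[{"tx": 0,"ty": 0,"tz": 0.06,"rx": 0,"ry": 0,"rz": 0},{"tx": 0,"ty": 0,"tz": 0,"rx": 0,"ry": 0,"rz": 0}])

```text
t: 16.82
eef_pos: [0.553, 0.1762, 0.0566]
orientation: [-0.0, 0.028, 1.0, 0.001]
force: [-3.6, -1.4, 11.3]
grip_width: 0.0296
finger_force: 81.6
```

Emit:
drive_tool(steps=[{"tx": 0,"ty": 0,"tz": 0,"rx": 0,"ry": 0,"rz": 0},{"tx": 0,"ty": 0,"tz": 0,"rx": 0,"ry": 0,"rz": 0},{"tx": 0,"ty": 0,"tz": 0,"rx": 0,"ry": 0,"rz": 0},{"tx": 0,"ty": 0,"tz": 0,"rx": 0,"ry": 0,"rz": 0},{"tx": 0,"ty": 0,"tz": 0,"rx": 0,"ry": 0,"rz": 0},{"tx": 0,"ty": 0,"tz": -0.4,"rx": 0,"ry": 0,"rz": 0},{"tx": 0,"ty": 0,"tz": -0.8,"rx": 0,"ry": 0,"rz": 0},{"tx": 0,"ty": 0,"tz": -1,"rx": 0,"ry": 0,"rz": 0},{"tx": 0,"ty": 0,"tz": -1,"rx": 0,"ry": 0,"rz": 0},{"tx": 0,"ty": 0,"tz": -1,"rx": 0,"ry": 0,"rz": 0}], hand=0.4)

```text
t: 17.65
eef_pos: [0.5527, 0.1759, 0.1615]
orientation: [0.0, 0.028, 1.0, 0.0]
force: [0.1, -0.3, -0.2]
grip_width: 0.0511
finger_force: 0.0
```

Emit:
drive_tool(steps=[{"tx": 0,"ty": 1,"tz": -1,"rx": 0,"ry": 0,"rz": 0},{"tx": 0,"ty": 1,"tz": -1,"rx": 0,"ry": 0,"rz": 0},{"tx": 0,"ty": 1,"tz": -1,"rx": 0,"ry": 0,"rz": 0},{"tx": 0,"ty": 1,"tz": -0.5,"rx": 0,"ry": 0,"rz": 0},{"tx": 0,"ty": 1,"tz": 0,"rx": 0,"ry": 0,"rz": 0},{"tx": 0,"ty": 1,"tz": 0,"rx": 0,"ry": 0,"rz": 0},{"tx": 0,"ty": 1,"tz": 0,"rx": 0,"ry": 0,"rz": 0},{"tx": 0,"ty": 0,"tz": 0,"rx": 0,"ry": 0,"rz": 0},{"tx": 0,"ty": 0,"tz": 0,"rx": 0,"ry": 0,"rz": 0},{"tx": 0,"ty": 0,"tz": 0,"rx": 0,"ry": 0,"rz": 0}])

```text
t: 18.48
eef_pos: [0.5628, 0.3497, 0.2476]
orientation: [0.0, 0.029, 1.0, -0.0]
force: [0.7, -0.1, -0.1]
grip_width: 0.0512
finger_force: 0.0
```

```bash
python3 - <<'E'
from h import *
im=save("wrist","w8.png").astype(int)
st()
tips("wrist",["red_a","blue_a","green","rack"],{"rack":0})
E
```

```text
t 18.53 tcp [0.563  0.3491 0.2477] x [-0.998  0.058 -0.001] z [ 0.001 -0.001 -1.   ] w 0.0511 F [-0.1 -0.1 -0.1] q [-0.89  0.43  0.38  1.49 -0.16  1.25  1.02]
red_a [229.2 192. ] 0.71 [0.57   0.2476]
blue_a [365.5 180.1] 0.55 [0.5655 0.3973]
green [157.8 192.2] 0.95 [0.5655 0.1698]
rack [273.3 172.5] 0.97 [0.5645 0.286 ]
```

View pics/w8.png

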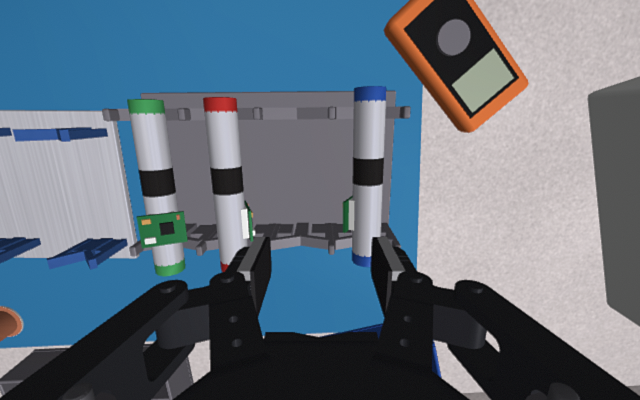

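Emit:
drive_tool(steps=[{"tx": 0,"ty": 0,"tz": -1,"rx": 0,"ry": 0,"rz": 0.019},{"tx": 0,"ty": 0,"tz": -1,"rx": 0,"ry": 0,"rz": 0.019}], hand=0)

```text
t: 18.9
eef_pos: [0.5616, 0.3495, 0.2963]
orientation: [-0.002, 0.15, 0.989, -0.001]
force: [0.1, 0.9, 0.3]
grip_width: 0.0738
finger_force: 0.0
```

```bash
python3 - <<'E'
from h import *
st()
E
```

```text
t 18.9 tcp [0.5616 0.3495 0.2963] x [-0.955  0.298  0.003] z [-0.004 -0.002 -1.   ] w 0.0738 F [0.1 0.9 0.3] q [-0.92  0.41  0.43  1.42 -0.17  1.35  0.78]
```

Emit:
drive_tool(steps=[{"tx": 0,"ty": 0,"tz": 0,"rx": 0,"ry": 0,"rz": 0.0193},{"tx": 0,"ty": 0,"tz": 0,"rx": 0,"ry": 0,"rz": 0.0193},{"tx": 0,"ty": 0,"tz": 0,"rx": 0,"ry": 0,"rz": 0.0193},{"tx": 0,"ty": 0,"tz": 0,"rx": 0,"ry": 0,"rz": 0.0193},{"tx": 0,"ty": 0,"tz": 0,"rx": 0,"ry": 0,"rz": 0.0193},{"tx": 0,"ty": 0,"tz": 0,"rx": 0,"ry": 0,"rz": 0.0193},{"tx": 0,"ty": 0,"tz": 0,"rx": 0,"ry": 0,"rz": 0.0193},{"tx": 0,"ty": 0,"tz": 0,"rx": 0,"ry": 0,"rz": 0.0193},{"tx": 0,"ty": 0,"tz": 0,"rx": 0,"ry": 0,"rz": 0.0193},{"tx": 0,"ty": 0,"tz": 0,"rx": 0,"ry": 0,"rz": 0.0193}])

```text
t: 19.73
eef_pos: [0.5627, 0.3502, 0.2975]
orientation: [-0.0, 0.687, 0.727, 0.0]
force: [0.7, 0.1, -0.7]
grip_width: 0.0853
finger_force: 0.0
```

Emit:
drive_tool(steps=[{"tx": 0,"ty": 0,"tz": 0,"rx": 0,"ry": 0,"rz": 0.0193},{"tx": 0,"ty": 0,"tz": 0,"rx": 0,"ry": 0,"rz": 0.0193},{"tx": 0,"ty": 0,"tz": 0,"rx": 0,"ry": 0,"rz": 0.0193},{"tx": 0,"ty": 0,"tz": 0,"rx": 0,"ry": 0,"rz": 0.0193},{"tx": 0,"ty": 0,"tz": 0,"rx": 0,"ry": 0,"rz": 0.0193},{"tx": 0,"ty": 0,"tz": 0,"rx": 0,"ry": 0,"rz": 0.0193},{"tx": 0,"ty": 0,"tz": 0,"rx": 0,"ry": 0,"rz": 0.0193},{"tx": 0,"ty": 0,"tz": 0,"rx": 0,"ry": 0,"rz": 0.0193},{"tx": 0,"ty": 0,"tz": 0,"rx": 0,"ry": 0,"rz": 0.0193},{"tx": 0,"ty": 0,"tz": 0,"rx": 0,"ry": 0,"rz": 0.0193}])

```text
t: 20.57
eef_pos: [0.5627, 0.3503, 0.2975]
orientation: [-0.0, 0.979, 0.206, 0.0]
force: [0.4, 0.1, 0.8]
grip_width: 0.0854
finger_force: 0.0
```

Emit:
drive_tool(steps=[{"tx": 0,"ty": 0,"tz": 0,"rx": 0,"ry": 0,"rz": 0.0193},{"tx": 0,"ty": 0,"tz": 0,"rx": 0,"ry": 0,"rz": 0.0193},{"tx": 0,"ty": 0,"tz": 0,"rx": 0,"ry": 0,"rz": 0.0193},{"tx": 0,"ty": 0,"tz": 0,"rx": 0,"ry": 0,"rz": 0.0193},{"tx": 0,"ty": 0,"tz": 0,"rx": 0,"ry": 0,"rz": 0},{"tx": 0,"ty": 0,"tz": 0,"rx": 0,"ry": 0,"rz": 0},{"tx": 0,"ty": 0,"tz": 0,"rx": 0,"ry": 0,"rz": 0},{"tx": 0,"ty": 0,"tz": 0,"rx": 0,"ry": 0,"rz": 0}])

```text
t: 21.23
eef_pos: [0.5626, 0.3507, 0.2975]
orientation: [-0.0, 1.0, -0.031, -0.0]
force: [1.0, -0.6, -0.1]
grip_width: 0.0853
finger_force: 0.0
```

```bash
python3 - <<'E'
from h import *
im=save("wrist","w9.png").astype(int)
st()
tips("wrist",["red_a","blue_a","green","rack"],{"rack":0})
for P in [(.557,.403,.075),(.462,.408,.075),(.652,.398,.075)]: print(proj("wrist",P))
E
```

```text
t 21.28 tcp [0.5626 0.3507 0.2975] x [ 0.998 -0.063 -0.   ] z [-0.     0.001 -1.   ] w 0.0857 F [ 0.3 -0.3  0.7] q [-1.28  0.59  1.07  1.43 -0.52  1.42 -1.85]
red_a [403.7 165.8] 0.67 [0.5634 0.2475]
blue_a [282.4 171.7] 0.67 [0.5656 0.3982]
green [463.7 164.5] 0.88 [0.5603 0.1735]
green [227.9 246.2] 0.57 [0.4698 0.4808]
rack [364.7 160.9] 0.81 [0.5608 0.2852]
[279.26640399 178.6979024 ]
[282.72453769 248.37958814]
[275.3004859   98.78431852]
```

View pics/w9.png

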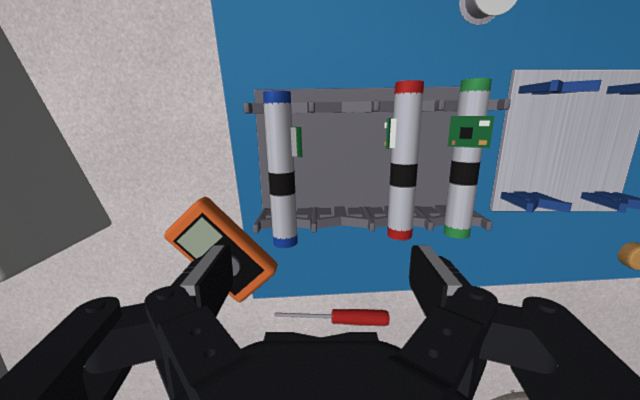

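```bash
cat >> h.py <<'E'
def gr(P,yaw,tilt,back=0,flip=1,off=.0195):
    """grasp axis point P; tilt deg about tube x (+ leans body to -Y); back: retreat along tool z"""
    p,R=st()
    T=(Rot.from_euler("z",yaw,degrees=True)*Rot.from_euler("x",tilt,degrees=True)).as_matrix()@np.array([[1,0,0],[0,-1,0],[0,0,-1.]])
    if not flip: T=T@np.diag([-1,-1,1.])
    t=np.array(P)+T[:,2]*(off-back)
    print("target",np.round(t,4),"turn",np.round(Rot.from_matrix(R.T@T).as_rotvec()/2/np.pi,4),"units(new axes)",np.round(T.T@(t-p)/.025,2),"units(old axes)",np.round(R.T@(t-p)/.025,2))
E
python3 - <<'E'
from h import *
for uv,z in [((282,184),.091),((282,184),.075),((276.5,98),.075),((285.5,240),.075),((403.5,174.5),.091),((403.5,174.5),.075),((408,88),.075),((400,232),.075),((465,173),.075)]: print(uv,z,at("wrist",uv,z))
gr((.554,.3995,.075),-3.5,45,.12)
E
```

```text
(282, 184) 0.091 [0.55349808 0.39789051 0.091     ]
(282, 184) 0.075 [0.55000238 0.40025226 0.075     ]
(276.5, 98) 0.075 [0.65277563 0.39651202 0.075     ]
(285.5, 240) 0.075 [0.47383568 0.40313236 0.075     ]
(403.5, 174.5) 0.091 [0.55580482 0.25197372 0.091     ]
(403.5, 174.5) 0.075 [0.55241457 0.24766559 0.075     ]
(408, 88) 0.075 [0.65397747 0.24354639 0.075     ]
(400, 232) 0.075 [0.47555289 0.2514536  0.075     ]
(465, 173) 0.075 [0.54942302 0.17117726 0.075     ]
t 21.48 tcp [0.5626 0.3507 0.2974] x [ 0.998 -0.064 -0.   ] z [-0.  0. -1.] w 0.0859 F [0.1 0.1 0.7] q [-1.28  0.59  1.07  1.43 -0.52  1.42 -1.85]
target [0.5497 0.3286 0.1461] turn [ 0.1249 -0.0002 -0.0004] units(new axes) [-0.46  4.93  3.63] units(old axes) [-0.46  0.92  6.05]
```

Emit:
drive_tool(steps=[{"tx": 0,"ty": 0,"tz": 0,"rx": 0.0179,"ry": 0,"rz": 0},{"tx": 0,"ty": 0,"tz": 0,"rx": 0.0179,"ry": 0,"rz": 0},{"tx": 0,"ty": 0,"tz": 0,"rx": 0.0179,"ry": 0,"rz": 0},{"tx": 0,"ty": 0,"tz": 0,"rx": 0.0179,"ry": 0,"rz": 0},{"tx": 0,"ty": 0,"tz": 0,"rx": 0.0179,"ry": 0,"rz": 0},{"tx": 0,"ty": 0,"tz": 0,"rx": 0.0179,"ry": 0,"rz": 0},{"tx": 0,"ty": 0,"tz": 0,"rx": 0.0179,"ry": 0,"rz": 0},{"tx": 0,"ty": 0,"tz": 0,"rx": 0,"ry": 0,"rz": 0},{"tx": 0,"ty": 0,"tz": 0,"rx": 0,"ry": 0,"rz": 0},{"tx": 0,"ty": 0,"tz": 0,"rx": 0,"ry": 0,"rz": 0}], hand=0.35)

```text
t: 22.32
eef_pos: [0.5628, 0.352, 0.2981]
orientation: [-0.383, 0.923, -0.029, 0.012]
force: [0.6, 0.4, 0.8]
grip_width: 0.056
finger_force: 0.0
```

```bash
python3 - <<'E'
from h import *
gr((.5535,.400,.075),-2.8,45,.12)
E
```

```text
t 22.32 tcp [0.5628 0.352  0.2981] x [ 0.998 -0.062  0.001] z [ 0.045  0.706 -0.707] w 0.056 F [0.6 0.4 0.8] q [-0.94  0.36  0.84  1.81 -1.16  1.2  -1.26]
target [0.55   0.329  0.1461] turn [-0.0001 -0.0016 -0.0014] units(new axes) [-0.46  4.97  3.63] units(old axes) [-0.46  4.97  3.63]
```

Emit:
drive_tool(steps=[{"tx": -0.09,"ty": 1,"tz": 0.73,"rx": 0,"ry": 0,"rz": -0.0014},{"tx": -0.09,"ty": 1,"tz": 0.73,"rx": 0,"ry": 0,"rz": 0},{"tx": -0.09,"ty": 1,"tz": 0.73,"rx": 0,"ry": 0,"rz": 0},{"tx": -0.09,"ty": 1,"tz": 0.73,"rx": 0,"ry": 0,"rz": 0},{"tx": -0.09,"ty": 1,"tz": 0.73,"rx": 0,"ry": 0,"rz": 0},{"tx": 0,"ty": 0,"tz": 0,"rx": 0,"ry": 0,"rz": 0},{"tx": 0,"ty": 0,"tz": 0,"rx": 0,"ry": 0,"rz": 0},{"tx": 0,"ty": 0,"tz": 0,"rx": 0,"ry": 0,"rz": 0}])

```text
t: 22.98
eef_pos: [0.5522, 0.3296, 0.1467]
orientation: [-0.384, 0.923, -0.024, 0.015]
force: [1.0, -0.3, -0.2]
grip_width: 0.0555
finger_force: 0.0
```

```bash
python3 - <<'E'
from h import *
im=save("wrist","w10.png").astype(int)
gr((.5535,.400,.075),-2.8,45,0)
tips("wrist",["blue_a"],{})
print(proj("wrist",(.5535,.4,.075)),proj("wrist",(.648,.3953,.075)))
E
```

```text
t 23.03 tcp [0.5524 0.3294 0.1471] x [ 0.998 -0.056  0.011] z [ 0.047  0.708 -0.705] w 0.0554 F [ 0.7 -0.2  0.3] q [-0.75  0.51  0.64  1.97 -1.35  1.09 -0.91]
target [0.5542 0.4138 0.0612] turn [-0.0006 -0.002   0.0004] units(new axes) [-0.1   0.04  4.82] units(old axes) [-0.16  0.06  4.81]
[322.81919571 201.7467787 ] [323.43463517  83.90128764]
```

View pics/w10.png

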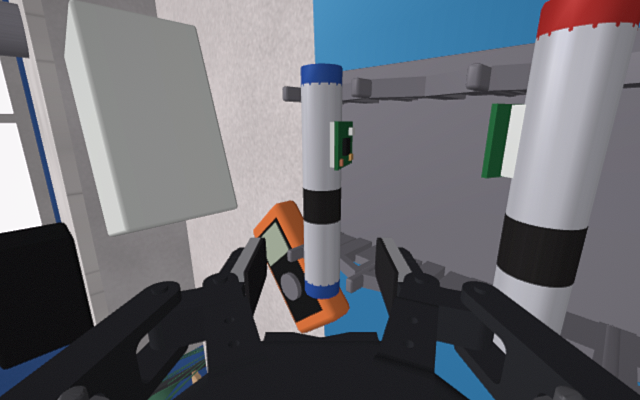

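```bash
cat >> h.py <<'E'
def board(P,yaw,th,n="wrist",z=(17,20)):
    """pixel box of the board of a tube with middle P, roll th deg"""
    M=(Rot.from_euler("z",yaw,degrees=True)*Rot.from_euler("x",th,degrees=True)).as_matrix()
    q=np.array([proj(n,np.array(P)+M@np.array([x,y,w])/1000) for x in (20,55) for y in (-22,22) for w in z]); return np.r_[q.min(0),q.max(0)]
E
python3 - <<'E'
from h import *
im=cv2.imread("pics/w10.png")[:,:,::-1].astype(int)
for r in (127,135,145,155,165): print(r,[tuple(int(a) for a in im[r,c]) for c in range(326,358,2)])
for th in range(80,126,5): print(th,np.round(board((.5655,.3994,.075),-2.8,th),1))
E
```

```text
127 [(131, 130, 136), (128, 128, 134), (182, 184, 182), (190, 191, 190), (106, 129, 114), (25, 84, 46), (23, 66, 38), (15, 49, 28), (17, 51, 30), (20, 53, 31), (16, 51, 28), (38, 62, 45), (114, 121, 115), (94, 105, 99), (117, 115, 119), (119, 116, 123)]
135 [(131, 130, 136), (127, 127, 133), (182, 183, 182), (190, 191, 190), (106, 130, 114), (25, 83, 44), (22, 66, 37), (18, 51, 29), (16, 50, 29), (16, 51, 28), (16, 51, 28), (55, 79, 64), (101, 117, 107), (100, 110, 105), (118, 115, 121), (118, 115, 123)]
145 [(131, 130, 136), (128, 128, 134), (182, 183, 182), (191, 191, 191), (104, 126, 110), (27, 85, 47), (20, 59, 33), (16, 51, 29), (20, 35, 26), (24, 22, 24), (18, 17, 17), (12, 12, 13), (11, 38, 20), (89, 96, 96), (119, 116, 124), (118, 115, 122)]
155 [(130, 129, 135), (128, 128, 134), (182, 183, 182), (191, 192, 191), (95, 114, 98), (25, 84, 45), (20, 60, 34), (16, 51, 30), (18, 39, 27), (21, 27, 23), (15, 27, 19), (63, 71, 40), (176, 133, 79), (99, 74, 46), (118, 115, 122), (117, 115, 123)]
165 [(129, 128, 135), (128, 128, 134), (183, 185, 184), (192, 193, 191), (95, 114, 98), (28, 86, 48), (22, 58, 33), (140, 88, 67), (112, 70, 51), (19, 49, 29), (60, 71, 67), (115, 112, 121), (119, 115, 124), (117, 114, 122), (117, 114, 122), (116, 113, 121)]
80 [311.8 120.9 360.8 170.2]
85 [315.  120.9 360.7 170.3]
90 [318.4 120.8 360.2 170.4]
95 [321.6 120.8 359.5 170.4]
100 [324.9 120.8 358.6 170.4]
105 [328.2 120.8 357.4 170.3]
110 [331.4 120.8 356.  170.1]
115 [334.6 120.8 354.4 170. ]
120 [337.6 120.8 352.6 169.7]
125 [340.4 120.7 350.6 169.5]
```

```bash
cat >> h.py <<'E'
def bcorn(P,yaw,th,x=37,n="wrist"):
    M=(Rot.from_euler("z",yaw,degrees=True)*Rot.from_euler("x",th,degrees=True)).as_matrix()
    return [np.round(proj(n,np.array(P)+M@np.array([x,y,w])/1000),1).tolist() for y,w in ((-22,17),(-22,20),(22,20),(22,17))]
E
python3 - <<'E'
from h import *
for th in range(105,131,5): print(th,bcorn((.5655,.3994,.075),-2.8,th))
im=cv2.imread("pics/w10.png"); cv2.imwrite("pics/c10.png",cv2.resize(im[60:310,290:370],None,fx=6,fy=6,interpolation=cv2.INTER_CUBIC)[:600*2//1][0:760])
E
```

```text
105 [[353.4, 142.8], [356.7, 142.9], [332.1, 146.8], [328.4, 146.6]]
110 [[352.0, 142.6], [355.3, 142.7], [335.5, 146.8], [331.7, 146.6]]
115 [[350.3, 142.4], [353.7, 142.5], [338.8, 146.7], [334.9, 146.5]]
120 [[348.5, 142.2], [351.9, 142.3], [342.0, 146.5], [338.0, 146.4]]
125 [[346.5, 142.0], [350.0, 142.1], [345.0, 146.4], [340.9, 146.3]]
130 [[344.4, 141.9], [347.9, 141.9], [347.7, 146.2], [343.6, 146.2]]
```

Emit:
drive_tool(steps=[{"tx": 0,"ty": 0,"tz": 0,"rx": -0.0185,"ry": 0,"rz": 0},{"tx": 0,"ty": 0,"tz": 0,"rx": -0.0185,"ry": -0.002,"rz": 0},{"tx": 0,"ty": 0,"tz": 0,"rx": -0.0185,"ry": 0,"rz": 0},{"tx": 0,"ty": 0,"tz": 0,"rx": 0,"ry": 0,"rz": 0},{"tx": 0,"ty": 0,"tz": 0,"rx": 0,"ry": 0,"rz": 0}])

```text
t: 23.5
eef_pos: [0.5507, 0.3317, 0.1467]
orientation: [-0.219, 0.975, -0.022, 0.005]
force: [0.4, 0.1, -0.2]
grip_width: 0.056
finger_force: 0.0
```

```bash
python3 - <<'E'
from h import *
gr((.5535,.400,.075),-2.8,25,0)
E
```

```text
t 23.5 tcp [0.5507 0.3317 0.1467] x [ 0.999 -0.044 -0.   ] z [ 0.019  0.428 -0.904] w 0.056 F [ 0.4  0.1 -0.2] q [-1.    0.5   0.78  1.86 -0.96  1.   -1.34]
target [0.5539 0.4082 0.0573] turn [-0.001   0.0004  0.0006] units(new axes) [-0.02 -1.27  4.54] units(old axes) [-0.01 -1.24  4.54]
```

Emit:
drive_tool(steps=[{"tx": 0,"ty": -0.62,"tz": 0,"rx": 0,"ry": 0,"rz": 0},{"tx": 0,"ty": -0.62,"tz": 0.3,"rx": 0,"ry": 0,"rz": 0},{"tx": 0,"ty": 0,"tz": 0.8,"rx": 0,"ry": 0,"rz": 0},{"tx": 0,"ty": 0,"tz": 0.8,"rx": 0,"ry": 0,"rz": 0},{"tx": 0,"ty": 0,"tz": 0.8,"rx": 0,"ry": 0,"rz": 0},{"tx": 0,"ty": 0,"tz": 0.8,"rx": 0,"ry": 0,"rz": 0},{"tx": 0,"ty": 0,"tz": 0.6,"rx": 0,"ry": 0,"rz": 0},{"tx": 0,"ty": 0,"tz": 0.4,"rx": 0,"ry": 0,"rz": 0},{"tx": 0,"ty": 0,"tz": 0,"rx": 0,"ry": 0,"rz": 0},{"tx": 0,"ty": 0,"tz": 0,"rx": 0,"ry": 0,"rz": 0}])

```text
t: 24.33
eef_pos: [0.5545, 0.4029, 0.0556]
orientation: [-0.218, 0.976, -0.026, 0.004]
force: [-0.0, 0.4, 0.1]
grip_width: 0.0555
finger_force: 0.0
```

```bash
python3 - <<'E'
from h import *
gr((.5535,.400,.075),-2.8,25,0)
E
```

```text
t 24.33 tcp [0.5545 0.4029 0.0556] x [ 0.999 -0.052 -0.004] z [ 0.018  0.424 -0.905] w 0.0555 F [-0.   0.4  0.1] q [-1.    0.66  0.67  1.83 -1.12  0.88 -1.3 ]
target [0.5539 0.4082 0.0573] turn [-0.0004  0.0004 -0.0007] units(new axes) [-0.04 -0.22  0.03] units(old axes) [-0.04 -0.22  0.03]
```

Emit:
drive_tool(steps=[{"tx": 0,"ty": -0.18,"tz": 0,"rx": 0,"ry": 0,"rz": 0},{"tx": 0,"ty": 0,"tz": 0,"rx": 0,"ry": 0,"rz": 0}])

```text
t: 24.5
eef_pos: [0.5556, 0.4083, 0.0594]
orientation: [-0.219, 0.975, -0.025, 0.005]
force: [-0.2, 0.1, 0.9]
grip_width: 0.0553
finger_force: 0.0
```

Emit:
drive_tool(steps=[{"tx": 0,"ty": 0,"tz": 0,"rx": 0,"ry": 0,"rz": 0},{"tx": 0,"ty": 0,"tz": 0,"rx": 0,"ry": 0,"rz": 0},{"tx": 0,"ty": 0,"tz": 0,"rx": 0,"ry": 0,"rz": 0},{"tx": 0,"ty": 0,"tz": 0,"rx": 0,"ry": 0,"rz": 0},{"tx": 0,"ty": 0,"tz": 0,"rx": 0,"ry": 0,"rz": 0},{"tx": 0,"ty": 0,"tz": 0,"rx": 0,"ry": 0,"rz": 0}], hand=1, newtons=80)

```text
t: 25.0
eef_pos: [0.555, 0.4082, 0.0588]
orientation: [-0.218, 0.976, -0.025, 0.004]
force: [-1.0, -0.2, 6.9]
grip_width: 0.0299
finger_force: 78.7
```

```bash
python3 - <<'E'
from h import *
gr((.5535,.400,.075),-2.8,25,0)
E
```

```text
t 25.0 tcp [0.555  0.4082 0.0588] x [ 0.999 -0.051 -0.003] z [ 0.019  0.426 -0.905] w 0.0299 F [-1.  -0.2  6.9] q [-1.01  0.66  0.67  1.83 -1.12  0.88 -1.31]
target [0.5539 0.4082 0.0573] turn [-0.0007  0.0003 -0.0005] units(new axes) [-0.04  0.02  0.05] units(old axes) [-0.04  0.02  0.05]
```

Emit:
drive_tool(steps=[{"tx": 0,"ty": -0.2,"tz": -0.45,"rx": 0,"ry": 0,"rz": 0},{"tx": 0,"ty": -0.3,"tz": -0.65,"rx": 0,"ry": 0,"rz": 0},{"tx": 0,"ty": -0.43,"tz": -0.9,"rx": 0,"ry": 0,"rz": 0},{"tx": 0,"ty": -0.43,"tz": -0.9,"rx": 0,"ry": 0,"rz": 0},{"tx": 0,"ty": -0.43,"tz": -0.9,"rx": 0,"ry": 0,"rz": 0},{"tx": 0,"ty": -0.43,"tz": -0.9,"rx": 0,"ry": 0,"rz": 0},{"tx": 0,"ty": -0.43,"tz": -0.9,"rx": 0,"ry": 0,"rz": 0},{"tx": 0,"ty": -0.43,"tz": -0.9,"rx": 0,"ry": 0,"rz": 0}])

```text
t: 25.67
eef_pos: [0.5544, 0.4074, 0.238]
orientation: [-0.217, 0.976, -0.025, 0.003]
force: [0.7, 0.9, -1.8]
grip_width: 0.0298
finger_force: 79.2
```

Emit:
drive_tool(steps=[{"tx": 0,"ty": 0,"tz": 0,"rx": -0.0185,"ry": 0,"rz": 0},{"tx": 0,"ty": 0,"tz": 0,"rx": -0.0185,"ry": 0,"rz": 0},{"tx": 0,"ty": 0,"tz": 0,"rx": -0.0185,"ry": 0,"rz": 0},{"tx": 0,"ty": 0,"tz": 0,"rx": -0.0185,"ry": 0,"rz": 0},{"tx": 0,"ty": 0,"tz": 0,"rx": 0,"ry": 0,"rz": 0},{"tx": 0,"ty": 0,"tz": 0,"rx": 0,"ry": 0,"rz": 0},{"tx": 0,"ty": 0,"tz": 0,"rx": 0,"ry": 0,"rz": 0}])

```text
t: 26.25
eef_pos: [0.555, 0.4071, 0.2367]
orientation: [0.013, 1.0, -0.026, -0.003]
force: [0.1, -0.2, -2.6]
grip_width: 0.0297
finger_force: 79.7
```

```bash
python3 - <<'E'
from h import *
im=save("wrist","w11.png")
cv2.imwrite("pics/w11c.png",cv2.resize(im[:330,200:440,::-1],None,fx=1.8,fy=1.8,interpolation=cv2.INTER_CUBIC)); st()
E
```

```text
t 26.3 tcp [0.5554 0.4061 0.2373] x [ 0.999 -0.054 -0.004] z [-0.006 -0.026 -1.   ] w 0.0299 F [-0.2 -0.8 -1.8] q [-1.28  0.66  0.96  1.42 -0.52  1.35 -1.93]
```

View pics/w11c.png

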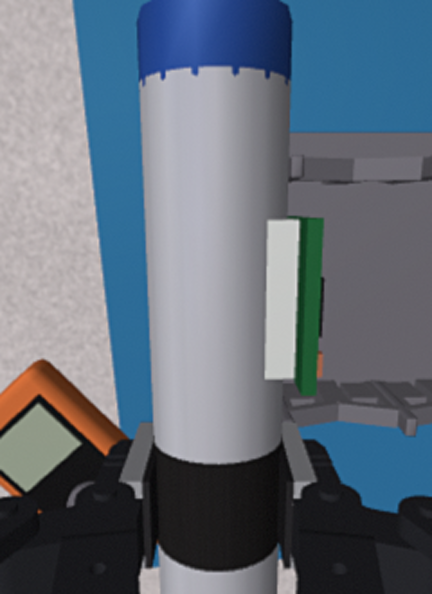

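```bash
cat >> h.py <<'E'
def held(psis,rows=None,mid=.0125,off=.0195):
    o=ctrl.get_obs(); p=np.array(o["eef_pos"]); R=Rot.from_quat(o["orientation"],scalar_first=True).as_matrix()
    F=R@np.diag([1,-1,-1.]); P=p+R@np.array([mid,0,-off])
    for s in psis:
        M=F@Rot.from_euler("x",s,degrees=True).as_matrix()
        print(s,[np.round(proj("wrist",P+M@np.array([x,y,w])/1000),1).tolist() for x in (20,55) for y,w in ((-22,17),(-22,20),(22,20),(22,17))])
    print("edges",[np.round(proj("wrist",P+F@np.array([x,y,0])/1000),1).tolist() for x,y in ((37,-16),(37,16),(-26,0),(2,0))])
E
python3 - <<'E'
from h import *
im=cv2.imread("pics/w11.png")[:,:,::-1].astype(int)
for r in (135,170,205): print(r,[(c,*[int(a) for a in im[r,c]]) for c in range(344,384,2)])
c=im[170].sum(1); print([int(a) for a in c[272:296]])
held([85,90,95,100])
E
```

```text
135 [(344, 120, 121, 126), (346, 113, 112, 118), (348, 170, 170, 170), (350, 200, 201, 199), (352, 198, 200, 197), (354, 198, 200, 197), (356, 198, 199, 197), (358, 199, 200, 198), (360, 198, 198, 197), (362, 197, 198, 197), (364, 203, 203, 201), (366, 75, 93, 80), (368, 17, 61, 33), (370, 26, 77, 43), (372, 35, 93, 54), (374, 33, 92, 53), (376, 32, 91, 52), (378, 35, 92, 53), (380, 101, 99, 106), (382, 103, 100, 107)]
170 [(344, 120, 120, 126), (346, 110, 110, 115), (348, 191, 193, 191), (350, 197, 199, 197), (352, 197, 199, 196), (354, 196, 199, 196), (356, 197, 199, 196), (358, 196, 198, 196), (360, 196, 198, 196), (362, 199, 200, 199), (364, 167, 175, 170), (366, 19, 59, 32), (368, 21, 63, 36), (370, 32, 90, 51), (372, 32, 90, 51), (374, 31, 90, 51), (376, 30, 91, 50), (378, 21, 33, 25), (380, 99, 96, 104), (382, 102, 99, 107)]
205 [(344, 117, 118, 123), (346, 111, 111, 116), (348, 195, 197, 195), (350, 196, 198, 196), (352, 196, 198, 196), (354, 196, 198, 195), (356, 195, 198, 196), (358, 196, 198, 196), (360, 196, 198, 196), (362, 202, 203, 202), (364, 51, 78, 59), (366, 18, 62
[... 184 characters left out ...]
 303, 303, 303, 303, 297, 299, 359, 454, 476, 477, 493, 509, 515, 521, 527, 537, 542, 542, 550, 547]
85 [[358.0, 188.2], [364.0, 188.3], [370.5, 217.4], [362.0, 217.1], [360.4, 115.5], [366.9, 115.5], [375.3, 115.5], [366.0, 115.5]]
90 [[353.9, 187.5], [359.9, 187.5], [375.3, 215.8], [367.0, 215.9], [356.1, 115.5], [362.4, 115.5], [380.5, 115.5], [371.4, 115.5]]
95 [[349.7, 186.9], [355.5, 186.7], [379.4, 214.2], [371.4, 214.5], [351.6, 115.5], [357.8, 115.5], [384.9, 115.5], [376.1, 115.5]]
100 [[345.4, 186.3], [351.1, 186.1], [382.9, 212.5], [375.2, 213.0], [347.0, 115.5], [353.0, 115.5], [388.6, 115.5], [380.3, 115.5]]
edges [[358.4, 160.2], [281.8, 160.2], [320.2, 292.6], [320.2, 237.9]]
```

Emit:
drive_tool(steps=[{"tx": 0,"ty": 0.9,"tz": -0.4,"rx": 0,"ry": 0,"rz": 0},{"tx": 0,"ty": 0.95,"tz": -0.4,"rx": 0,"ry": 0,"rz": 0},{"tx": 0,"ty": 0.95,"tz": -0.4,"rx": 0,"ry": 0,"rz": 0},{"tx": 0,"ty": 0.95,"tz": 0,"rx": 0,"ry": 0,"rz": 0},{"tx": 0,"ty": 0.95,"tz": 0,"rx": 0,"ry": 0,"rz": 0},{"tx": 0,"ty": 0.95,"tz": 0,"rx": 0,"ry": 0,"rz": 0},{"tx": 0,"ty": 0.95,"tz": 0,"rx": 0,"ry": 0,"rz": 0},{"tx": 0,"ty": 0.95,"tz": 0,"rx": 0,"ry": 0,"rz": 0},{"tx": 0,"ty": 0.95,"tz": 0,"rx": 0,"ry": 0,"rz": 0},{"tx": 0,"ty": 0.95,"tz": 0,"rx": 0,"ry": 0,"rz": 0}])

```text
t: 27.13
eef_pos: [0.5426, 0.1696, 0.2737]
orientation: [0.012, 1.0, -0.027, -0.003]
force: [0.3, 0.9, -2.9]
grip_width: 0.0297
finger_force: 79.7
```

Emit:
drive_tool(steps=[{"tx": 0,"ty": 0.95,"tz": 0,"rx": 0,"ry": 0,"rz": 0},{"tx": 0,"ty": 0.95,"tz": 0,"rx": 0,"ry": 0,"rz": 0},{"tx": 0,"ty": 0.95,"tz": 0,"rx": 0,"ry": 0,"rz": 0},{"tx": 0,"ty": 0.95,"tz": 0,"rx": 0,"ry": 0,"rz": 0},{"tx": 0,"ty": 0.95,"tz": 0,"rx": 0,"ry": 0,"rz": 0},{"tx": 0,"ty": 0.95,"tz": 0,"rx": 0,"ry": 0,"rz": 0},{"tx": 0,"ty": 0.95,"tz": 0,"rx": 0,"ry": 0,"rz": 0},{"tx": 0,"ty": 0.95,"tz": 0,"rx": 0,"ry": 0,"rz": 0},{"tx": 0,"ty": 0.9,"tz": 0,"rx": 0,"ry": 0,"rz": 0},{"tx": 0,"ty": 0,"tz": 0,"rx": 0,"ry": 0,"rz": 0}])

```text
t: 27.97
eef_pos: [0.53, -0.0474, 0.2797]
orientation: [0.013, 0.999, -0.032, -0.002]
force: [-0.8, -0.5, -2.0]
grip_width: 0.03
finger_force: 79.8
```

Emit:
drive_tool(steps=[{"tx": 0,"ty": 0,"tz": 0,"rx": -0.017,"ry": 0,"rz": 0},{"tx": 0,"ty": 0,"tz": 0,"rx": -0.017,"ry": 0,"rz": 0},{"tx": 0,"ty": 0,"tz": 0,"rx": -0.017,"ry": 0,"rz": 0},{"tx": 0,"ty": 0,"tz": 0,"rx": -0.017,"ry": 0,"rz": 0},{"tx": 0,"ty": 0,"tz": 0,"rx": -0.017,"ry": 0,"rz": 0},{"tx": 0,"ty": 0,"tz": 0,"rx": -0.017,"ry": 0,"rz": 0},{"tx": 0,"ty": 0,"tz": 0,"rx": -0.017,"ry": 0,"rz": 0},{"tx": 0,"ty": 0,"tz": 0,"rx": 0,"ry": 0,"rz": 0},{"tx": 0,"ty": 0,"tz": 0,"rx": 0,"ry": 0,"rz": 0},{"tx": 0,"ty": 0,"tz": 0,"rx": 0,"ry": 0,"rz": 0}])

```text
t: 28.8
eef_pos: [0.5319, -0.041, 0.2799]
orientation: [0.376, 0.926, -0.025, -0.012]
force: [-0.8, -0.6, -2.1]
grip_width: 0.03
finger_force: 80.1
```

```bash
python3 - <<'E'
from h import *
im=save("wrist","w12.png"); gr((.553,-.065,.075),-3.4,-45,.1)
tips("wrist",["vrest","slot_a"],{"vrest":0})
ctrl.camera("top"); tips("top",["blue_a","red_a","slot_a","vrest"],{"blue_a":.25,"vrest":0})
E
```

```text
t 28.85 tcp [ 0.532  -0.0414  0.2802] x [ 0.998 -0.055 -0.002] z [-0.04  -0.695 -0.718] w 0.03 F [-0.1 -1.2 -2.1] q [-1.28  0.68  1.29  1.79  0.13  1.22 -1.71]
target [ 0.5564 -0.0082  0.1319] turn [-0.0025 -0.0002  0.0007] units(new axes) [ 0.9  -5.18  3.22] units(old axes) [ 0.91 -5.12  3.3 ]
vrest [111.  150.5] 0.58 [ 0.5652 -0.0056]
slot_a [196.2 148.6] 0.89 [ 0.5653 -0.0659]
slot_a [ 38.2 161.9] 0.57 [0.5708 0.0534]
blue_a [321.2 189. ] 0.62 [ 0.5605 -0.028 ]
slot_a [332.2 193.4] 0.93 [ 0.5684 -0.0673]
slot_a [293.5 189.3] 0.74 [0.58   0.0531]
slot_a [479.5 226.6] 0.53 [ 0.4694 -0.5252]
vrest [310.7 196.7] 0.84 [ 0.5653 -0.0011]
vrest [269.1 135.6] 0.69 [0.766  0.1376]
vrest [407.7 219.1] 0.22 [ 0.4952 -0.3172]
```

View pics/w12.png

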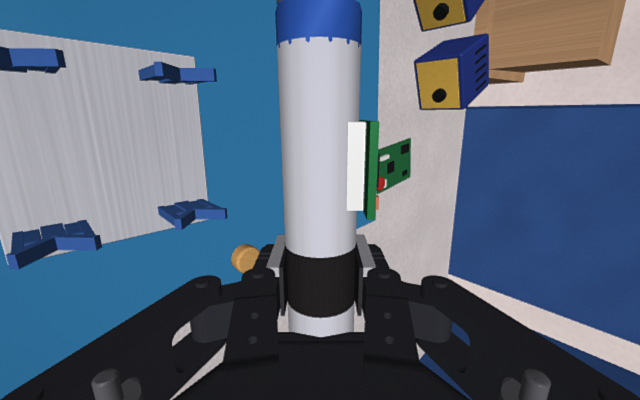

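Emit:
drive_tool(steps=[{"tx": 0.15,"ty": -0.85,"tz": 0.55,"rx": -0.0025,"ry": 0,"rz": 0},{"tx": 0.15,"ty": -0.85,"tz": 0.55,"rx": 0,"ry": 0,"rz": 0},{"tx": 0.15,"ty": -0.85,"tz": 0.55,"rx": 0,"ry": 0,"rz": 0},{"tx": 0.15,"ty": -0.85,"tz": 0.55,"rx": 0,"ry": 0,"rz": 0},{"tx": 0.15,"ty": -0.85,"tz": 0.55,"rx": 0,"ry": 0,"rz": 0},{"tx": 0.15,"ty": -0.85,"tz": 0.55,"rx": 0,"ry": 0,"rz": 0},{"tx": 0,"ty": 0,"tz": 0,"rx": 0,"ry": 0,"rz": 0},{"tx": 0,"ty": 0,"tz": 0,"rx": 0,"ry": 0,"rz": 0},{"tx": 0,"ty": 0,"tz": 0,"rx": 0,"ry": 0,"rz": 0}])

```text
t: 29.95
eef_pos: [0.5566, -0.0092, 0.1322]
orientation: [0.385, 0.923, -0.023, -0.011]
force: [0.2, -0.1, -2.3]
grip_width: 0.0299
finger_force: 80.1
```

```bash
cat >> h.py <<'E'
def band(im,c0=310,c1=331):
    """rows of the black band of the held tube at its middle, and middle offset fitted"""
    g=im[180:330,c0:c1].astype(float).sum(2).mean(1); k=np.where(g<140)[0]+180
    o=ctrl.get_obs(); p=np.array(o["eef_pos"]); R=Rot.from_quat(o["orientation"],scalar_first=True).as_matrix()
    print("band rows",k.min(),k.max())
    for mid in (.006,.009,.012,.015,.018): print(mid,[round(float(proj("wrist",p+R@np.array([mid+x,0,-.0195-.016]))[1]),1) for x in (.002,-.026)])
E
python3 - <<'E'
from h import *
im=save("wrist","w13.png"); gr((.5525,-.0653,.075),-3,-45,0.03); band(im)
tips("wrist",["slot_a"],{})
E
```

```text
t 30.0 tcp [ 0.5567 -0.0092  0.1325] x [ 0.999 -0.051 -0.002] z [-0.038 -0.709 -0.704] w 0.0297 F [ 0.9 -0.1 -1.8] q [-1.18  0.89  1.1   1.82 -0.    1.05 -1.81]
target [ 0.5529 -0.0579  0.0824] turn [0.0007 0.0001 0.0003] units(new axes) [-0.05 -0.04  2.8 ] units(old axes) [-0.05 -0.05  2.8 ]
band rows 259 316
0.006 [269.0, 327.9]
0.009 [262.2, 321.9]
0.012 [255.4, 315.9]
0.015 [248.4, 309.7]
0.018 [241.4, 303.5]
slot_a [144.4 235.5] 0.83 [0.5701 0.0555]
```

Emit:
drive_tool(steps=[{"tx": 0,"ty": 0.2,"tz": 0.79,"rx": 0,"ry": 0,"rz": 0},{"tx": 0,"ty": 0.2,"tz": 0.79,"rx": 0,"ry": 0,"rz": 0},{"tx": 0,"ty": 0.2,"tz": 0.79,"rx": 0,"ry": 0,"rz": 0},{"tx": 0,"ty": 0.2,"tz": 0.79,"rx": 0,"ry": 0,"rz": 0},{"tx": 0,"ty": 0,"tz": 0,"rx": 0,"ry": 0,"rz": 0},{"tx": 0,"ty": 0,"tz": 0,"rx": 0,"ry": 0,"rz": 0},{"tx": 0,"ty": 0,"tz": 0,"rx": 0,"ry": 0,"rz": 0}])

```text
t: 30.63
eef_pos: [0.5534, -0.0779, 0.0901]
orientation: [0.384, 0.923, -0.023, -0.01]
force: [0.3, -0.2, -2.3]
grip_width: 0.0299
finger_force: 80.0
```

```bash
python3 - <<'E'
from h import *
im=save("wrist","w14.png"); gr((.554,-.0653,.075),-3,-45,0)
tips("wrist",["slot_a"],{})
E
```

```text
t 30.68 tcp [ 0.5537 -0.0773  0.09  ] x [ 0.999 -0.049 -0.002] z [-0.036 -0.708 -0.705] w 0.0303 F [ 0.3  1.2 -3. ] q [-1.08  0.92  1.07  1.9  -0.01  0.89 -1.78]
target [ 0.5533 -0.0791  0.0612] turn [ 0.0005 -0.0002  0.0006] units(new axes) [-0.02 -0.76  0.86] units(old axes) [-0.01 -0.77  0.86]
```

Emit:
drive_tool(steps=[{"tx": 0,"ty": -0.19,"tz": 0.21,"rx": 0,"ry": 0,"rz": 0},{"tx": 0,"ty": -0.19,"tz": 0.21,"rx": 0,"ry": 0,"rz": 0},{"tx": 0,"ty": -0.15,"tz": 0.17,"rx": 0,"ry": 0,"rz": 0},{"tx": 0,"ty": -0.1,"tz": 0.12,"rx": 0,"ry": 0,"rz": 0},{"tx": 0,"ty": 0,"tz": 0,"rx": 0,"ry": 0,"rz": 0},{"tx": 0,"ty": 0,"tz": 0,"rx": 0,"ry": 0,"rz": 0}])

```text
t: 31.23
eef_pos: [0.5522, -0.0799, 0.065]
orientation: [0.385, 0.923, -0.022, -0.012]
force: [0.5, 0.7, -2.1]
grip_width: 0.0301
finger_force: 80.4
```

Emit:
drive_tool(steps=[{"tx": 0,"ty": -0.07,"tz": 0.07,"rx": 0,"ry": 0,"rz": 0},{"tx": 0,"ty": 0,"tz": 0,"rx": 0,"ry": 0,"rz": 0},{"tx": 0,"ty": 0,"tz": 0,"rx": 0,"ry": 0,"rz": 0}])

```text
t: 31.48
eef_pos: [0.5523, -0.08, 0.0648]
orientation: [0.385, 0.922, -0.023, -0.012]
force: [-4.3, 7.2, 9.8]
grip_width: 0.0297
finger_force: 81.9
```

Emit:
drive_tool(steps=[{"tx": 0,"ty": -0.06,"tz": 0,"rx": 0,"ry": 0,"rz": 0},{"tx": 0,"ty": -0.06,"tz": 0,"rx": 0,"ry": 0,"rz": 0},{"tx": 0,"ty": 0,"tz": 0,"rx": 0,"ry": 0,"rz": 0}])

```text
t: 31.73
eef_pos: [0.5528, -0.0789, 0.0636]
orientation: [0.386, 0.922, -0.023, -0.012]
force: [-3.4, 5.7, 11.3]
grip_width: 0.0303
finger_force: 81.7
```

Emit:
drive_tool(steps=[{"tx": 0,"ty": -0.06,"tz": 0,"rx": 0,"ry": 0,"rz": 0},{"tx": 0,"ty": 0,"tz": 0,"rx": 0,"ry": 0,"rz": 0}])

```text
t: 31.9
eef_pos: [0.5528, -0.0787, 0.0633]
orientation: [0.387, 0.922, -0.023, -0.012]
force: [-3.1, 4.2, 14.1]
grip_width: 0.0296
finger_force: 81.7
```

Emit:
drive_tool(steps=[{"tx": 0,"ty": 0,"tz": 0,"rx": 0,"ry": 0,"rz": 0},{"tx": 0,"ty": 0,"tz": 0,"rx": 0,"ry": 0,"rz": 0},{"tx": 0,"ty": 0,"tz": 0,"rx": 0,"ry": 0,"rz": 0},{"tx": 0,"ty": 0,"tz": 0,"rx": 0,"ry": 0,"rz": 0},{"tx": 0,"ty": 0,"tz": 0,"rx": 0,"ry": 0,"rz": 0},{"tx": 0,"ty": 0,"tz": 0,"rx": 0,"ry": 0,"rz": 0}], hand=0.25)

```text
t: 32.4
eef_pos: [0.5523, -0.0769, 0.0596]
orientation: [0.385, 0.923, -0.023, -0.012]
force: [-0.8, -0.1, -0.0]
grip_width: 0.0639
finger_force: 0.0
```

Emit:
drive_tool(steps=[{"tx": 0,"ty": -0.095,"tz": 0,"rx": 0.0195,"ry": 0,"rz": 0},{"tx": 0,"ty": -0.095,"tz": 0,"rx": 0.0195,"ry": 0,"rz": 0},{"tx": 0,"ty": -0.095,"tz": 0,"rx": 0.0195,"ry": 0,"rz": 0},{"tx": 0,"ty": -0.095,"tz": 0,"rx": 0.0195,"ry": 0,"rz": 0},{"tx": 0,"ty": -0.095,"tz": 0,"rx": 0.0195,"ry": 0,"rz": 0},{"tx": 0,"ty": -0.095,"tz": 0,"rx": 0.0195,"ry": 0,"rz": 0},{"tx": 0,"ty": 0,"tz": 0,"rx": 0,"ry": 0,"rz": 0},{"tx": 0,"ty": 0,"tz": 0,"rx": 0,"ry": 0,"rz": 0}])

```text
t: 33.07
eef_pos: [0.5524, -0.0693, 0.0543]
orientation: [0.027, 0.999, -0.03, -0.002]
force: [0.5, 0.7, -0.9]
grip_width: 0.0641
finger_force: 0.0
```

```bash
python3 - <<'E'
from h import *
im=save("wrist","w15.png"); gr((.554,-.0645,.075),-3,0,0); band(im)
for r in (120,130): print(r,[(c,*[int(a) for a in im[r,c]]) for c in range(270,390,6)])
E
```

```text
t 33.12 tcp [ 0.5526 -0.0662  0.0535] x [ 0.999 -0.054 -0.004] z [-0.007 -0.055 -0.998] w 0.0638 F [ 0.3 -0.  -0.4] q [-0.51  0.53  0.68  1.94 -0.38  0.81 -1.27]
target [ 0.554  -0.0645  0.0555] turn [ 0.0087  0.0006 -0.0003] units(new axes) [ 0.05 -0.07 -0.08] units(old axes) [ 0.05 -0.07 -0.08]
band rows 180 318
0.006 [268.5, 327.3]
0.009 [261.8, 321.3]
0.012 [255.0, 315.3]
0.015 [248.0, 309.2]
0.018 [241.0, 303.0]
120 [(270, 181, 180, 189), (276, 175, 174, 182), (282, 186, 186, 194), (288, 191, 192, 201), (294, 191, 191, 202), (300, 189, 189, 202), (306, 72, 112, 88), (312, 67, 89, 77), (318, 63, 85, 73), (324, 41, 61, 48), (330, 39, 61, 45), (336, 35, 59, 44), (342, 31, 56, 39), (348, 22, 55, 32), (354, 35, 61, 44), (360, 35, 59, 43), (366, 16, 52, 28), (372, 17, 54, 32), (378, 17, 53, 32), (384, 17, 52, 27)]
130 [(270, 179, 179, 187), (276, 173, 173, 181), (282, 185, 185, 193), (288, 192, 192, 201), (294, 190, 191, 202), (300, 188, 188, 200), (306, 33, 99, 53), (312, 15, 52, 29), (318, 20, 56, 32), (324, 19, 55, 32), (330, 17, 54, 31), (336, 18, 55, 32), (342, 19, 56, 33), (348, 19, 56, 31), (354, 18, 55, 32), (360, 19, 56, 32), (366, 17, 55, 31), (372, 13, 53, 28), (378, 14, 52, 28), (384, 14, 53, 30)]
```

```bash
cat >> h.py <<'E'
def green(im,rows=(130,150,170,190),c0=230,c1=430):
    for r in rows:
        a=im[r,c0:c1].astype(int); k=np.where((a[:,1]>a[:,0]+18)&(a[:,1]>a[:,2]+10))[0]+c0
        # brightness classes: edge (g>70) vs face
        e=[int(c) for c in k if im[r,c,1]>72]
        print(r,"green",k.min(),k.max(),"bright",(min(e),max(e)) if e else None)
E
python3 - <<'E'
from h import *
im=cv2.imread("pics/w15.png")[:,:,::-1]; green(im)
held([38,41,44,47,50],mid=.011)
print([int(a) for a in im[85].astype(int).sum(1)[270:380:4]])
E
```

```text
130 green 304 384 bright (304, 310)
150 green 304 383 bright (304, 372)
170 green 304 381 bright (304, 310)
190 green 304 365 bright (304, 310)
38 [[384.1, 202.5], [389.5, 204.1], [305.3, 227.0], [300.3, 224.5], [389.0, 119.3], [395.0, 119.4], [303.6, 120.5], [298.2, 120.4]]
41 [[383.3, 201.6], [388.9, 203.1], [309.8, 227.2], [304.3, 224.9], [388.1, 119.2], [394.3, 119.3], [308.6, 120.5], [302.6, 120.4]]
44 [[382.4, 200.7], [388.1, 202.0], [314.3, 227.4], [308.4, 225.1], [387.1, 119.2], [393.3, 119.3], [313.6, 120.6], [307.2, 120.4]]
47 [[381.3, 199.8], [387.1, 201.1], [318.9, 227.5], [312.6, 225.3], [385.8, 119.2], [392.2, 119.2], [318.7, 120.6], [311.8, 120.4]]
50 [[380.1, 198.9], [386.0, 200.1], [323.5, 227.4], [316.8, 225.4], [384.5, 119.1], [391.0, 119.2], [323.8, 120.6], [316.4, 120.4]]
edges [[358.3, 163.7], [282.0, 163.8], [320.2, 295.4], [320.2, 241.0]]
[228, 519, 547, 568, 582, 583, 581, 578, 584, 588, 580, 566, 531, 497, 462, 444, 422, 396, 352, 311, 290, 253, 279, 272, 265, 228, 188, 125]
```

Emit:
drive_tool(steps=[{"tx": 0,"ty": -0.13,"tz": -0.06,"rx": 0,"ry": 0,"rz": 0},{"tx": 0,"ty": 0,"tz": 0,"rx": 0,"ry": 0,"rz": 0}])

```text
t: 33.28
eef_pos: [0.5533, -0.0582, 0.054]
orientation: [0.027, 0.999, -0.023, -0.003]
force: [-0.5, 0.5, 0.0]
grip_width: 0.0642
finger_force: 0.0
```

Emit:
drive_tool(steps=[{"tx": 0,"ty": 0,"tz": 0,"rx": 0,"ry": 0,"rz": 0},{"tx": 0,"ty": 0,"tz": 0,"rx": 0,"ry": 0,"rz": 0},{"tx": 0,"ty": 0,"tz": 0,"rx": 0,"ry": 0,"rz": 0},{"tx": 0,"ty": 0,"tz": 0,"rx": 0,"ry": 0,"rz": 0},{"tx": 0,"ty": 0,"tz": 0,"rx": 0,"ry": 0,"rz": 0},{"tx": 0,"ty": 0,"tz": 0,"rx": 0,"ry": 0,"rz": 0}], hand=1, newtons=80)

```text
t: 33.78
eef_pos: [0.5532, -0.0657, 0.0558]
orientation: [0.031, 0.999, -0.026, -0.002]
force: [-2.5, -8.3, 7.3]
grip_width: 0.03
finger_force: 78.3
```

Emit:
drive_tool(steps=[{"tx": 0,"ty": 0,"tz": -0.2,"rx": 0,"ry": 0,"rz": 0},{"tx": 0,"ty": 0,"tz": -0.2,"rx": 0,"ry": 0,"rz": 0},{"tx": 0,"ty": 0,"tz": 0,"rx": 0,"ry": 0,"rz": 0}])

```text
t: 34.03
eef_pos: [0.5537, -0.0594, 0.065]
orientation: [0.027, 0.999, -0.024, -0.002]
force: [0.0, -0.2, -2.1]
grip_width: 0.0298
finger_force: 79.0
```

```bash
python3 - <<'E'
from h import *
im=save("wrist","w16.png"); st(); green(im); band(im)
held([38,41,44,47,50],mid=.011)
E
```

```text
t 34.08 tcp [ 0.5535 -0.0593  0.0646] x [ 0.999 -0.049 -0.004] z [-0.006 -0.054 -0.999] w 0.03 F [ 0.7  0.4 -3. ] q [-0.53  0.52  0.69  1.93 -0.36  0.83 -1.28]
130 green 318 392 bright (318, 325)
150 green 318 391 bright (318, 324)
170 green 318 389 bright (318, 324)
190 green 318 373 bright (318, 324)
band rows 259 317
0.006 [268.5, 327.3]
0.009 [261.8, 321.3]
0.012 [254.9, 315.3]
0.015 [248.0, 309.2]
0.018 [241.0, 303.0]
38 [[384.0, 202.5], [389.5, 204.1], [305.2, 227.0], [300.2, 224.5], [388.9, 119.3], [394.9, 119.3], [303.5, 120.5], [298.1, 120.4]]
41 [[383.2, 201.6], [388.8, 203.0], [309.7, 227.2], [304.2, 224.9], [388.0, 119.2], [394.2, 119.3], [308.5, 120.5], [302.5, 120.4]]
44 [[382.3, 200.7], [388.0, 202.0], [314.2, 227.4], [308.3, 225.1], [387.0, 119.2], [393.2, 119.2], [313.5, 120.5], [307.1, 120.4]]
47 [[381.2, 199.8], [387.1, 201.0], [318.8, 227.4], [312.5, 225.3], [385.7, 119.1], [392.1, 119.2], [318.6, 120.5], [311.6, 120.4]]
50 [[380.0, 198.9], [385.9, 200.1], [323.4, 227.4], [316.7, 225.4], [384.4, 119.1], [390.9, 119.2], [323.7, 120.5], [316.3, 120.4]]
edges [[358.2, 163.7], [281.9, 163.7], [320.2, 295.3], [320.1, 240.9]]
```

Emit:
drive_tool(steps=[{"tx": 0,"ty": 0.27,"tz": 0,"rx": 0,"ry": 0,"rz": 0},{"tx": 0,"ty": 0.093,"tz": 0,"rx": -0.019,"ry": 0,"rz": 0},{"tx": 0,"ty": 0.093,"tz": 0,"rx": -0.019,"ry": 0,"rz": 0},{"tx": 0,"ty": 0.093,"tz": 0,"rx": -0.019,"ry": 0,"rz": 0},{"tx": 0,"ty": 0.093,"tz": 0,"rx": -0.019,"ry": 0,"rz": 0},{"tx": 0,"ty": 0.093,"tz": 0,"rx": -0.019,"ry": 0,"rz": 0},{"tx": 0,"ty": 0.093,"tz": 0,"rx": -0.019,"ry": 0,"rz": 0},{"tx": 0,"ty": 0.093,"tz": 0,"rx": -0.019,"ry": 0,"rz": 0},{"tx": 0,"ty": 0,"tz": 0,"rx": 0,"ry": 0,"rz": 0},{"tx": 0,"ty": 0,"tz": 0,"rx": 0,"ry": 0,"rz": 0}])

```text
t: 34.92
eef_pos: [0.5522, -0.081, 0.0697]
orientation: [0.431, 0.902, -0.02, -0.013]
force: [-0.2, -1.1, -1.8]
grip_width: 0.0296
finger_force: 81.0
```

```bash
python3 - <<'E'
from h import *
im=save("wrist","w17.png"); gr((.554,-.065,.0755),-3,-51,0); green(im)
held([49,51,53,55],mid=.011)
E
```

```text
t 34.97 tcp [ 0.552  -0.0822  0.0712] x [ 0.999 -0.051 -0.005] z [-0.043 -0.775 -0.631] w 0.0302 F [ 0.3 -1.1 -1.6] q [-1.08  1.    1.03  1.89  0.05  0.88 -1.87]
target [ 0.5532 -0.0801  0.0632] turn [-0.0003  0.0003  0.0007] units(new axes) [ 0.05 -0.3   0.13] units(old axes) [ 0.05 -0.3   0.13]
130 green 318 393 bright (318, 393)
150 green 318 391 bright (318, 391)
170 green 318 389 bright (318, 389)
190 green 318 374 bright (318, 374)
49 [[379.2, 199.4], [385.1, 200.6], [320.0, 227.8], [313.4, 225.8], [383.5, 119.0], [390.0, 119.0], [319.8, 120.4], [312.6, 120.3]]
51 [[378.3, 198.8], [384.3, 199.9], [323.1, 227.8], [316.2, 225.8], [382.6, 118.9], [389.1, 119.0], [323.2, 120.4], [315.7, 120.3]]
53 [[377.4, 198.2], [383.5, 199.3], [326.1, 227.7], [319.0, 225.8], [381.6, 118.9], [388.2, 119.0], [326.6, 120.4], [318.8, 120.3]]
55 [[376.5, 197.7], [382.6, 198.7], [329.2, 227.6], [321.9, 225.8], [380.5, 118.9], [387.1, 118.9], [330.0, 120.4], [321.9, 120.3]]
edges [[356.8, 163.8], [280.2, 163.8], [318.8, 295.8], [318.7, 241.3]]
```

Emit:
drive_tool(steps=[{"tx": 0.03,"ty": -0.1,"tz": 0.04,"rx": 0.002,"ry": 0,"rz": 0},{"tx": 0.02,"ty": -0.1,"tz": 0.04,"rx": 0,"ry": 0,"rz": 0},{"tx": 0,"ty": 0,"tz": 0,"rx": 0,"ry": 0,"rz": 0},{"tx": 0,"ty": 0,"tz": 0,"rx": 0,"ry": 0,"rz": 0}])

```text
t: 35.3
eef_pos: [0.5534, -0.0807, 0.0667]
orientation: [0.423, 0.906, -0.023, -0.012]
force: [-0.5, -0.2, -1.7]
grip_width: 0.0302
finger_force: 81.0
```

Emit:
drive_tool(steps=[{"tx": 0,"ty": -0.06,"tz": 0.05,"rx": 0,"ry": 0,"rz": 0},{"tx": 0,"ty": 0,"tz": 0,"rx": 0,"ry": 0,"rz": 0},{"tx": 0,"ty": 0,"tz": 0,"rx": 0,"ry": 0,"rz": 0}])

```text
t: 35.55
eef_pos: [0.5535, -0.0802, 0.0643]
orientation: [0.424, 0.905, -0.022, -0.013]
force: [-0.3, 0.6, -2.2]
grip_width: 0.0298
finger_force: 81.0
```

```bash
python3 - <<'E'
from h import *
gr((.554,-.065,.0755),-3,-50,0)
E
```

```text
t 35.55 tcp [ 0.5535 -0.0802  0.0643] x [ 0.999 -0.051 -0.004] z [-0.041 -0.768 -0.639] w 0.0298 F [-0.3  0.6 -2.2] q [-1.08  1.    1.02  1.89  0.04  0.88 -1.87]
target [ 0.5532 -0.0799  0.063 ] turn [0.0007 0.0002 0.0007] units(new axes) [-0.01 -0.05  0.03] units(old axes) [-0.01 -0.05  0.02]
```

Emit:
drive_tool(steps=[{"tx": 0,"ty": -0.05,"tz": 0.04,"rx": 0,"ry": 0,"rz": 0},{"tx": 0,"ty": 0,"tz": 0,"rx": 0,"ry": 0,"rz": 0},{"tx": 0,"ty": 0,"tz": 0,"rx": 0,"ry": 0,"rz": 0}])

```text
t: 35.8
eef_pos: [0.5536, -0.0804, 0.0637]
orientation: [0.425, 0.905, -0.022, -0.013]
force: [-1.6, 3.8, 5.7]
grip_width: 0.0301
finger_force: 81.8
```

Emit:
drive_tool(steps=[{"tx": 0,"ty": -0.03,"tz": 0.025,"rx": 0,"ry": 0,"rz": 0},{"tx": 0,"ty": 0,"tz": 0,"rx": 0,"ry": 0,"rz": 0},{"tx": 0,"ty": 0,"tz": 0,"rx": 0,"ry": 0,"rz": 0}])

```text
t: 36.05
eef_pos: [0.5536, -0.0804, 0.0636]
orientation: [0.426, 0.904, -0.022, -0.013]
force: [-3.2, 6.6, 9.8]
grip_width: 0.0298
finger_force: 82.4
```

Emit:
drive_tool(steps=[{"tx": 0,"ty": -0.05,"tz": -0.03,"rx": 0,"ry": 0,"rz": 0},{"tx": 0,"ty": 0,"tz": 0,"rx": 0,"ry": 0,"rz": 0},{"tx": 0,"ty": 0,"tz": 0,"rx": 0,"ry": 0,"rz": 0}])

```text
t: 36.3
eef_pos: [0.5539, -0.0795, 0.0628]
orientation: [0.426, 0.904, -0.022, -0.012]
force: [-0.4, 3.1, 7.2]
grip_width: 0.03
finger_force: 81.9
```

Emit:
drive_tool(steps=[{"tx": 0,"ty": -0.03,"tz": -0.02,"rx": 0,"ry": 0,"rz": 0},{"tx": 0,"ty": 0,"tz": 0,"rx": 0,"ry": 0,"rz": 0},{"tx": 0,"ty": 0,"tz": 0,"rx": 0,"ry": 0,"rz": 0}])

```text
t: 36.55
eef_pos: [0.5538, -0.0794, 0.0628]
orientation: [0.426, 0.904, -0.022, -0.012]
force: [-0.5, 1.6, 5.8]
grip_width: 0.0298
finger_force: 81.5
```

Emit:
drive_tool(steps=[{"tx": 0,"ty": 0,"tz": 0,"rx": 0,"ry": 0,"rz": 0},{"tx": 0,"ty": 0,"tz": 0,"rx": 0,"ry": 0,"rz": 0},{"tx": 0,"ty": 0,"tz": 0,"rx": 0,"ry": 0,"rz": 0},{"tx": 0,"ty": 0,"tz": 0,"rx": 0,"ry": 0,"rz": 0},{"tx": 0,"ty": 0,"tz": 0,"rx": 0,"ry": 0,"rz": 0},{"tx": 0,"ty": 0,"tz": -0.5,"rx": 0,"ry": 0,"rz": 0},{"tx": 0,"ty": 0,"tz": -1,"rx": 0,"ry": 0,"rz": 0},{"tx": 0,"ty": 0,"tz": -1,"rx": 0,"ry": 0,"rz": 0},{"tx": 0,"ty": 0,"tz": -1,"rx": 0,"ry": 0,"rz": 0},{"tx": 0,"ty": 0.5,"tz": -1,"rx": 0,"ry": 0,"rz": 0}], hand=0.35)

```text
t: 37.38
eef_pos: [0.5577, 0.0033, 0.1411]
orientation: [0.424, 0.905, -0.02, -0.013]
force: [0.1, 1.0, 0.9]
grip_width: 0.0559
finger_force: 0.0
```

Emit:
drive_tool(steps=[{"tx": 0,"ty": 0.8,"tz": -0.6,"rx": 0.0198,"ry": 0,"rz": 0},{"tx": 0,"ty": 0.8,"tz": -0.6,"rx": 0.0198,"ry": 0,"rz": 0},{"tx": 0,"ty": 0.8,"tz": -0.6,"rx": 0.0198,"ry": 0,"rz": 0},{"tx": 0,"ty": 0.8,"tz": -0.6,"rx": 0.0198,"ry": 0,"rz": 0},{"tx": 0,"ty": 0.5,"tz": 0,"rx": 0.0198,"ry": 0,"rz": 0},{"tx": 0,"ty": 0,"tz": 0,"rx": 0.0198,"ry": 0,"rz": 0},{"tx": 0,"ty": 0,"tz": 0,"rx": 0.0198,"ry": 0,"rz": 0},{"tx": 0,"ty": 0,"tz": 0,"rx": 0,"ry": 0,"rz": 0},{"tx": 0,"ty": 0,"tz": 0,"rx": 0,"ry": 0,"rz": 0},{"tx": 0,"ty": 0,"tz": 0,"rx": 0,"ry": 0,"rz": 0}])

```text
t: 38.22
eef_pos: [0.5562, -0.034, 0.2428]
orientation: [0.004, 1.0, -0.025, -0.003]
force: [0.0, 0.7, 0.4]
grip_width: 0.0553
finger_force: 0.0
```

```bash
python3 - <<'E'
from h import *
im=save("wrist","w18.png"); st()
tips("wrist",["blue_a","slot_a","red_a"],{})
P=(.5648,-.0650,.075)
print("axis ends",[np.round(proj("wrist",(P[0]+s*.0949,P[1]-s*.005,.075)),1).tolist() for s in (-1,0,1)])
for th in (-6,-3,0,3,6): print(th,bcorn(P,-3,th,20),bcorn(P,-3,th,55))
E
```

```text
t 38.27 tcp [ 0.5564 -0.0327  0.2425] x [ 0.999 -0.048 -0.006] z [-0.006 -0.008 -1.   ] w 0.0556 F [-0.3  0.  -0.2] q [-0.79  0.36  0.98  1.76 -0.31  1.2  -1.34]
blue_a [348.6 170.9] 0.73 [ 0.565  -0.0636]
slot_a [235.9 171.5] 0.69 [0.5702 0.0554]
red_a [ 62.8 214.3] 0.58 [0.5322 0.2498]
axis ends [[347.1, 253.0], [349.8, 171.1], [353.0, 74.6]]
-6 [[373.0, 154.7], [373.2, 155.1], [328.0, 154.3], [328.2, 153.9]] [[375.0, 117.6], [375.3, 117.7], [328.4, 117.4], [328.6, 117.3]]
-3 [[373.8, 154.5], [374.2, 155.0], [329.0, 154.4], [329.0, 154.0]] [[375.8, 117.6], [376.3, 117.7], [329.5, 117.4], [329.5, 117.4]]
0 [[374.5, 154.4], [375.1, 154.8], [330.1, 154.6], [329.9, 154.2]] [[376.6, 117.6], [377.2, 117.7], [330.6, 117.4], [330.5, 117.4]]
3 [[375.2, 154.2], [375.9, 154.6], [331.2, 154.8], [330.9, 154.4]] [[377.2, 117.6], [378.0, 117.7], [331.8, 117.4], [331.5, 117.4]]
6 [[375.8, 154.1], [376.7, 154.5], [332.4, 154.9], [332.0, 154.5]] [[377.8, 117.6], [378.7, 117.6], [333.0, 117.5], [332.6, 117.4]]
```

```bash
cat >> h.py <<'E'
def edge(line,a,b):
    """subpixel location of strongest step in [a,b)"""
    g=np.abs(np.gradient(cv2.GaussianBlur(line[None].astype(np.float32),(3,1),0)[0])); s=g[a:b]; k=int(np.argmax(s))+a
    w=g[k-1:k+2]; return round(float(k+(w[2]-w[0])/(2*(2*w[1]-w[0]-w[2])+1e-9)),2)
E
python3 - <<'E'
from h import *
im=cv2.imread("pics/w18.png")[:,:,::-1].astype(int); g=im[...,0]+0*im[...,1]
for r in (90,95,100,105): print("tube",r,[tuple(im[r,c].tolist()) for c in (322,328,331,334,337,349,364,367,370,373,376,380)])
for r in (122,130,140,150): print("board",r,[(c,*im[r,c].tolist()) for c in list(range(324,336))+list(range(368,382))])
E
```

```text
tube 90 [(206, 205, 214), (207, 205, 214), (204, 204, 211), (211, 211, 218), (172, 172, 179), (216, 216, 225), (133, 132, 138), (104, 103, 107), (209, 209, 218), (204, 203, 211), (63, 126, 171), (57, 130, 180)]
tube 95 [(179, 184, 202), (35, 57, 98), (31, 51, 88), (23, 46, 84), (181, 180, 187), (215, 216, 225), (129, 129, 136), (107, 105, 108), (53, 90, 157), (54, 90, 155), (51, 85, 143), (36, 70, 108)]
tube 100 [(179, 184, 202), (36, 59, 99), (33, 53, 89), (25, 46, 84), (181, 180, 187), (215, 217, 225), (128, 127, 133), (105, 102, 106), (55, 92, 158), (57, 93, 157), (47, 76, 130), (42, 88, 130)]
tube 105 [(207, 206, 214), (119, 122, 132), (165, 167, 177), (143, 147, 161), (179, 179, 187), (215, 216, 225), (125, 125, 130), (98, 97, 102), (114, 119, 142), (128, 136, 162), (44, 93, 139), (50, 112, 158)]
board 122 [(324, 197, 197, 206), (325, 197, 196, 205), (326, 198, 197, 206), (327, 201, 199, 210), (328, 202, 200, 211), (329, 139, 162, 154), (330, 62, 116, 81), (331, 36, 106, 60), (332, 40, 109, 64), (333, 42, 110, 65), (334, 41, 109, 64), (335, 41, 109, 64), (368, 142, 168, 151), (3
[... 1223 characters left out ...]
375, 54, 125, 172), (376, 54, 127, 180), (377, 54, 127, 178), (378, 54, 127, 177), (379, 55, 127, 177), (380, 53, 126, 176), (381, 53, 126, 176)]
board 150 [(324, 195, 194, 204), (325, 198, 197, 207), (326, 199, 197, 206), (327, 202, 200, 209), (328, 197, 194, 203), (329, 98, 128, 108), (330, 36, 103, 58), (331, 33, 106, 60), (332, 39, 106, 61), (333, 96, 103, 67), (334, 178, 113, 85), (335, 188, 116, 88), (368, 191, 147, 88), (369, 192, 147, 88), (370, 131, 129, 75), (371, 60, 110, 64), (372, 35, 106, 58), (373, 36, 106, 59), (374, 47, 118, 122), (375, 54, 127, 173), (376, 55, 127, 178), (377, 54, 126, 176), (378, 54, 127, 176), (379, 55, 127, 177), (380, 54, 126, 175), (381, 53, 126, 175)]
```

```bash
python3 - <<'E'
from h import *
im=cv2.imread("pics/w18.png")[:,:,::-1].astype(int)
for r in (160,166,172,108,112): print(r,[(c,im[r,c,2]-im[r,c,0], im[r,c,0]) for c in list(range(328,338))+list(range(362,374))])
from scipy.optimize import minimize_scalar
c=cal("wrist")[1]
P=np.array((.5648,-.0650,.075)); d=np.array([np.cos(np.radians(3)),-np.sin(np.radians(3)),0])
def sil(s):
    Q=P+s*d; v=c-Q; v=v-d*(v@d); L=np.linalg.norm(v); e=v/L; f=np.cross(d,e); a=.016/L
    return [np.round(proj("wrist",Q+.016*(a*e+q*np.sqrt(1-a*a)*f)),2).tolist() for q in(1,-1)]
for s in (.058,.01,.005,0): print(s,sil(s))
E
```

```text
160 [(328, np.int64(9), np.int64(196)), (329, np.int64(9), np.int64(190)), (330, np.int64(8), np.int64(191)), (331, np.int64(8), np.int64(195)), (332, np.int64(9), np.int64(200)), (333, np.int64(8), np.int64(198)), (334, np.int64(8), np.int64(170)), (335, np.int64(8), np.int64(173)), (336, np.int64(8), np.int64(184)), (337, np.int64(8), np.int64(195)), (362, np.int64(6), np.int64(117)), (363, np.int64(4), np.int64(106)), (364, np.int64(5), np.int64(103)), (365, np.int64(8), np.int64(190)), (366, np.int64(8), np.int64(205)), (367, np.int64(9), np.int64(201)), (368, np.int64(7), np.int64(201)), (369, np.int64(6), np.int64(204)), (370, np.int64(2), np.int64(188)), (371, np.int64(40), np.int64(101)), (372, np.int64(116), np.int64(52)), (373, np.int64(126), np.int64(51))]
166 [(328, np.int64(7), np.int64(198)), (329, np.int64(9), np.int64(191)), (330, np.int64(8), np.int64(191)), (331, np.int64(9), np.int64(195)), (332, np.int64(9), np.int64(200)), (333, np.int64(9), np.int64(197)), (334, np.int64(8), np.int64(168)), (335, np.int64(8), np.int64(175)), (336, np.int64(8), np.int64(186)), (3
[... 2250 characters left out ...]
64(201)), (335, np.int64(8), np.int64(173)), (336, np.int64(8), np.int64(168)), (337, np.int64(7), np.int64(179)), (362, np.int64(6), np.int64(139)), (363, np.int64(5), np.int64(131)), (364, np.int64(5), np.int64(122)), (365, np.int64(5), np.int64(112)), (366, np.int64(3), np.int64(103)), (367, np.int64(5), np.int64(124)), (368, np.int64(9), np.int64(194)), (369, np.int64(10), np.int64(206)), (370, np.int64(9), np.int64(204)), (371, np.int64(8), np.int64(200)), (372, np.int64(7), np.int64(203)), (373, np.int64(2), np.int64(174))]
0.058 [[367.79, 114.29], [335.76, 114.1]]
0.01 [[365.54, 162.17], [334.88, 161.52]]
0.005 [[365.32, 166.92], [334.79, 166.24]]
0 [[365.1, 171.63], [334.71, 170.91]]
```

Emit:
drive_tool(steps=[{"tx": 0,"ty": -1,"tz": 0,"rx": 0,"ry": 0,"rz": 0},{"tx": 0,"ty": -1,"tz": 0,"rx": 0,"ry": 0,"rz": 0},{"tx": 0,"ty": -1,"tz": 0,"rx": 0,"ry": 0,"rz": 0},{"tx": 0,"ty": -1,"tz": 0,"rx": 0,"ry": 0,"rz": 0},{"tx": 0,"ty": -1,"tz": 0,"rx": 0,"ry": 0,"rz": 0},{"tx": 0,"ty": -1,"tz": 0,"rx": 0,"ry": 0,"rz": 0},{"tx": 0,"ty": -1,"tz": 0,"rx": 0,"ry": 0,"rz": 0},{"tx": 0,"ty": -1,"tz": 0,"rx": 0,"ry": 0,"rz": 0},{"tx": 0,"ty": -1,"tz": 0,"rx": 0,"ry": 0,"rz": 0},{"tx": 0,"ty": -1,"tz": 0,"rx": 0,"ry": 0,"rz": 0}])

```text
t: 39.25
eef_pos: [0.5685, 0.2182, 0.2409]
orientation: [0.004, 1.0, -0.024, -0.002]
force: [0.4, 0.6, 0.4]
grip_width: 0.0556
finger_force: 0.0
```

Emit:
drive_tool(steps=[{"tx": 0,"ty": -1,"tz": 0,"rx": 0,"ry": 0,"rz": 0},{"tx": 0,"ty": -1,"tz": 0,"rx": 0,"ry": 0,"rz": 0},{"tx": 0,"ty": -1,"tz": 0,"rx": 0,"ry": 0,"rz": 0},{"tx": 0,"ty": -1,"tz": 0,"rx": 0,"ry": 0,"rz": 0},{"tx": 0,"ty": -1,"tz": 0,"rx": 0,"ry": 0,"rz": 0},{"tx": 0,"ty": 0,"tz": 0,"rx": -0.0185,"ry": 0,"rz": 0},{"tx": 0,"ty": 0,"tz": 0,"rx": -0.0185,"ry": 0,"rz": 0},{"tx": 0,"ty": 0,"tz": 0,"rx": -0.0185,"ry": 0,"rz": 0},{"tx": 0,"ty": 0,"tz": 0,"rx": -0.0185,"ry": 0,"rz": 0},{"tx": 0,"ty": 0,"tz": 0,"rx": -0.0185,"ry": 0,"rz": 0}])

```text
t: 40.08
eef_pos: [0.5747, 0.343, 0.2407]
orientation: [0.292, 0.956, -0.022, -0.008]
force: [0.8, -1.2, -0.2]
grip_width: 0.0554
finger_force: 0.0
```

Emit:
drive_tool(steps=[{"tx": 0,"ty": 0,"tz": 0,"rx": -0.0185,"ry": 0,"rz": 0},{"tx": 0,"ty": 0,"tz": 0,"rx": -0.0185,"ry": 0,"rz": 0},{"tx": 0,"ty": 0,"tz": 0,"rx": -0.0185,"ry": 0,"rz": 0},{"tx": 0,"ty": 0,"tz": 0,"rx": -0.0185,"ry": 0,"rz": 0},{"tx": 0,"ty": 0,"tz": 0,"rx": 0,"ry": 0,"rz": 0},{"tx": 0,"ty": 0,"tz": 0,"rx": 0,"ry": 0,"rz": 0},{"tx": 0,"ty": 0,"tz": 0,"rx": 0,"ry": 0,"rz": 0},{"tx": 0,"ty": 0,"tz": 0,"rx": 0,"ry": 0,"rz": 0}])

```text
t: 40.75
eef_pos: [0.576, 0.3392, 0.2435]
orientation: [0.501, 0.865, -0.022, -0.013]
force: [0.4, 0.2, 0.8]
grip_width: 0.0555
finger_force: 0.0
```

```bash
python3 - <<'E'
from h import *
im=save("wrist","w20.png"); 
tips("wrist",["red_a","green"],{})
P=(.5678,.2472,.075)
gr((.5558,.2477,.075),-2.6,-60,.1)
print("axis",[np.round(proj("wrist",(P[0]+s,P[1]-s*.045,.075)),1).tolist() for s in (-.095,-.026,.002,.095)])
for th in (-90,-95,-100,-105,-110): print(th,bcorn(P,-2.6,th,37))
r0=int(round(proj("wrist",(P[0]+.037,P[1],.075))[1])); c0=int(proj("wrist",(P[0]+.037,P[1],.075))[0])
for r in (r0-6,r0+6): print(r,[(c,*im[r,c].tolist()) for c in range(c0-60,c0+40,3)])
E
```

```text
red_a [229.6 213.3] 0.8 [0.535 0.246]
green [272.5 174.1] 0.82 [0.5617 0.1688]
green [334.1  40.7] 0.59 [ 0.7384 -0.0065]
t 40.9 tcp [0.5759 0.3393 0.2431] x [ 0.999 -0.052 -0.002] z [-0.046 -0.866 -0.498] w 0.0559 F [0.4 0.6 0.1] q [-1.25  1.12  0.97  1.02  0.06  1.89 -2.02]
target [0.559  0.3173 0.1153] turn [ 0.0003  0.0011 -0.0003] units(new axes) [-0.64 -3.98  3.34] units(old axes) [-0.62 -3.98  3.34]
axis [[232.9, 265.5], [227.5, 208.0], [225.1, 182.7], [216.4, 88.9]]
-90 [[224.6, 152.5], [222.1, 152.8], [191.0, 150.1], [193.6, 149.8]]
-95 [[221.9, 152.6], [219.2, 152.9], [191.6, 149.8], [194.3, 149.5]]
-100 [[219.2, 152.7], [216.3, 153.0], [192.5, 149.5], [195.3, 149.2]]
-105 [[216.5, 152.7], [213.4, 153.0], [193.5, 149.2], [196.4, 149.0]]
-110 [[213.8, 152.8], [210.6, 153.0], [194.8, 148.9], [197.7, 148.7]]
143 [(160, 110, 107, 115), (163, 109, 107, 114), (166, 109, 107, 114), (169, 110, 108, 115), (172, 109, 107, 115), (175, 109, 106, 114), (178, 109, 107, 115), (181, 110, 107, 115), (184, 110, 107, 115), (187, 110, 107, 115), (190, 109, 107, 115), (193, 109, 107, 114), (196
[... 526 characters left out ...]
(166, 109, 107, 114), (169, 110, 107, 115), (172, 110, 107, 115), (175, 109, 107, 115), (178, 110, 107, 115), (181, 109, 107, 114), (184, 110, 107, 115), (187, 110, 107, 115), (190, 108, 105, 113), (193, 110, 108, 115), (196, 110, 108, 115), (199, 109, 107, 114), (202, 109, 107, 114), (205, 109, 105, 114), (208, 178, 177, 186), (211, 201, 201, 210), (214, 221, 221, 227), (217, 226, 227, 234), (220, 223, 224, 232), (223, 222, 223, 231), (226, 220, 221, 228), (229, 210, 210, 219), (232, 190, 190, 199), (235, 168, 167, 175), (238, 119, 118, 124), (241, 110, 107, 115), (244, 109, 107, 115), (247, 110, 108, 115), (250, 110, 107, 115), (253, 68, 91, 113), (256, 44, 114, 162), (259, 169, 164, 172)]
```

```bash
cat >> h.py <<'E'
def blobs(im,nm,box,amin=25):
    im=im.astype(int); r,g,b=im[...,0],im[...,1],im[...,2]
    m={"red":(r>100)&(g<70)&(b<70)&(r>2*g),"black":im.max(2)<55,"green":(g>r+25)&(g>b+18),"white":im.min(2)>170}[nm].copy()
    k=np.zeros_like(m); c0,c1,r0,r1=box; k[r0:r1,c0:c1]=m[r0:r1,c0:c1]
    n,l,s,ce=cv2.connectedComponentsWithStats(k.astype(np.uint8))
    return [(s[i].tolist(),np.round(ce[i],1).tolist()) for i in range(1,n) if s[i][4]>=amin]
E
python3 - <<'E'
from h import *
im=cv2.imread("pics/w20.png")[:,:,::-1]
for nm in ("red","black","green"): print(nm,blobs(im,nm,(150,300,40,320)))
t=save("top","t1.png"); tips("top",["red_a","green"],{})
for nm in ("red","black","green"): print("top",nm,blobs(t,nm,(170,280,155,240),8))
s=save("scene","s1.png"); tips("scene",["red_a"],{})
for d in blobs(s,"red",(330,420,200,290),8): print("scene red",d)
for d in blobs(s,"green",(330,420,200,290),8): print("scene green",d)
for P in [(.4755,.2514,.075),(.654,.2435,.075)]: print(proj("scene",P),proj("top",P))
E
```

```text
red [([204, 125, 33, 15, 448], [219.8, 131.4])]
black [([270, 141, 11, 11, 116], [275.1, 145.9]), ([259, 173, 26, 23, 500], [271.3, 184.7]), ([200, 178, 8, 15, 86], [203.1, 185.1]), ([213, 214, 32, 28, 691], [229.1, 229.1]), ([150, 238, 117, 82, 4543], [215.5, 291.5])]
green [([255, 93, 27, 14, 321], [267.7, 99.5]), ([259, 129, 35, 32, 789], [275.5, 143.6]), ([198, 164, 20, 41, 371], [208.9, 182.6]), ([265, 236, 21, 12, 186], [275.4, 242.1])]
red_a [230.8 200. ] 0.8 [0.5446 0.2464]
red_a [357.4 134. ] 0.42 [ 0.7572 -0.1456]
top red [([227, 172, 7, 4, 24], [230.2, 173.4]), ([223, 229, 7, 4, 23], [225.7, 230.7])]
top black [([172, 166, 54, 9, 102], [198.6, 171.3]), ([239, 170, 11, 6, 19], [244.4, 173.6]), ([170, 173, 19, 13, 155], [177.5, 179.5]), ([264, 172, 7, 5, 14], [267.9, 175.1]), ([250, 179, 4, 4, 15], [251.4, 180.6]), ([250, 193, 11, 9, 85], [254.7, 196.7]), ([224, 202, 12, 10, 89], [229.8, 205.8])]
top green [([253, 163, 9, 4, 33], [256.7, 164.6]), ([247, 175, 13, 11, 106], [252.6, 179.6]), ([222, 184, 2, 11, 12], [222.1, 188.7]), ([248, 219, 10, 5, 40], [251.9, 221.3])]
red_a [377.6 234.8] 0.85 [0.5328 0.2488]
red_a [312.2 229.7] 0.25 [0.6414 0.0434]
scene red ([407, 213, 13, 8, 63], [412.6, 216.4])
scene red ([389, 219, 6, 6, 12], [392.2, 220.6])
scene red ([359, 245, 10, 10, 42], [364.2, 249.1])
scene green ([367, 215, 7, 7, 22], [370.5, 217.5])
scene green ([344, 228, 14, 14, 85], [350.4, 235.1])
scene green ([371, 239, 11, 12, 19], [376.1, 244.2])
scene green ([335, 241, 10, 10, 60], [340.0, 245.0])
[386.08907427 226.20800634] [228.61164079 222.3355815 ]
[358.17767257 254.48229933] [232.58446907 165.05195034]
```

```bash
python3 - <<'E'
from h import *
def tri(obs):
    A=np.zeros((3,3));b=np.zeros(3)
    for n,uv in obs:
        p,d=ray(n,uv); d=d/np.linalg.norm(d); M=np.eye(3)-np.outer(d,d); A+=M;b+=M@p
    x=np.linalg.solve(A,b); return np.round(x,4),[np.round(proj(n,x)-uv,1).tolist() for n,uv in obs]
print("far ",tri([("wrist",(219.8,131.4)),("scene",(364.2,249.1)),("top",(230.2,173.4))]))
print("near",tri([("scene",(392.2,220.6)),("top",(225.7,230.7))]))
print("band",tri([("wrist",(229.1,229.1)),("top",(229.8,205.8))]))
print("board",tri([("wrist",(208.9,182.6)),("top",(222.1,188.7)),("scene",(376.1,244.2))]))
im=cv2.imread("pics/w20.png")[:,:,::-1]
for r in (172,182,192): print(r,[(c,*im[r,c].tolist()) for c in range(190,242,2)])
P=np.array((.535,.2485,.075))
print([np.round(proj("wrist",P+[s,-s*.045,0]),1).tolist() for s in (-.026,.002,.095)])
for th in (-90,-95,-100,-105,-110): print(th,bcorn(P,-2.6,th,37))
E
```

```text
far  (array([0.6249, 0.2498, 0.0793]), [[0.9, -2.3], [0.2, 0.1], [-0.1, 0.7]])
near (array([0.4486, 0.2591, 0.0863]), [[-0.4, 0.0], [-0.4, 0.2]])
band (array([0.5227, 0.251 , 0.0769]), [[1.2, -3.9], [-0.8, 1.2]])
board (array([0.5785, 0.2717, 0.0787]), [[-0.0, -2.5], [0.6, 0.2], [0.9, -0.2]])
172 [(190, 109, 106, 114), (192, 109, 106, 114), (194, 110, 108, 115), (196, 112, 108, 116), (198, 59, 86, 68), (200, 27, 80, 45), (202, 27, 80, 45), (204, 39, 85, 54), (206, 52, 90, 65), (208, 41, 85, 54), (210, 22, 75, 40), (212, 37, 109, 61), (214, 58, 115, 74), (216, 240, 239, 238), (218, 232, 233, 235), (220, 225, 225, 234), (222, 223, 224, 232), (224, 221, 222, 230), (226, 222, 222, 229), (228, 219, 220, 226), (230, 213, 213, 221), (232, 201, 201, 210), (234, 187, 187, 196), (236, 172, 171, 179), (238, 149, 148, 155), (240, 103, 101, 107)]
182 [(190, 109, 107, 114), (192, 110, 107, 115), (194, 110, 107, 115), (196, 110, 107, 115), (198, 113, 110, 118), (200, 28, 32, 31), (202, 21, 20, 22), (204, 25, 24, 27), (206, 20, 48, 31), (208, 24, 78, 42), (210, 24, 77, 42), (212, 25, 78, 43), (214, 
[... 552 characters left out ...]
(214, 37, 107, 60), (216, 60, 116, 75), (218, 240, 239, 239), (220, 231, 231, 234), (222, 225, 225, 234), (224, 223, 223, 232), (226, 222, 223, 231), (228, 221, 221, 227), (230, 219, 219, 224), (232, 211, 211, 219), (234, 199, 199, 208), (236, 184, 184, 193), (238, 167, 168, 175), (240, 139, 139, 145)]
[[231.4, 235.8], [229.2, 211.8], [221.3, 123.2]]
-90 [[229.4, 186.0], [227.0, 186.6], [196.3, 181.6], [198.7, 181.0]]
-95 [[226.7, 186.2], [224.2, 186.8], [196.9, 181.0], [199.4, 180.5]]
-100 [[224.1, 186.3], [221.3, 186.9], [197.6, 180.5], [200.3, 180.0]]
-105 [[221.5, 186.4], [218.6, 187.0], [198.6, 180.0], [201.4, 179.5]]
-110 [[218.9, 186.5], [215.8, 187.0], [199.8, 179.4], [202.6, 179.1]]
```

Emit:
drive_tool(steps=[{"tx": -0.5,"ty": 0,"tz": 0,"rx": 0.0167,"ry": 0,"rz": 0},{"tx": -0.5,"ty": 0,"tz": 0,"rx": 0.0167,"ry": 0,"rz": 0},{"tx": -0.5,"ty": 0,"tz": 0,"rx": 0.0167,"ry": 0,"rz": 0},{"tx": 0,"ty": 0,"tz": 0,"rx": 0,"ry": 0,"rz": 0},{"tx": 0,"ty": 0,"tz": 0,"rx": 0,"ry": 0,"rz": 0},{"tx": 0,"ty": 0,"tz": 0,"rx": 0,"ry": 0,"rz": 0}])

```text
t: 41.65
eef_pos: [0.538, 0.3426, 0.2402]
orientation: [0.361, 0.932, -0.022, -0.011]
force: [0.1, 0.2, -0.5]
grip_width: 0.0554
finger_force: 0.0
```

```bash
python3 - <<'E'
from h import *
im=save("wrist","w21.png")
gr((.523,.2489,.075),-2.6,-42,.1)
for nm in ("black","red"): print(nm,blobs(im,nm,(150,330,40,330),60))
tips("wrist",["red_a"],{})
print([np.round(proj("wrist",(.535+s,.2485-s*.045,.075)),1).tolist() for s in (-.095,-.026,-.012,.002,.095)])
E
```

```text
t 41.7 tcp [0.538  0.3429 0.2395] x [ 0.999 -0.049 -0.005] z [-0.037 -0.673 -0.739] w 0.0555 F [0.5 0.4 0.8] q [-1.33  0.92  0.96  1.22 -0.08  1.71 -2.07]
target [0.5254 0.3027 0.1348] turn [0.001  0.001  0.0001] units(new axes) [-0.43 -1.59  4.2 ] units(old axes) [-0.4  -1.62  4.19]
black [([150, 77, 24, 5, 67], [160.6, 79.7]), ([319, 142, 11, 22, 227], [324.1, 152.9]), ([269, 176, 29, 26, 668], [283.3, 188.9]), ([150, 238, 117, 92, 6044], [211.4, 298.7])]
red [([265, 85, 30, 14, 373], [279.5, 91.3]), ([273, 246, 25, 13, 217], [285.2, 253.2]), ([256, 320, 15, 10, 120], [263.2, 325.2])]
red_a [287.5 181.2] 0.9 [0.5274 0.2433]
[[286.0, 252.8], [284.1, 197.9], [283.7, 185.9], [283.3, 173.8], [280.2, 85.0]]
```

Emit:
drive_tool(steps=[{"tx": -0.13,"ty": -0.4,"tz": 1,"rx": 0,"ry": 0,"rz": 0},{"tx": -0.13,"ty": -0.4,"tz": 1,"rx": 0,"ry": 0,"rz": 0},{"tx": -0.13,"ty": -0.4,"tz": 1,"rx": 0,"ry": 0,"rz": 0},{"tx": -0.13,"ty": -0.42,"tz": 1,"rx": 0,"ry": 0,"rz": 0},{"tx": 0,"ty": 0,"tz": 0,"rx": 0,"ry": 0,"rz": 0},{"tx": 0,"ty": 0,"tz": 0,"rx": 0,"ry": 0,"rz": 0}])

```text
t: 42.25
eef_pos: [0.5222, 0.3052, 0.1381]
orientation: [0.363, 0.932, -0.022, -0.012]
force: [-0.1, 0.2, 0.2]
grip_width: 0.0556
finger_force: 0.0
```

```bash
python3 - <<'E'
from h import *
im=save("wrist","w22.png")
gr((.520,.2491,.075),-2.6,-42,0)
for nm in ("black","red"): print(nm,blobs(im,nm,(270,380,10,330),60))
print([np.round(proj("wrist",(.532+s,.2487-s*.045,.075)),1).tolist() for s in (-.095,-.026,-.012,.002,.095)])
r=150; print([(c,*im[r,c].tolist()) for c in list(range(286,306,2))+list(range(330,356,2))])
E
```

```text
t 42.3 tcp [0.5234 0.3059 0.1398] x [ 0.999 -0.05  -0.004] z [-0.036 -0.673 -0.738] w 0.0558 F [0.9 1.3 1.5] q [-1.35  0.96  0.93  1.42 -0.11  1.5  -2.1 ]
target [0.5194 0.2361 0.0605] turn [ 0.0011  0.0009 -0.0001] units(new axes) [-0.03 -0.04  4.23] units(old axes) [-0.01 -0.07  4.23]
black [([270, 47, 25, 17, 173], [283.8, 57.1]), ([342, 61, 23, 10, 92], [355.1, 67.1]), ([285, 129, 9, 19, 157], [289.1, 137.8]), ([362, 135, 18, 32, 535], [370.6, 151.3]), ([298, 184, 41, 39, 1381], [318.2, 203.7]), ([376, 238, 4, 47, 157], [377.7, 260.8])]
red [([296, 47, 46, 23, 837], [317.7, 58.0]), ([300, 282, 37, 20, 433], [318.2, 293.2])]
[[317.9, 293.4], [317.5, 219.4], [317.5, 203.0], [317.4, 186.0], [316.8, 57.5]]
[(286, 202, 124, 95), (288, 76, 79, 50), (290, 20, 71, 40), (292, 20, 70, 39), (294, 74, 80, 47), (296, 75, 78, 45), (298, 41, 71, 41), (300, 19, 66, 37), (302, 39, 110, 63), (304, 29, 107, 55), (330, 197, 197, 206), (332, 187, 188, 196), (334, 179, 178, 185), (336, 165, 165, 173), (338, 139, 138, 144), (340, 109, 106, 115), (342, 113, 111, 119), (344, 112, 109, 118), (346, 112, 110, 118), (348, 112, 109, 118), (350, 112, 109, 118), (352, 114, 110, 117), (354, 68, 91, 114)]
```

Emit:
drive_tool(steps=[{"tx": 0,"ty": -0.03,"tz": 0.8,"rx": 0,"ry": 0,"rz": 0},{"tx": 0,"ty": 0,"tz": 0.8,"rx": 0,"ry": 0,"rz": 0},{"tx": 0,"ty": 0,"tz": 0.8,"rx": 0,"ry": 0,"rz": 0},{"tx": 0,"ty": 0,"tz": 0.8,"rx": 0,"ry": 0,"rz": 0},{"tx": 0,"ty": 0,"tz": 0.6,"rx": 0,"ry": 0,"rz": 0},{"tx": 0,"ty": 0,"tz": 0.3,"rx": 0,"ry": 0,"rz": 0},{"tx": 0,"ty": 0,"tz": 0,"rx": 0,"ry": 0,"rz": 0},{"tx": 0,"ty": 0,"tz": 0,"rx": 0,"ry": 0,"rz": 0}])

```text
t: 42.97
eef_pos: [0.5202, 0.2382, 0.0645]
orientation: [0.36, 0.933, -0.023, -0.01]
force: [0.4, 0.5, 0.2]
grip_width: 0.0555
finger_force: 0.0
```

Emit:
drive_tool(steps=[{"tx": 0,"ty": 0,"tz": 0,"rx": 0,"ry": 0,"rz": 0},{"tx": 0,"ty": 0,"tz": 0,"rx": 0,"ry": 0,"rz": 0},{"tx": 0,"ty": 0,"tz": 0,"rx": 0,"ry": 0,"rz": 0},{"tx": 0,"ty": 0,"tz": 0,"rx": 0,"ry": 0,"rz": 0},{"tx": 0,"ty": 0,"tz": 0,"rx": 0,"ry": 0,"rz": 0},{"tx": 0,"ty": 0,"tz": 0,"rx": 0,"ry": 0,"rz": 0}], hand=1, newtons=80)

```text
t: 43.47
eef_pos: [0.52, 0.2389, 0.0643]
orientation: [0.36, 0.933, -0.022, -0.01]
force: [1.7, 4.4, 5.6]
grip_width: 0.03
finger_force: 78.9
```

```bash
python3 - <<'E'
from h import *
im=save("wrist","w23.png")
gr((.547,.248,.075),-2.6,-42,0); band(im); green(im,(130,160,190))
held([-60,-65,-70,-75],mid=.011)
E
```

```text
t 43.52 tcp [0.52   0.2389 0.0643] x [ 0.999 -0.048 -0.002] z [-0.034 -0.67  -0.741] w 0.0298 F [0.8 5.2 5.9] q [-1.33  0.99  0.9   1.59 -0.13  1.29 -2.09]
target [0.5464 0.235  0.0605] turn [ 0.0005  0.0006 -0.0001] units(new axes) [ 1.06 -0.02  0.18] units(old axes) [ 1.06 -0.02  0.18]
band rows 248 304
0.006 [268.9, 327.8]
0.009 [262.2, 321.8]
0.012 [255.3, 315.8]
0.015 [248.4, 309.6]
0.018 [241.3, 303.4]
130 green 263 296 bright (263, 296)
160 green 276 297 bright (277, 297)
190 green 269 298 bright (269, 298)
-60 [[307.5, 225.5], [299.7, 227.1], [257.7, 197.3], [263.9, 196.5], [306.1, 120.4], [297.4, 120.5], [253.0, 119.0], [259.7, 119.0]]
-65 [[300.6, 225.1], [292.4, 226.4], [260.6, 195.9], [266.9, 195.2], [298.6, 120.4], [289.5, 120.5], [256.3, 119.0], [263.0, 118.9]]
-70 [[294.0, 224.4], [285.6, 225.5], [263.9, 194.7], [270.2, 194.1], [291.3, 120.4], [282.0, 120.4], [259.8, 118.9], [266.6, 118.9]]
-75 [[287.7, 223.6], [279.2, 224.4], [267.5, 193.5], [273.7, 193.1], [284.4, 120.3], [275.0, 120.4], [263.7, 118.8], [270.4, 118.8]]
edges [[357.0, 163.8], [280.4, 163.8], [319.0, 295.7], [318.9, 241.2]]
```

Emit:
drive_tool(steps=[{"tx": 0,"ty": 0.3,"tz": -0.35,"rx": 0,"ry": 0,"rz": 0},{"tx": 0.2,"ty": 0.67,"tz": -0.74,"rx": 0,"ry": 0,"rz": 0},{"tx": 0.2,"ty": 0.67,"tz": -0.74,"rx": 0,"ry": 0,"rz": 0},{"tx": 0.3,"ty": 0.67,"tz": -0.74,"rx": 0,"ry": 0,"rz": 0},{"tx": 0.3,"ty": 0,"tz": 0,"rx": 0.0198,"ry": 0,"rz": 0},{"tx": 0,"ty": 0,"tz": 0,"rx": 0.0198,"ry": 0,"rz": 0},{"tx": 0,"ty": 0,"tz": 0,"rx": 0.0198,"ry": 0,"rz": 0},{"tx": 0,"ty": 0,"tz": 0,"rx": 0.0198,"ry": 0,"rz": 0},{"tx": 0,"ty": 0,"tz": 0,"rx": 0.0198,"ry": 0,"rz": 0},{"tx": 0,"ty": 0,"tz": 0,"rx": 0.0198,"ry": 0,"rz": 0}])

```text
t: 44.35
eef_pos: [0.5436, 0.2354, 0.1504]
orientation: [-0.007, 1.0, -0.026, -0.002]
force: [0.2, -1.2, -4.6]
grip_width: 0.0296
finger_force: 79.5
```

Emit:
drive_tool(steps=[{"tx": 0,"ty": 0,"tz": 0,"rx": 0.0198,"ry": 0,"rz": 0},{"tx": 0,"ty": 0,"tz": 0,"rx": 0.0198,"ry": 0,"rz": 0},{"tx": 0,"ty": 0,"tz": 0,"rx": 0,"ry": 0,"rz": 0},{"tx": 0,"ty": 0,"tz": 0,"rx": 0,"ry": 0,"rz": 0},{"tx": 0,"ty": 0,"tz": 0,"rx": 0,"ry": 0,"rz": 0}])

```text
t: 44.77
eef_pos: [0.5434, 0.2356, 0.1492]
orientation: [-0.128, 0.991, -0.026, 0.0]
force: [0.5, 0.6, -2.2]
grip_width: 0.0294
finger_force: 80.0
```

```bash
python3 - <<'E'
from h import *
im=save("wrist","w24.png")
gr((.547,.248,.078),-2.6,15,0); band(im); green(im,(130,160,190))
E
```

```text
t 44.82 tcp [0.5434 0.237  0.1491] x [ 0.999 -0.049 -0.006] z [ 0.007  0.253 -0.967] w 0.0296 F [-0.3 -0.5 -2.8] q [-0.92  0.42  0.72  1.87 -0.64  0.98 -1.5 ]
target [0.5472 0.253  0.0592] turn [ 0.001   0.0007 -0.0008] units(new axes) [0.12 0.31 3.64] units(old axes) [0.14 0.28 3.65]
band rows 247 304
0.006 [268.5, 327.3]
0.009 [261.8, 321.3]
0.012 [255.0, 315.3]
0.015 [248.0, 309.2]
0.018 [241.0, 303.0]
130 green 263 412 bright (263, 412)
160 green 276 297 bright (276, 297)
190 green 269 298 bright (269, 298)
```

Emit:
drive_tool(steps=[{"tx": 0.13,"ty": 0.28,"tz": 0.5,"rx": 0,"ry": 0,"rz": 0},{"tx": 0,"ty": 0,"tz": 0.8,"rx": 0,"ry": 0,"rz": 0},{"tx": 0,"ty": 0,"tz": 0.8,"rx": 0,"ry": 0,"rz": 0},{"tx": 0,"ty": 0,"tz": 0.6,"rx": 0,"ry": 0,"rz": 0},{"tx": 0,"ty": 0,"tz": 0.4,"rx": 0,"ry": 0,"rz": 0},{"tx": 0,"ty": 0,"tz": 0.25,"rx": 0,"ry": 0,"rz": 0},{"tx": 0,"ty": 0,"tz": 0,"rx": 0,"ry": 0,"rz": 0},{"tx": 0,"ty": 0,"tz": 0,"rx": 0,"ry": 0,"rz": 0}])

```text
t: 45.48
eef_pos: [0.5483, 0.2508, 0.0671]
orientation: [-0.128, 0.991, -0.025, 0.001]
force: [-0.3, 0.1, -2.9]
grip_width: 0.0296
finger_force: 80.0
```

Emit:
drive_tool(steps=[{"tx": 0,"ty": 0.02,"tz": 0.1,"rx": 0,"ry": 0,"rz": 0},{"tx": 0,"ty": 0.02,"tz": 0.1,"rx": 0,"ry": 0,"rz": 0},{"tx": 0,"ty": 0,"tz": 0,"rx": 0,"ry": 0,"rz": 0},{"tx": 0,"ty": 0,"tz": 0,"rx": 0,"ry": 0,"rz": 0}])

```text
t: 45.82
eef_pos: [0.5482, 0.2509, 0.0621]
orientation: [-0.128, 0.991, -0.026, 0.001]
force: [-0.7, 0.0, -2.8]
grip_width: 0.0293
finger_force: 80.0
```

Emit:
drive_tool(steps=[{"tx": 0,"ty": 0.03,"tz": 0.1,"rx": 0,"ry": 0,"rz": 0},{"tx": 0,"ty": 0.02,"tz": 0.08,"rx": 0,"ry": 0,"rz": 0},{"tx": 0,"ty": 0,"tz": 0,"rx": 0,"ry": 0,"rz": 0},{"tx": 0,"ty": 0,"tz": 0,"rx": 0,"ry": 0,"rz": 0}])

```text
t: 46.15
eef_pos: [0.5491, 0.2523, 0.0606]
orientation: [-0.131, 0.991, -0.025, 0.002]
force: [-5.0, -0.7, 16.3]
grip_width: 0.0299
finger_force: 82.1
```

Emit:
drive_tool(steps=[{"tx": 0,"ty": 0.02,"tz": 0.06,"rx": 0,"ry": 0,"rz": 0},{"tx": 0,"ty": 0,"tz": 0,"rx": 0,"ry": 0,"rz": 0},{"tx": 0,"ty": 0,"tz": 0,"rx": 0,"ry": 0,"rz": 0}])

```text
t: 46.4
eef_pos: [0.5491, 0.2524, 0.0605]
orientation: [-0.132, 0.991, -0.025, 0.002]
force: [-8.7, -2.3, 25.4]
grip_width: 0.0297
finger_force: 83.3
```

Emit:
drive_tool(steps=[{"tx": 0,"ty": 0,"tz": -0.08,"rx": 0,"ry": 0,"rz": 0},{"tx": 0,"ty": 0,"tz": 0,"rx": 0,"ry": 0,"rz": 0}])

```text
t: 46.57
eef_pos: [0.5491, 0.2523, 0.0606]
orientation: [-0.131, 0.991, -0.025, 0.002]
force: [-3.7, -0.3, 12.2]
grip_width: 0.0297
finger_force: 81.4
```

Emit:
drive_tool(steps=[{"tx": 0,"ty": 0,"tz": 0,"rx": 0,"ry": 0,"rz": 0},{"tx": 0,"ty": 0,"tz": 0,"rx": 0,"ry": 0,"rz": 0},{"tx": 0,"ty": 0,"tz": 0,"rx": 0,"ry": 0,"rz": 0},{"tx": 0,"ty": 0,"tz": 0,"rx": 0,"ry": 0,"rz": 0},{"tx": 0,"ty": 0,"tz": 0,"rx": 0,"ry": 0,"rz": 0}], hand=0.25)

```text
t: 46.98
eef_pos: [0.5479, 0.2501, 0.0573]
orientation: [-0.128, 0.991, -0.026, 0.001]
force: [-0.2, 0.3, -1.9]
grip_width: 0.0643
finger_force: 0.0
```

Emit:
drive_tool(steps=[{"tx": 0,"ty": 0.08,"tz": 0,"rx": -0.0195,"ry": 0,"rz": 0},{"tx": 0,"ty": 0.08,"tz": 0,"rx": -0.0195,"ry": 0,"rz": 0},{"tx": 0,"ty": 0.08,"tz": 0,"rx": -0.0195,"ry": 0,"rz": 0},{"tx": 0,"ty": 0.08,"tz": 0,"rx": -0.0195,"ry": 0,"rz": 0},{"tx": 0,"ty": 0.08,"tz": 0,"rx": -0.0195,"ry": 0,"rz": 0},{"tx": 0,"ty": 0.08,"tz": 0,"rx": -0.0195,"ry": 0,"rz": 0},{"tx": 0,"ty": 0.08,"tz": 0,"rx": -0.0195,"ry": 0,"rz": 0},{"tx": 0,"ty": 0.08,"tz": 0,"rx": -0.0195,"ry": 0,"rz": 0},{"tx": 0,"ty": 0,"tz": 0,"rx": 0,"ry": 0,"rz": 0},{"tx": 0,"ty": 0,"tz": 0,"rx": 0,"ry": 0,"rz": 0}])

```text
t: 47.82
eef_pos: [0.5464, 0.2364, 0.0577]
orientation: [0.354, 0.935, -0.021, -0.011]
force: [0.2, -0.6, 0.7]
grip_width: 0.0641
finger_force: 0.0
```

```bash
python3 - <<'E'
from h import *
im=save("wrist","w25.png")
gr((.548,.2485,.075),-2.6,-52,0); band(im); green(im,(130,160,190))
held([-20,-15,-10,-5],mid=.0165,off=.018)
r=100; print([(c,*im[r,c].tolist()) for c in list(range(268,296,2))+list(range(350,376,2))])
E
```

```text
t 47.87 tcp [0.5472 0.2343 0.06  ] x [ 0.999 -0.051 -0.004] z [-0.037 -0.66  -0.75 ] w 0.0641 F [ 0.3 -1.3  0.7] q [-1.3   1.04  0.95  1.54 -0.19  1.3  -2.02]
target [0.5473 0.2331 0.063 ] turn [-0.0294  0.0011 -0.0002] units(new axes) [ 0.01  0.12 -0.04] units(old axes) [ 0.01  0.11 -0.06]
band rows 250 308
0.006 [268.9, 327.8]
0.009 [262.1, 321.8]
0.012 [255.3, 315.8]
0.015 [248.3, 309.6]
0.018 [241.3, 303.4]
130 green 253 429 bright (253, 429)
160 green 255 429 bright (255, 429)
190 green 256 377 bright (256, 377)
-20 [[360.0, 205.4], [358.1, 207.8], [249.3, 196.5], [253.4, 194.7], [363.8, 102.6], [361.8, 102.2], [243.1, 104.0], [247.7, 104.3]]
-15 [[365.0, 204.3], [364.0, 206.7], [250.7, 198.1], [254.3, 196.1], [369.2, 102.8], [368.2, 102.4], [244.5, 103.8], [248.5, 104.1]]
-10 [[369.5, 203.1], [369.4, 205.4], [252.7, 199.7], [255.7, 197.6], [374.1, 102.9], [374.0, 102.6], [246.6, 103.6], [250.0, 103.9]]
-5 [[373.4, 201.8], [374.1, 204.1], [255.4, 201.2], [257.8, 199.1], [378.2, 103.1], [379.1, 102.8], [249.4, 103.3], [252.1, 103.6]]
edges [[357.0, 150.1], [280.4, 150.1], [319.0, 283.7], [318.9, 228.5]]
[(268, 130, 127, 135), (270, 130, 127, 135), (272, 130, 127, 135), (274, 130, 127, 135), (276, 129, 126, 135), (278, 131, 127, 136), (280, 129, 126, 135), (282, 129, 125, 135), (284, 129, 126, 135), (286, 136, 135, 142), (288, 163, 162, 170), (290, 177, 177, 184), (292, 185, 184, 193), (294, 191, 191, 199), (350, 226, 226, 232), (352, 225, 224, 231), (354, 220, 220, 226), (356, 216, 216, 223), (358, 209, 209, 219), (360, 197, 197, 206), (362, 187, 187, 195), (364, 176, 176, 184), (366, 161, 160, 168), (368, 137, 136, 143), (370, 125, 123, 131), (372, 127, 124, 132), (374, 126, 124, 132)]
```

Emit:
drive_tool(steps=[{"tx": 0,"ty": 0.12,"tz": 0,"rx": -0.0147,"ry": 0,"rz": 0},{"tx": 0,"ty": 0.12,"tz": 0,"rx": -0.0147,"ry": 0,"rz": 0},{"tx": 0,"ty": 0,"tz": 0,"rx": 0,"ry": 0,"rz": 0},{"tx": 0,"ty": 0,"tz": 0,"rx": 0,"ry": 0,"rz": 0},{"tx": 0,"ty": 0,"tz": 0,"rx": 0,"ry": 0,"rz": 0},{"tx": 0,"ty": 0,"tz": 0,"rx": 0,"ry": 0,"rz": 0}])

```text
t: 48.37
eef_pos: [0.5476, 0.2293, 0.0664]
orientation: [0.437, 0.899, -0.024, -0.013]
force: [-0.3, -0.0, -0.1]
grip_width: 0.0641
finger_force: 0.0
```

```bash
python3 - <<'E'
from h import *
im=save("wrist","w26.png")
gr((.548,.2485,.075),-2.6,-52,0); green(im,(130,160,190),230,400)
held([-5,0,5],mid=.0165,off=.018)
for r in (90,100,225): print(r,[(c,int(im[r,c,0])) for c in list(range(266,292,2))+list(range(344,376,2))])
E
```

```text
t 48.42 tcp [0.5475 0.2296 0.0661] x [ 0.999 -0.053 -0.002] z [-0.044 -0.785 -0.618] w 0.064 F [-0.2  0.4  0.4] q [-1.32  1.14  0.97  1.47 -0.11  1.4  -2.06]
target [0.5473 0.2331 0.063 ] turn [-0.0005  0.0013 -0.0005] units(new axes) [-0.01 -0.19 -0.03] units(old axes) [-0.01 -0.19 -0.03]
130 green 236 399 bright (236, 399)
160 green 238 399 bright (238, 399)
190 green 241 364 bright (241, 364)
-5 [[373.2, 201.8], [373.9, 204.1], [255.1, 201.3], [257.4, 199.1], [378.0, 103.1], [378.9, 102.7], [249.0, 103.2], [251.7, 103.6]]
0 [[376.5, 200.5], [378.0, 202.7], [258.5, 202.8], [260.1, 200.5], [381.6, 103.3], [383.3, 102.9], [252.6, 103.0], [254.5, 103.3]]
5 [[379.2, 199.0], [381.5, 201.2], [262.5, 204.2], [263.3, 201.9], [384.4, 103.5], [387.0, 103.1], [256.9, 102.8], [257.9, 103.1]]
edges [[356.8, 150.1], [280.2, 150.1], [318.8, 283.8], [318.7, 228.6]]
90 [(266, 143), (268, 163), (270, 175), (272, 184), (274, 190), (276, 194), (278, 197), (280, 204), (282, 210), (284, 218), (286, 221), (288, 224), (290, 228), (344, 176), (346, 161), (348, 100), (350, 52), (352, 55), (354, 53), (356, 57), (358, 65), (360, 88), (362, 92), (364, 94), (366, 97), (368, 123), (370, 143), (372, 157), (374, 169)]
100 [(266, 134), (268, 159), (270, 173), (272, 181), (274, 189), (276, 195), (278, 197), (280, 202), (282, 208), (284, 216), (286, 221), (288, 225), (290, 227), (344, 175), (346, 161), (348, 86), (350, 52), (352, 53), (354, 54), (356, 49), (358, 130), (360, 201), (362, 201), (364, 214), (366, 98), (368, 127), (370, 147), (372, 159), (374, 173)]
225 [(266, 121), (268, 121), (270, 120), (272, 127), (274, 158), (276, 174), (278, 184), (280, 191), (282, 198), (284, 200), (286, 207), (288, 215), (290, 221), (344, 155), (346, 57), (348, 54), (350, 54), (352, 51), (354, 197), (356, 206), (358, 212), (360, 83), (362, 16), (364, 26), (366, 30), (368, 32), (370, 33), (372, 37), (374, 37)]
```

Emit:
drive_tool(steps=[{"tx": 0,"ty": -0.19,"tz": 0,"rx": 0,"ry": 0,"rz": 0},{"tx": 0,"ty": 0,"tz": 0,"rx": 0,"ry": 0,"rz": 0},{"tx": 0,"ty": 0,"tz": 0,"rx": 0,"ry": 0,"rz": 0}])

```text
t: 48.67
eef_pos: [0.547, 0.2341, 0.0604]
orientation: [0.438, 0.899, -0.022, -0.013]
force: [-0.9, -0.1, -0.3]
grip_width: 0.0639
finger_force: 0.0
```

Emit:
drive_tool(steps=[{"tx": 0,"ty": 0,"tz": 0,"rx": 0,"ry": 0,"rz": 0},{"tx": 0,"ty": 0,"tz": 0,"rx": 0,"ry": 0,"rz": 0},{"tx": 0,"ty": 0,"tz": 0,"rx": 0,"ry": 0,"rz": 0},{"tx": 0,"ty": 0,"tz": 0,"rx": 0,"ry": 0,"rz": 0},{"tx": 0,"ty": 0,"tz": 0,"rx": 0,"ry": 0,"rz": 0},{"tx": 0,"ty": 0,"tz": 0,"rx": 0,"ry": 0,"rz": 0}], hand=1, newtons=80)

```text
t: 49.17
eef_pos: [0.5472, 0.2324, 0.0627]
orientation: [0.44, 0.898, -0.023, -0.013]
force: [-1.3, -1.1, 4.2]
grip_width: 0.0301
finger_force: 78.6
```

Emit:
drive_tool(steps=[{"tx": 0,"ty": 0.35,"tz": -0.28,"rx": 0,"ry": 0,"rz": 0},{"tx": 0,"ty": 0.78,"tz": -0.62,"rx": 0,"ry": 0,"rz": 0},{"tx": 0,"ty": 0.78,"tz": -0.62,"rx": 0,"ry": 0,"rz": 0},{"tx": 0,"ty": 0.78,"tz": -0.62,"rx": 0,"ry": 0,"rz": 0},{"tx": 0,"ty": 0.78,"tz": -0.62,"rx": 0,"ry": 0,"rz": 0},{"tx": 0,"ty": 0.78,"tz": -0.62,"rx": 0,"ry": 0,"rz": 0},{"tx": 0,"ty": 0,"tz": 0,"rx": 0.0195,"ry": 0,"rz": 0},{"tx": 0,"ty": 0,"tz": 0,"rx": 0.0195,"ry": 0,"rz": 0},{"tx": 0,"ty": 0,"tz": 0,"rx": 0.0195,"ry": 0,"rz": 0},{"tx": 0,"ty": 0,"tz": 0,"rx": 0.0195,"ry": 0,"rz": 0}])

```text
t: 50.0
eef_pos: [0.5478, 0.236, 0.1969]
orientation: [0.204, 0.979, -0.024, -0.006]
force: [0.3, 0.9, -2.2]
grip_width: 0.0295
finger_force: 79.4
```

Emit:
drive_tool(steps=[{"tx": 0,"ty": 0.5,"tz": -0.5,"rx": 0.0195,"ry": 0,"rz": 0},{"tx": 0,"ty": 0.5,"tz": -0.5,"rx": 0.0195,"ry": 0,"rz": 0},{"tx": 0,"ty": 0.8,"tz": -0.5,"rx": 0.0195,"ry": 0,"rz": 0},{"tx": 0,"ty": 0.8,"tz": -0.5,"rx": 0,"ry": 0,"rz": 0},{"tx": 0,"ty": 0,"tz": 0,"rx": 0,"ry": 0,"rz": 0},{"tx": 0,"ty": 0,"tz": 0,"rx": 0,"ry": 0,"rz": 0},{"tx": 0,"ty": 0,"tz": 0,"rx": 0,"ry": 0,"rz": 0}])

```text
t: 50.58
eef_pos: [0.5446, 0.1841, 0.2572]
orientation: [0.025, 0.999, -0.025, -0.003]
force: [-0.2, 0.6, -2.9]
grip_width: 0.0303
finger_force: 80.0
```

```bash
python3 - <<'E'
from h import *
im=save("wrist","w27.png"); st(); band(im)
held([-10,-5,0,5],mid=.0165,off=.018)
for r in (130,150,170,190): print(r,[(c,*im[r,c].tolist()) for c in list(range(244,268,2))+list(range(368,390,2))])
for r in (80,90): print(r,[(c,int(im[r,c,0])) for c in list(range(266,292,2))+list(range(344,376,2))])
E
```

```text
t 50.63 tcp [0.5445 0.1849 0.2567] x [ 0.999 -0.049 -0.006] z [-0.008 -0.05  -0.999] w 0.03 F [-0.1  1.3 -3.4] q [-1.2   0.42  1.04  1.69 -0.33  1.26 -1.71]
band rows 180 309
0.006 [268.5, 327.3]
0.009 [261.8, 321.3]
0.012 [255.0, 315.3]
0.015 [248.0, 309.2]
0.018 [241.0, 303.0]
-10 [[371.0, 202.9], [370.9, 205.2], [254.5, 199.5], [257.4, 197.4], [375.7, 103.1], [375.7, 102.7], [248.5, 103.7], [251.9, 104.0]]
-5 [[374.8, 201.6], [375.6, 203.9], [257.2, 201.0], [259.5, 198.9], [379.8, 103.3], [380.7, 102.9], [251.4, 103.4], [254.0, 103.7]]
0 [[378.1, 200.2], [379.6, 202.5], [260.6, 202.5], [262.1, 200.3], [383.3, 103.5], [385.1, 103.2], [255.0, 103.2], [256.8, 103.5]]
5 [[380.8, 198.8], [383.0, 201.0], [264.6, 203.9], [265.4, 201.6], [386.1, 103.7], [388.7, 103.4], [259.3, 103.0], [260.2, 103.3]]
edges [[358.3, 150.1], [282.0, 150.1], [320.2, 283.4], [320.2, 228.3]]
130 [(244, 122, 119, 127), (246, 122, 120, 129), (248, 122, 119, 128), (250, 122, 119, 128), (252, 125, 120, 130), (254, 57, 112, 75), (256, 41, 111, 64), (258, 42, 112, 65), (260, 41, 111, 65), (262, 42, 112, 65), (264, 4
[... 1711 characters left out ...]
202, 211)]
80 [(266, 124), (268, 124), (270, 124), (272, 124), (274, 123), (276, 124), (278, 122), (280, 173), (282, 185), (284, 197), (286, 201), (288, 203), (290, 206), (344, 152), (346, 147), (348, 141), (350, 136), (352, 131), (354, 121), (356, 116), (358, 107), (360, 102), (362, 84), (364, 56), (366, 57), (368, 56), (370, 56), (372, 57), (374, 57)]
90 [(266, 137), (268, 138), (270, 137), (272, 138), (274, 138), (276, 138), (278, 137), (280, 171), (282, 184), (284, 195), (286, 199), (288, 203), (290, 204), (344, 152), (346, 147), (348, 141), (350, 135), (352, 129), (354, 122), (356, 115), (358, 107), (360, 101), (362, 76), (364, 56), (366, 56), (368, 56), (370, 56), (372, 57), (374, 56)]
```

Emit:
drive_tool(steps=[{"tx": 0.13,"ty": 0.95,"tz": 0,"rx": 0.0153,"ry": 0,"rz": 0},{"tx": 0.13,"ty": 0.98,"tz": 0,"rx": 0,"ry": 0,"rz": 0},{"tx": 0.13,"ty": 0.98,"tz": 0,"rx": 0,"ry": 0,"rz": 0},{"tx": 0.13,"ty": 0.98,"tz": 0,"rx": 0,"ry": 0,"rz": 0},{"tx": 0.13,"ty": 0.98,"tz": 0,"rx": 0,"ry": 0,"rz": 0},{"tx": 0.13,"ty": 0.98,"tz": 0,"rx": 0,"ry": 0,"rz": 0},{"tx": 0.13,"ty": 0.98,"tz": 0,"rx": 0,"ry": 0,"rz": 0},{"tx": 0.13,"ty": 0.98,"tz": 0,"rx": 0,"ry": 0,"rz": 0},{"tx": 0.13,"ty": 0.98,"tz": 0,"rx": 0,"ry": 0,"rz": 0},{"tx": 0.13,"ty": 0.98,"tz": 0,"rx": 0,"ry": 0,"rz": 0}])

```text
t: 51.47
eef_pos: [0.5654, -0.0612, 0.2472]
orientation: [-0.022, 0.999, -0.024, -0.003]
force: [-0.0, 0.5, -2.5]
grip_width: 0.0303
finger_force: 80.2
```

Emit:
drive_tool(steps=[{"tx": 0.13,"ty": 0.98,"tz": 0,"rx": 0,"ry": 0,"rz": 0},{"tx": 0.13,"ty": 0.98,"tz": 0,"rx": 0,"ry": 0,"rz": 0},{"tx": 0.13,"ty": 0.98,"tz": 0,"rx": 0,"ry": 0,"rz": 0},{"tx": 0.13,"ty": 0.98,"tz": 0,"rx": 0,"ry": 0,"rz": 0},{"tx": 0.13,"ty": 0.98,"tz": 0,"rx": 0,"ry": 0,"rz": 0},{"tx": 0.13,"ty": 0.98,"tz": 0,"rx": 0,"ry": 0,"rz": 0},{"tx": 0.13,"ty": 0.98,"tz": 0,"rx": 0,"ry": 0,"rz": 0},{"tx": 0.13,"ty": 0.98,"tz": 0,"rx": 0,"ry": 0,"rz": 0},{"tx": 0,"ty": 0.5,"tz": 0,"rx": 0,"ry": 0,"rz": -0.0188},{"tx": 0,"ty": 0,"tz": 0,"rx": 0,"ry": 0,"rz": 0}])

```text
t: 52.3
eef_pos: [0.5797, -0.2741, 0.2373]
orientation: [-0.022, 0.999, 0.034, -0.002]
force: [-0.3, -0.7, -3.3]
grip_width: 0.03
finger_force: 80.2
```

Emit:
drive_tool(steps=[{"tx": 0,"ty": 0,"tz": 0,"rx": 0,"ry": 0,"rz": 0},{"tx": 0,"ty": 0,"tz": 0,"rx": 0,"ry": 0,"rz": 0},{"tx": 0,"ty": 0,"tz": 0,"rx": 0,"ry": 0,"rz": 0}])

```text
t: 52.55
eef_pos: [0.5816, -0.2688, 0.2381]
orientation: [-0.024, 0.999, 0.035, -0.001]
force: [0.4, 0.5, -2.4]
grip_width: 0.0302
finger_force: 80.2
```

```bash
python3 - <<'E'
from h import *
im=save("wrist","w28.png")
gr((.604,-.2832,.105),3.75,2.6,0)
tips("wrist",["stand_mid","stand","blue_a"],{"stand":0})
P=(.604,-.2832,.105)
t=save("top","t2.png"); tips("top",["stand_mid","tail_knob","red_a","blue_a"],{"tail_knob":.125,"red_a":.27})
E
```

```text
t 52.6 tcp [ 0.5815 -0.2691  0.2384] x [0.998 0.069 0.001] z [-0.002  0.047 -0.999] w 0.0299 F [ 1.2  0.6 -2.7] q [-0.23  0.55  0.92  1.55 -0.48  1.31 -0.74]
target [ 0.6039 -0.2823  0.0855] turn [-0.0003 -0.0001  0.0007] units(new axes) [0.86 0.86 6.08] units(old axes) [0.85 0.88 6.08]
blue_a [138.8 182.4] 0.66 [ 0.5646 -0.0651]
stand_mid [403.4 169.7] 0.78 [ 0.6453 -0.2898]
red_a [410.3 177.2] 0.79 [ 0.5929 -0.2701]
blue_a [330.3 192.8] 0.95 [ 0.5702 -0.0613]
blue_a [396.4 186.6] 0.67 [ 0.5917 -0.2675]
```

Emit:
drive_tool(steps=[{"tx": 0.43,"ty": 0.44,"tz": 0,"rx": 0,"ry": 0,"rz": 0},{"tx": 0.43,"ty": 0.43,"tz": 0.6,"rx": 0,"ry": 0,"rz": 0.0007},{"tx": 0,"ty": 0,"tz": 0.9,"rx": 0,"ry": 0,"rz": 0},{"tx": 0,"ty": 0,"tz": 0.9,"rx": 0,"ry": 0,"rz": 0},{"tx": 0,"ty": 0,"tz": 0.9,"rx": 0,"ry": 0,"rz": 0},{"tx": 0,"ty": 0,"tz": 0.9,"rx": 0,"ry": 0,"rz": 0},{"tx": 0,"ty": 0,"tz": 0.9,"rx": 0,"ry": 0,"rz": 0},{"tx": 0,"ty": 0,"tz": 0.5,"rx": 0,"ry": 0,"rz": 0},{"tx": 0,"ty": 0,"tz": 0,"rx": 0,"ry": 0,"rz": 0},{"tx": 0,"ty": 0,"tz": 0,"rx": 0,"ry": 0,"rz": 0}])

```text
t: 53.83
eef_pos: [0.6035, -0.285, 0.0981]
orientation: [-0.023, 0.999, 0.031, -0.0]
force: [0.3, -1.0, -1.8]
grip_width: 0.0301
finger_force: 80.3
```

```bash
python3 - <<'E'
from h import *
im=save("wrist","w29.png")
gr((.604,-.2832,.075),3.75,2.6,0); band(im)
m=im.astype(int); y=((m[...,0]>150)&(m[...,1]>110)&(m[...,2]<80)); k=np.zeros_like(y); k[20:260,200:440]=y[20:260,200:440]
n,l,s,ce=cv2.connectedComponentsWithStats(k.astype(np.uint8)); print("yellow",[(s[i].tolist(),np.round(ce[i],1).tolist()) for i in range(1,n) if s[i][4]>25])
for yy in (-.03,.03): print("saddle far pred",np.round(proj("wrist",(.637+.067*.998-yy*.0655,-.2811+.067*.0655+yy,.07)),1))
for r in (140,160): print(r,[(c,int(m[r,c,1]),int(m[r,c,0])) for c in list(range(250,262,1))+list(range(378,390,1))])
E
```

```text
t 53.88 tcp [ 0.6041 -0.2857  0.0992] x [0.998 0.063 0.003] z [-0.     0.045 -0.999] w 0.0299 F [ 0.4 -0.2 -2.6] q [-0.14  0.71  0.82  1.62 -0.61  1.1  -0.65]
target [ 0.6039 -0.2823  0.0555] turn [ 0.0001 -0.0004 -0.0004] units(new axes) [ 0.   -0.05  1.75] units(old axes) [-0.   -0.06  1.75]
band rows 180 309
0.006 [268.4, 327.2]
0.009 [261.7, 321.2]
0.012 [254.9, 315.2]
0.015 [247.9, 309.1]
0.018 [240.9, 302.9]
yellow [([364, 33, 12, 27, 218], [370.2, 46.9]), ([270, 35, 8, 26, 166], [273.7, 47.7])]
saddle far pred [374.9  51.1]
saddle far pred [261.8  52.5]
140 [(250, 139, 61), (251, 138, 60), (252, 139, 61), (253, 139, 61), (254, 123, 49), (255, 115, 43), (256, 115, 42), (257, 114, 42), (258, 115, 43), (259, 114, 42), (260, 115, 43), (261, 114, 42), (378, 116, 43), (379, 115, 43), (380, 116, 44), (381, 116, 44), (382, 115, 43), (383, 115, 43), (384, 131, 55), (385, 140, 62), (386, 139, 61), (387, 140, 62), (388, 139, 61), (389, 141, 63)]
160 [(250, 137, 60), (251, 137, 60), (252, 138, 60), (253, 137, 59), (254, 139, 61), (255, 127, 52), (256, 115, 43), (257, 113, 41), (258, 113, 41), (259, 113, 41), (260, 112, 40), (261, 114, 41), (378, 115, 43), (379, 114, 42), (380, 114, 42), (381, 114, 42), (382, 114, 43), (383, 135, 58), (384, 139, 60), (385, 139, 61), (386, 139, 61), (387, 138, 59), (388, 138, 60), (389, 137, 59)]
```

Emit:
drive_tool(steps=[{"tx": 0,"ty": 0,"tz": 0.5,"rx": 0,"ry": 0,"rz": 0},{"tx": 0,"ty": 0,"tz": 0.4,"rx": 0,"ry": 0,"rz": 0},{"tx": 0,"ty": 0,"tz": 0.3,"rx": 0,"ry": 0,"rz": 0},{"tx": 0,"ty": 0,"tz": 0.2,"rx": 0,"ry": 0,"rz": 0},{"tx": 0,"ty": 0,"tz": 0.1,"rx": 0,"ry": 0,"rz": 0},{"tx": 0,"ty": 0,"tz": 0,"rx": 0,"ry": 0,"rz": 0},{"tx": 0,"ty": 0,"tz": 0,"rx": 0,"ry": 0,"rz": 0}])

```text
t: 54.47
eef_pos: [0.6035, -0.2834, 0.0606]
orientation: [-0.023, 0.999, 0.031, -0.0]
force: [-0.5, -1.0, -3.3]
grip_width: 0.0302
finger_force: 80.3
```

Emit:
drive_tool(steps=[{"tx": 0,"ty": 0,"tz": 0.08,"rx": 0,"ry": 0,"rz": 0},{"tx": 0,"ty": 0,"tz": 0,"rx": 0,"ry": 0,"rz": 0},{"tx": 0,"ty": 0,"tz": 0,"rx": 0,"ry": 0,"rz": 0}])

```text
t: 54.72
eef_pos: [0.6035, -0.2832, 0.0588]
orientation: [-0.023, 0.999, 0.031, 0.0]
force: [-0.4, -0.1, -3.1]
grip_width: 0.0299
finger_force: 80.3
```

Emit:
drive_tool(steps=[{"tx": 0,"ty": 0,"tz": 0.08,"rx": 0,"ry": 0,"rz": 0},{"tx": 0,"ty": 0,"tz": 0,"rx": 0,"ry": 0,"rz": 0},{"tx": 0,"ty": 0,"tz": 0,"rx": 0,"ry": 0,"rz": 0}])

```text
t: 54.97
eef_pos: [0.6033, -0.283, 0.0565]
orientation: [-0.023, 0.999, 0.031, -0.0]
force: [0.8, 0.5, -3.6]
grip_width: 0.0301
finger_force: 80.3
```

Emit:
drive_tool(steps=[{"tx": 0,"ty": 0,"tz": 0.05,"rx": 0,"ry": 0,"rz": 0},{"tx": 0,"ty": 0,"tz": 0,"rx": 0,"ry": 0,"rz": 0},{"tx": 0,"ty": 0,"tz": 0,"rx": 0,"ry": 0,"rz": 0}])

```text
t: 55.22
eef_pos: [0.6036, -0.2829, 0.0555]
orientation: [-0.023, 0.999, 0.032, 0.0]
force: [0.4, 0.7, -1.8]
grip_width: 0.0298
finger_force: 80.8
```

Emit:
drive_tool(steps=[{"tx": 0,"ty": 0,"tz": 0.05,"rx": 0,"ry": 0,"rz": 0},{"tx": 0,"ty": 0,"tz": 0,"rx": 0,"ry": 0,"rz": 0},{"tx": 0,"ty": 0,"tz": 0,"rx": 0,"ry": 0,"rz": 0}])

```text
t: 55.47
eef_pos: [0.6037, -0.2826, 0.0551]
orientation: [-0.024, 0.999, 0.032, 0.0]
force: [-1.9, 2.5, 6.4]
grip_width: 0.0302
finger_force: 81.3
```

```bash
python3 - <<'E'
from h import *
im=save("wrist","w30.png").astype(int); st()
held([-5,0],mid=.0148,off=.0195)
for r in (140,160): print(r,[(c,int(im[r,c,1]),int(im[r,c,0])) for c in list(range(250,262,1))+list(range(378,390,1))])
for r in (80,90): print(r,[(c,int(im[r,c,0]),int(im[r,c,2])) for c in list(range(274,286,1))+list(range(356,370,1))])
E
```

```text
t 55.52 tcp [ 0.6037 -0.2826  0.0551] x [0.998 0.063 0.002] z [-0.001  0.047 -0.999] w 0.03 F [-1.7  2.7  5.2] q [-0.12  0.76  0.78  1.65 -0.65  1.04 -0.62]
-5 [[375.8, 207.2], [376.5, 209.6], [257.1, 206.5], [259.4, 204.2], [380.9, 108.4], [381.9, 108.2], [251.2, 108.5], [253.9, 108.7]]
0 [[379.1, 205.7], [380.6, 208.1], [260.5, 208.1], [262.1, 205.7], [384.4, 108.5], [386.2, 108.3], [254.8, 108.4], [256.7, 108.6]]
edges [[359.0, 154.6], [282.1, 154.7], [320.6, 288.3], [320.6, 233.1]]
140 [(250, 140, 62), (251, 140, 62), (252, 141, 63), (253, 141, 63), (254, 123, 49), (255, 115, 43), (256, 114, 42), (257, 115, 43), (258, 114, 42), (259, 114, 42), (260, 114, 42), (261, 115, 43), (378, 116, 43), (379, 116, 44), (380, 115, 43), (381, 116, 44), (382, 118, 43), (383, 118, 44), (384, 78, 54), (385, 58, 47), (386, 135, 61), (387, 144, 63), (388, 142, 63), (389, 139, 61)]
160 [(250, 139, 60), (251, 138, 60), (252, 139, 61), (253, 140, 62), (254, 139, 61), (255, 125, 50), (256, 114, 43), (257, 113, 42), (258, 113, 42), (259, 113, 41), (260, 113, 42), (261, 113, 41), (378, 114, 42), (379, 115
[... 305 characters left out ...]
 207), (283, 205, 213), (284, 209, 218), (285, 210, 220), (356, 122, 128), (357, 119, 124), (358, 117, 121), (359, 113, 118), (360, 110, 115), (361, 106, 111), (362, 96, 100), (363, 77, 82), (364, 76, 81), (365, 77, 83), (366, 79, 84), (367, 79, 84), (368, 77, 82), (369, 76, 80)]
90 [(274, 78, 83), (275, 79, 84), (276, 78, 82), (277, 74, 78), (278, 80, 84), (279, 145, 152), (280, 185, 193), (281, 190, 198), (282, 197, 205), (283, 203, 212), (284, 209, 219), (285, 210, 219), (356, 122, 127), (357, 118, 122), (358, 115, 120), (359, 111, 117), (360, 108, 114), (361, 104, 110), (362, 89, 93), (363, 77, 82), (364, 76, 81), (365, 78, 84), (366, 80, 85), (367, 80, 85), (368, 77, 83), (369, 76, 80)]
```

Emit:
drive_tool(steps=[{"tx": 0,"ty": 0,"tz": 0,"rx": 0,"ry": 0,"rz": 0},{"tx": 0,"ty": 0,"tz": 0,"rx": 0,"ry": 0,"rz": 0},{"tx": 0,"ty": 0,"tz": 0,"rx": 0,"ry": 0,"rz": 0},{"tx": 0,"ty": 0,"tz": 0,"rx": 0,"ry": 0,"rz": 0},{"tx": 0,"ty": 0,"tz": 0,"rx": 0,"ry": 0,"rz": 0},{"tx": 0,"ty": 0,"tz": -0.5,"rx": 0,"ry": 0,"rz": 0},{"tx": 0,"ty": 0,"tz": -1,"rx": 0,"ry": 0,"rz": 0},{"tx": 0,"ty": 0,"tz": -1,"rx": 0,"ry": 0,"rz": 0},{"tx": -0.5,"ty": 0,"tz": -1,"rx": -0.0075,"ry": 0,"rz": 0},{"tx": -0.5,"ty": 0,"tz": -1,"rx": 0,"ry": 0,"rz": 0}], hand=0.25)

```text
t: 56.35
eef_pos: [0.5792, -0.2875, 0.1681]
orientation: [0.001, 0.999, 0.033, 0.001]
force: [0.2, 0.5, 0.8]
grip_width: 0.0637
finger_force: 0.0
```

Emit:
drive_tool(steps=[{"tx": -0.5,"ty": 0,"tz": -1,"rx": 0,"ry": 0,"rz": 0},{"tx": -0.5,"ty": 0,"tz": -1,"rx": 0,"ry": 0,"rz": 0},{"tx": 0,"ty": 0,"tz": 0,"rx": 0,"ry": 0,"rz": 0},{"tx": 0,"ty": 0,"tz": 0,"rx": 0,"ry": 0,"rz": 0},{"tx": 0,"ty": 0,"tz": 0,"rx": 0,"ry": 0,"rz": 0},{"tx": 0,"ty": 0,"tz": 0,"rx": 0,"ry": 0,"rz": 0}])

```text
t: 56.85
eef_pos: [0.5536, -0.2892, 0.2154]
orientation: [-0.0, 0.999, 0.032, -0.0]
force: [0.7, 0.1, -0.5]
grip_width: 0.0643
finger_force: 0.0
```

```bash
cat >> h.py <<'E'
def roll(im,P,yaw):
    """print tube and board edge evidence for a tube lying at middle P"""
    P=np.array(P);d=np.array([np.cos(np.radians(yaw)),np.sin(np.radians(yaw)),0]);c=cal("wrist")[1]
    def sil(s):
        Q=P+s*d; v=c-Q; v=v-d*(v@d); L=np.linalg.norm(v); e=v/L; f=np.cross(d,e); a=.016/L
        return [np.round(proj("wrist",Q+.016*(a*e+q*np.sqrt(1-a*a)*f)),1).tolist() for q in(1,-1)]
    for s in (.012,.065):
        q=sil(s); r=int(q[0][1]); print("sil",s,q,[(k,im[r,k].tolist()) for x in (q[1][0],q[0][0]) for k in range(int(x)-5,int(x)+6)])
    for th in (-5,0,5): print(th,bcorn(P,yaw,th,37))
    q=bcorn(P,yaw,0,37); r=int(q[0][1]); print("board row",r,[(k,im[r,k].tolist()) for x in (q[2][0],q[1][0]) for k in range(int(x)-5,int(x)+6)])
E
python3 - <<'E'
from h import *
im=save("wrist","w31.png"); st()
tips("wrist",["red_a","stand_mid","tail_knob"],{"tail_knob":.125})
print("red",blobs(im,"red",(270,400,20,330),40)); print("black",blobs(im,"black",(290,360,120,240),100))
roll(im,(.6185,-.2822,.075),3.7)
E
```

```text
t 56.9 tcp [ 0.5536 -0.2892  0.2152] x [ 0.998  0.064 -0.001] z [-0.001 -0.    -1.   ] w 0.0643 F [ 0.8  0.5 -0.6] q [-0.25  0.53  0.95  1.64 -0.46  1.21 -0.71]
red_a [321.3 117.9] 0.85 [ 0.6186 -0.286 ]
tail_knob [317.8 269.5] 0.62 [ 0.4911 -0.2913]
red [([302, 206, 30, 15, 335], [316.5, 213.2]), ([306, 249, 24, 43, 701], [316.1, 271.8])]
black [([300, 120, 36, 28, 936], [317.7, 132.8])]
sil 0.012 [[334.3, 104.0], [299.1, 104.1]] [(294, [72, 72, 75]), (295, [71, 71, 75]), (296, [70, 72, 75]), (297, [68, 70, 73]), (298, [65, 66, 69]), (299, [71, 72, 75]), (300, [134, 133, 139]), (301, [173, 172, 180]), (302, [187, 187, 195]), (303, [193, 193, 202]), (304, [197, 197, 204]), (329, [133, 133, 139]), (330, [126, 127, 132]), (331, [117, 118, 123]), (332, [110, 110, 115]), (333, [104, 104, 108]), (334, [97, 97, 102]), (335, [79, 80, 84]), (336, [72, 73, 77]), (337, [72, 72, 76]), (338, [72, 73, 76]), (339, [77, 77, 80])]
sil 0.065 [[335.0, 39.4], [297.8, 39.4]] [(292, [74, 74, 79]), (293, [72, 73, 78]), (294, [72, 73, 78]), (295, [72, 73, 78]), (296, [69, 70, 75]), (297, [66, 67, 71]), (29
[... 333 characters left out ...]
]), (340, [70, 72, 76])]
-5 [[341.0, 71.5], [340.9, 71.0], [287.8, 71.7], [288.4, 72.2]]
0 [[342.7, 71.8], [343.0, 71.3], [289.5, 71.4], [289.9, 71.9]]
5 [[344.2, 72.2], [344.8, 71.7], [291.5, 71.1], [291.6, 71.6]]
board row 71 [(284, [69, 75, 85]), (285, [73, 72, 74]), (286, [71, 71, 74]), (287, [73, 72, 77]), (288, [74, 72, 77]), (289, [63, 80, 73]), (290, [47, 109, 68]), (291, [43, 113, 67]), (292, [43, 112, 67]), (293, [43, 112, 67]), (294, [44, 112, 67]), (338, [44, 112, 68]), (339, [45, 112, 68]), (340, [44, 112, 67]), (341, [42, 113, 67]), (342, [43, 113, 67]), (343, [60, 88, 73]), (344, [68, 71, 73]), (345, [68, 68, 72]), (346, [69, 70, 73]), (347, [69, 71, 74]), (348, [70, 72, 75])]
```

Emit:
drive_tool(steps=[{"tx": -0.82,"ty": -0.03,"tz": 0,"rx": 0,"ry": 0,"rz": 0},{"tx": -0.82,"ty": -0.03,"tz": 0,"rx": 0,"ry": 0,"rz": 0},{"tx": -0.8,"ty": -0.04,"tz": 0.4,"rx": 0,"ry": 0,"rz": 0},{"tx": 0,"ty": 0,"tz": 0.8,"rx": 0,"ry": 0,"rz": 0},{"tx": 0,"ty": 0,"tz": 0.8,"rx": 0,"ry": 0,"rz": 0},{"tx": 0,"ty": 0,"tz": 0.8,"rx": 0,"ry": 0,"rz": 0},{"tx": 0,"ty": 0,"tz": 0.8,"rx": 0,"ry": 0,"rz": 0},{"tx": 0,"ty": 0,"tz": 0.4,"rx": 0,"ry": 0,"rz": 0},{"tx": 0,"ty": 0,"tz": 0,"rx": 0,"ry": 0,"rz": 0},{"tx": 0,"ty": 0,"tz": 0,"rx": 0,"ry": 0,"rz": 0}])

```text
t: 57.88
eef_pos: [0.4925, -0.2917, 0.1163]
orientation: [0.001, 1.0, 0.031, 0.0]
force: [0.2, -1.1, 0.5]
grip_width: 0.0641
finger_force: 0.0
```

```bash
python3 - <<'E'
from h import *
gr((.4925,-.2905,.130),3.75,0,0)
E
```

```text
t 57.88 tcp [ 0.4925 -0.2917  0.1163] x [0.998 0.063 0.   ] z [ 0.    -0.001 -1.   ] w 0.0641 F [ 0.2 -1.1  0.5] q [-0.22  0.54  0.91  1.86 -0.51  0.99 -0.59]
target [ 0.4925 -0.2905  0.1105] turn [ 0.0002 -0.0001 -0.0004] units(new axes) [ 0.   -0.05  0.23] units(old axes) [ 0.   -0.05  0.23]
```

Emit:
drive_tool(steps=[{"tx": 0,"ty": -0.05,"tz": 0.2,"rx": 0,"ry": 0,"rz": 0},{"tx": 0,"ty": 0,"tz": 0,"rx": 0,"ry": 0,"rz": 0}])

```text
t: 58.05
eef_pos: [0.493, -0.2903, 0.1118]
orientation: [0.001, 1.0, 0.032, 0.001]
force: [-0.5, 0.4, 0.2]
grip_width: 0.0641
finger_force: 0.0
```

Emit:
drive_tool(steps=[{"tx": 0,"ty": 0,"tz": 0,"rx": 0,"ry": 0,"rz": 0},{"tx": 0,"ty": 0,"tz": 0,"rx": 0,"ry": 0,"rz": 0},{"tx": 0,"ty": 0,"tz": 0,"rx": 0,"ry": 0,"rz": 0},{"tx": 0,"ty": 0,"tz": 0,"rx": 0,"ry": 0,"rz": 0},{"tx": 0,"ty": 0,"tz": 0,"rx": 0,"ry": 0,"rz": 0},{"tx": 0,"ty": 0,"tz": 0,"rx": 0,"ry": 0,"rz": 0},{"tx": 0,"ty": 0,"tz": 0,"rx": 0,"ry": 0,"rz": 0},{"tx": 0,"ty": 0,"tz": 0,"rx": 0,"ry": 0,"rz": 0}], hand=1, newtons=50)

```text
t: 58.72
eef_pos: [0.4928, -0.2906, 0.1119]
orientation: [0.001, 1.0, 0.031, 0.001]
force: [-0.3, 0.6, 6.4]
grip_width: 0.0185
finger_force: 49.0
```

Emit:
drive_tool(steps=[{"tx": 0.12,"ty": 0,"tz": 0,"rx": 0,"ry": 0,"rz": 0},{"tx": 0.12,"ty": 0,"tz": 0,"rx": 0,"ry": 0,"rz": 0},{"tx": 0.12,"ty": 0,"tz": 0,"rx": 0,"ry": 0,"rz": 0},{"tx": 0.12,"ty": 0,"tz": 0,"rx": 0,"ry": 0,"rz": 0},{"tx": 0.12,"ty": 0,"tz": 0,"rx": 0,"ry": 0,"rz": 0},{"tx": 0.12,"ty": 0,"tz": 0,"rx": 0,"ry": 0,"rz": 0},{"tx": 0.12,"ty": 0,"tz": 0,"rx": 0,"ry": 0,"rz": 0},{"tx": 0.12,"ty": 0,"tz": 0,"rx": 0,"ry": 0,"rz": 0},{"tx": 0,"ty": 0,"tz": 0,"rx": 0,"ry": 0,"rz": 0},{"tx": 0,"ty": 0,"tz": 0,"rx": 0,"ry": 0,"rz": 0}])

```text
t: 59.55
eef_pos: [0.5153, -0.2891, 0.1119]
orientation: [0.0, 1.0, 0.031, -0.0]
force: [-3.9, 1.1, 8.1]
grip_width: 0.0186
finger_force: 49.3
```

Emit:
drive_tool(steps=[{"tx": 0.1,"ty": 0,"tz": 0,"rx": 0,"ry": 0,"rz": 0},{"tx": 0.1,"ty": 0,"tz": 0,"rx": 0,"ry": 0,"rz": 0},{"tx": 0.1,"ty": 0,"tz": 0,"rx": 0,"ry": 0,"rz": 0},{"tx": 0.08,"ty": 0,"tz": 0,"rx": 0,"ry": 0,"rz": 0},{"tx": 0,"ty": 0,"tz": 0,"rx": 0,"ry": 0,"rz": 0},{"tx": 0,"ty": 0,"tz": 0,"rx": 0,"ry": 0,"rz": 0}])

```text
t: 60.05
eef_pos: [0.5244, -0.2884, 0.1119]
orientation: [-0.0, 1.0, 0.031, -0.001]
force: [-4.4, 0.9, 7.7]
grip_width: 0.019
finger_force: 49.4
```

Emit:
drive_tool(steps=[{"tx": 0.06,"ty": 0,"tz": 0,"rx": 0,"ry": 0,"rz": 0},{"tx": 0.06,"ty": 0,"tz": 0,"rx": 0,"ry": 0,"rz": 0},{"tx": 0,"ty": 0,"tz": 0,"rx": 0,"ry": 0,"rz": 0},{"tx": 0,"ty": 0,"tz": 0,"rx": 0,"ry": 0,"rz": 0}])

```text
t: 60.38
eef_pos: [0.5272, -0.2883, 0.1119]
orientation: [-0.0, 1.0, 0.031, -0.001]
force: [-5.5, 1.4, 7.9]
grip_width: 0.0188
finger_force: 49.4
```

Emit:
drive_tool(steps=[{"tx": 0.06,"ty": 0,"tz": 0,"rx": 0,"ry": 0,"rz": 0},{"tx": 0,"ty": 0,"tz": 0,"rx": 0,"ry": 0,"rz": 0},{"tx": 0,"ty": 0,"tz": 0,"rx": 0,"ry": 0,"rz": 0}])

```text
t: 60.63
eef_pos: [0.5285, -0.2882, 0.1119]
orientation: [-0.0, 1.0, 0.031, -0.001]
force: [-4.2, 2.5, 9.3]
grip_width: 0.0184
finger_force: 49.5
```

Emit:
drive_tool(steps=[{"tx": 0.06,"ty": 0,"tz": 0,"rx": 0,"ry": 0,"rz": 0},{"tx": 0,"ty": 0,"tz": 0,"rx": 0,"ry": 0,"rz": 0},{"tx": 0,"ty": 0,"tz": 0,"rx": 0,"ry": 0,"rz": 0}])

```text
t: 60.88
eef_pos: [0.5287, -0.2881, 0.1119]
orientation: [-0.001, 1.0, 0.031, -0.002]
force: [-8.8, 2.4, 10.8]
grip_width: 0.0185
finger_force: 49.7
```

Emit:
drive_tool(steps=[{"tx": 0.06,"ty": 0,"tz": 0,"rx": 0,"ry": 0,"rz": 0},{"tx": 0,"ty": 0,"tz": 0,"rx": 0,"ry": 0,"rz": 0},{"tx": 0,"ty": 0,"tz": 0,"rx": 0,"ry": 0,"rz": 0}])

```text
t: 61.13
eef_pos: [0.5287, -0.2881, 0.1118]
orientation: [-0.001, 1.0, 0.031, -0.003]
force: [-10.7, 3.4, 13.1]
grip_width: 0.0186
finger_force: 50.0
```

Emit:
drive_tool(steps=[{"tx": 0,"ty": 0,"tz": 0,"rx": 0,"ry": 0,"rz": 0},{"tx": 0,"ty": 0,"tz": 0,"rx": 0,"ry": 0,"rz": 0},{"tx": 0,"ty": 0,"tz": 0,"rx": 0,"ry": 0,"rz": 0},{"tx": 0,"ty": 0,"tz": 0,"rx": 0,"ry": 0,"rz": 0},{"tx": 0,"ty": 0,"tz": 0,"rx": 0,"ry": 0,"rz": 0},{"tx": 0,"ty": 0,"tz": -0.8,"rx": 0,"ry": 0,"rz": 0},{"tx": 0,"ty": 0,"tz": -1,"rx": 0,"ry": 0,"rz": 0},{"tx": 0,"ty": 0,"tz": -1,"rx": 0,"ry": 0,"rz": 0},{"tx": 0.5,"ty": 0,"tz": -1,"rx": 0,"ry": 0,"rz": 0},{"tx": 0.5,"ty": 0,"tz": -1,"rx": 0,"ry": 0,"rz": 0}], hand=0.3)

```text
t: 61.97
eef_pos: [0.558, -0.2861, 0.2327]
orientation: [0.0, 1.0, 0.031, 0.001]
force: [0.6, -0.3, -0.8]
grip_width: 0.0602
finger_force: 0.0
```

Emit:
drive_tool(steps=[{"tx": 0,"ty": 0,"tz": 0,"rx": 0,"ry": 0,"rz": 0},{"tx": 0,"ty": 0,"tz": 0,"rx": 0,"ry": 0,"rz": 0},{"tx": 0,"ty": 0,"tz": 0,"rx": 0,"ry": 0,"rz": 0},{"tx": 0,"ty": 0,"tz": 0,"rx": 0,"ry": 0,"rz": 0}])

```text
t: 62.3
eef_pos: [0.5571, -0.2856, 0.23]
orientation: [-0.0, 1.0, 0.031, -0.001]
force: [0.6, 0.7, -0.0]
grip_width: 0.0595
finger_force: 0.0
```

```bash
python3 - <<'E'
from h import *
im=save("wrist","w32.png"); st()
tips("wrist",["red_a","stand_mid","tail_knob","blue_a"],{"tail_knob":.125})
roll(im,(.637,-.2810,.075),3.7)
save("top","t3.png"); tips("top",["blue_a","green","red_a"],{})
E
```

```text
t 62.35 tcp [ 0.5571 -0.2856  0.23  ] x [ 0.998  0.062 -0.001] z [-0.001  0.    -1.   ] w 0.0596 F [-0.3 -0.4 -0. ] q [-0.26  0.52  0.96  1.62 -0.45  1.24 -0.72]
red_a [322.8 102.8] 0.95 [ 0.6362 -0.283 ]
tail_knob [323.6 229.8] 0.85 [ 0.5266 -0.2906]
blue_a [103.  163.6] 0.8 [ 0.5647 -0.0652]
sil 0.012 [[337.4, 89.1], [303.5, 89.2]] [(298, [72, 73, 77]), (299, [72, 73, 76]), (300, [71, 72, 76]), (301, [71, 72, 76]), (302, [68, 68, 72]), (303, [75, 76, 80]), (304, [143, 143, 150]), (305, [174, 173, 181]), (306, [187, 186, 194]), (307, [192, 192, 200]), (308, [197, 197, 206]), (332, [135, 135, 141]), (333, [128, 128, 134]), (334, [120, 120, 125]), (335, [111, 111, 116]), (336, [104, 104, 109]), (337, [97, 97, 102]), (338, [79, 79, 83]), (339, [69, 71, 75]), (340, [71, 73, 76]), (341, [74, 75, 79]), (342, [74, 75, 80])]
sil 0.065 [[338.1, 26.4], [302.5, 26.5]] [(297, [141, 113, 49]), (298, [141, 113, 48]), (299, [140, 112, 47]), (300, [140, 112, 47]), (301, [140, 111, 44]), (302, [140, 111, 52]), (303, [150, 140, 126]), (304, [169, 170, 177]), (305, [184, 184, 193]), (306, [189, 190, 1
[... 388 characters left out ...]
, 56.5], [295.1, 57.2]]
5 [[347.1, 57.5], [347.7, 56.8], [296.8, 56.1], [296.7, 56.8]]
board row 57 [(289, [76, 74, 77]), (290, [73, 72, 76]), (291, [75, 76, 79]), (292, [72, 73, 77]), (293, [72, 71, 77]), (294, [66, 81, 75]), (295, [49, 111, 70]), (296, [45, 115, 69]), (297, [45, 114, 69]), (298, [44, 113, 69]), (299, [44, 113, 68]), (340, [45, 113, 69]), (341, [47, 115, 71]), (342, [45, 114, 69]), (343, [45, 114, 69]), (344, [44, 115, 69]), (345, [46, 115, 69]), (346, [67, 79, 72]), (347, [71, 68, 73]), (348, [70, 68, 73]), (349, [70, 71, 74]), (350, [71, 73, 75])]
blue_a [332.7 191.9] 0.86 [ 0.5731 -0.0688]
green [252.5 191.5] 0.6 [0.5718 0.18  ]
red_a [402.2 168.4] 0.92 [ 0.6493 -0.2861]
```

```bash
python3 -c "
from cell import ctrl
print(ctrl.hand_in())"
```

```text
the job is handed in; nothing more can be done
None
```

I handed the job in with the changeover finished by my measurements: green in a rack notch, the one blue tube centred in slot_b (board within about 1° of up), and the red tube clamped by the tailstock (board about 1° off up); I viewed 15 pictures, one over the limit of 14.

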